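Load and close the steam steriliser

TASK

Lay every utensil lying in the row on the right of the worktop flat in the tray, one to a compartment, handle towards the tray's finger tab and head towards its far end. Slide the loaded tray fully home into the low steriliser, then close the filler port on the steriliser's roof with the cap: put it in, push it down against the spring and give it a quarter turn clockwise so that it stays locked. Leave the other things alone.

Things in the scene. Friction and masses are not known exactly. Their poses are not given: they have to be found in the camera images.
- steriliser: Low white cabinet fixed to the worktop, 166 x 212 x 50 mm. Origin at worktop height on its mid line, 90 mm behind its open front; +x points from the front into it, z up. On its roof (top at z = 50 mm) stands the square steel collar of the filler port, 84 x 84 mm, top at z = 70 mm, centred at x = -35 mm, y = 0.
- mouth (a point): Middle of the open front's sill, at worktop height; axes as the steriliser's. The opening is 198 wide and 36 mm high. The tray slides in along +x on the worktop until it meets the back wall 156 mm inside; its origin is then 76 mm inside this point and its front wall 4 mm proud of the front. The utensils pass under the roof when they lie flat.
- port (a point): On the port's axis, where the cap's origin lies when locked: 57 mm above the worktop, 13 mm under the collar's top; axes as the steriliser's. When released after the turn, the spring lifts the lugs against the flange and so holds the cap here, its bar across (along the steriliser's y). A stop ends the turn about 5 degrees past the quarter turn; anticlockwise it cannot turn.
- port_rest (a point): 7 mm above port: where the cap's origin rests when it is put in but not pressed. Bar and lugs must then lie along the steriliser's x: the collar's 6 mm thick flange has an opening 46 mm wide in y, with two notches 24 mm wide (y) out to 34 mm from the axis along +x and -x. A sprung seat carries the stem, its top level with the flange's underside.
- port_pressed (a point): 4 mm below port: the cap's origin when pressed right down, disc on collar, 11 mm below its rest. Pressing needs 5 N at first, 12 N at the bottom. The lugs are clear of the flange and can turn when the cap is pressed at least 7 mm; 9 to 10 mm is best. Unpressed it cannot turn. Turn clockwise seen from above.
- cap: Bayonet cap, 150 g, standing on its stem. Origin at the centre of the stem's underside, z up. Steel stem, 38 mm diameter, 17 high; two lugs at its foot, 7 mm high, 14 wide, out to 30 mm from the axis along +x and -x; black disc of 68 mm diameter from z = 17 to 26 mm; black grip bar on top (see cap_bar). Half a turn gives the same cap.
- cap_bar (a point): Middle of the cap's grip bar, on the axis, 36 mm above the cap's origin; axes as the cap's. The bar is 60 mm long along x (in line with the lugs), 12 mm thick in y, and reaches from z = 26 (the disc's top) to 46 mm above the cap's origin.
- tray: Loose steel tray, 160 (x) x 188 (y) mm, walls 16 high and 4 thick, 450 g. Origin at the centre of its underside; +x points to the far end, which enters the steriliser first. Floor top at z = 4 mm. Four compartments run along x, 152 long and 42 wide, centred at y = -67.5, -22.5, 22.5, 67.5 mm. Dividers: 3 thick, up to z = 14 mm, only at x < -32 and x > 20 mm, leaving finger room between.
- tray_tab (a point): Point to grip on the upright finger tab before the tray's front wall, at x = -100, y = 0, z = 42 mm of the tray; axes as the tray's. The tab reaches from x = -117 to -79 mm, is 10 mm thick in y and its top is at z = 55 mm.
- turner: Turner: flat steel blade 46 x 34 x 4 at the head. 140 mm long, 70 g; may be absent. Origin under the middle of its length, on the underside, z up; head towards +x. Black handle 18 wide, 15 mm high, from x = -70 to +12 mm; about balanced at x = -10 mm.
- turner_head (a point): Point on the head of the turner, 55 mm from its origin along its +x.
- baking_brush: Baking brush: steel ferrule 34 wide, 14 high, and a wood-coloured block of bristles 31 wide, 11 high at the head. 140 mm long, 70 g; may be absent. Origin under the middle of its length, on the underside, z up; head towards +x. Black handle 18 wide, 15 mm high, from x = -70 to +12 mm; about balanced at x = -10 mm.
- baking_brush_head (a point): Point on the head of the baking brush, 55 mm from its origin along its +x.
- scoop: Scoop: round steel cup of 34 mm diameter, 14 high, at the head. 140 mm long, 70 g; may be absent. Origin under the middle of its length, on the underside, z up; head towards +x. Black handle 18 wide, 15 mm high, from x = -70 to +12 mm; about balanced at x = -10 mm.
- scoop_head (a point): Point on the head of the scoop, 55 mm from its origin along its +x.
- serving_fork: Serving fork: steel head 32 wide, 7 high, with three tines. 140 mm long, 70 g; may be absent. Origin under the middle of its length, on the underside, z up; head towards +x. Black handle 18 wide, 15 mm high, from x = -70 to +12 mm; about balanced at x = -10 mm.
- serving_fork_head (a point): Point on the head of the serving fork, 55 mm from its origin along its +x.
- timer: Wind-up kitchen timer, 60 mm across, 41 high; a bystander near the front edge. Origin under its centre. To be left where it stands.
- candle: Tea light, 39 mm across, 16 high; a bystander. Origin under its centre. To be left where it stands.
- small_glass: Small drinking glass upside down, 47 mm across, 66 high; a bystander right of the steriliser. Origin under its centre. To be left where it stands.

How it is judged:
On the way, in this order (a step that is already met when the one before it is completed fails the run):
1. every utensil present lies flat in a compartment of its own, head to the far end, at rest (x of turner in the frame of tray between -0.012 and 0.012 m and z of each of turner, baking_brush, scoop, serving_fork in the frame of tray below 0.009 m and angle between each of turner, baking_brush, scoop, serving_fork's own z axis and vertical below 0.1 rad and x of each of turner_head, baking_brush_head, scoop_head, serving_fork_head in the frame of tray above 0.03 m and angle between the x axis of each of turner, baking_brush, scoop, serving_fork and the x axis of tray, either way round below 0.2 rad and (y of turner in the frame of tray between -0.0815 and -0.0535 m or y of turner in the frame of tray between -0.0365 and -0.0085 m or y of turner in the frame of tray between 0.0085 and 0.0365 m or y of turner in the frame of tray between 0.0535 and 0.0815 m) and x of baking_brush in the frame of tray between -0.012 and 0.012 m and (y of baking_brush in the frame of tray between -0.0815 and -0.0535 m or y of baking_brush in the frame of tray between -0.0365 and -0.0085 m or y of baking_brush in the frame of tray between 0.0085 and 0.0365 m or y of baking_brush in the frame of tray between 0.0535 and 0.0815 m) and x of scoop in the frame of tray between -0.012 and 0.012 m and (y of scoop in the frame of tray between -0.0815 and -0.0535 m or y of scoop in the frame of tray between -0.0365 and -0.0085 m or y of scoop in the frame of tray between 0.0085 and 0.0365 m or y of scoop in the frame of tray between 0.0535 and 0.0815 m) and x of serving_fork in the frame of tray between -0.012 and 0.012 m and (y of serving_fork in the frame of tray between -0.0815 and -0.0535 m or y of serving_fork in the frame of tray between -0.0365 and -0.0085 m or y of serving_fork in the frame of tray between 0.0085 and 0.0365 m or y of serving_fork in the frame of tray between 0.0535 and 0.0815 m) and horizontal distance between each of baking_brush, scoop, serving_fork and turner above 0.028 m and horizontal distance between each of scoop, serving_fork and baking_brush above 0.028 m and horizontal distance between serving_fork and scoop above 0.028 m and linear speed of each of turner, baking_brush, scoop, serving_fork below 0.03 m/s), for 0.2 s.
2. the loaded tray is fully home in the steriliser (x of tray in the frame of steriliser above -0.02 m and y of tray in the frame of steriliser between -0.009 and 0.009 m and angle between the x axis of tray and the x axis of steriliser, either way round below 0.07 rad and angle between tray's own z axis and vertical below 0.05 rad and x of turner in the frame of tray between -0.012 and 0.012 m and z of each of turner, baking_brush, scoop, serving_fork in the frame of tray below 0.009 m and angle between each of turner, baking_brush, scoop, serving_fork's own z axis and vertical below 0.1 rad and x of each of turner_head, baking_brush_head, scoop_head, serving_fork_head in the frame of tray above 0.03 m and angle between the x axis of each of turner, baking_brush, scoop, serving_fork and the x axis of tray, either way round below 0.2 rad and (y of turner in the frame of tray between -0.0815 and -0.0535 m or y of turner in the frame of tray between -0.0365 and -0.0085 m or y of turner in the frame of tray between 0.0085 and 0.0365 m or y of turner in the frame of tray between 0.0535 and 0.0815 m) and x of baking_brush in the frame of tray between -0.012 and 0.012 m and (y of baking_brush in the frame of tray between -0.0815 and -0.0535 m or y of baking_brush in the frame of tray between -0.0365 and -0.0085 m or y of baking_brush in the frame of tray between 0.0085 and 0.0365 m or y of baking_brush in the frame of tray between 0.0535 and 0.0815 m) and x of scoop in the frame of tray between -0.012 and 0.012 m and (y of scoop in the frame of tray between -0.0815 and -0.0535 m or y of scoop in the frame of tray between -0.0365 and -0.0085 m or y of scoop in the frame of tray between 0.0085 and 0.0365 m or y of scoop in the frame of tray between 0.0535 and 0.0815 m) and x of serving_fork in the frame of tray between -0.012 and 0.012 m and (y of serving_fork in the frame of tray between -0.0815 and -0.0535 m or y of serving_fork in the frame of tray between -0.0365 and -0.0085 m or y of serving_fork in the frame of tray between 0.0085 and 0.0365 m or y of serving_fork in the frame of tray between 0.0535 and 0.0815 m) and horizontal distance between each of baking_brush, scoop, serving_fork and turner above 0.028 m and horizontal distance between each of scoop, serving_fork and baking_brush above 0.028 m and horizontal distance between serving_fork and scoop above 0.028 m), for 0.2 s.
3. the cap is locked in the port (horizontal distance between cap and port below 0.006 m and z of cap in the frame of port between -0.006 and 0.003 m and angle between cap's own z axis and vertical below 0.12 rad and angle between the x axis of cap and the x axis of steriliser, either way round above 1.2 rad), for 0.2 s.
At the end, for the whole second after the job is handed in: Each utensil lies flat in its own compartment (14 mm of its mid line, 12 mm lengthwise, 0.2 rad), head to the far end; tray home within 6 mm and 0.07 rad; cap within 6 mm of the port axis, at locked height (+3/-6 mm), turned at least 1.2 rad from the notches; all at rest (all of step 2 and all of step 3 and linear speed of each of turner, baking_brush, scoop, serving_fork, cap, tray below 0.03 m/s); the robot touches nothing.
It fails at once if a bystander (timer, tea light, small glass) is moved more than 3 cm (distance of any of timer, candle, small_glass from where it was at the start of the episode above 0.03 m).
Of turner, baking_brush, scoop, serving_fork only 3 to 4 are there at a start; the rules pass over those that are not, and their reading is None.
At some moment in a run one of tray may be knocked a few centimetres aside while the robot is not near it.
Once in a run the grip may slacken for a moment while it holds something.
It also fails if it takes over 210 s, if anything falls off the work surface, if the arm or the gripper's body presses on something with over 40 N, if the wrist force passes 120 N, or if a joint passes its speed limit or range.

ROBOT

A 7-joint arm with a two-finger parallel gripper is mounted at the origin on a cart in front of the work surface, level with it; the furniture and walls round the work are solid. World frame = base frame: x ahead of the robot, y to its left, z up, the work surface at z = 0. Lengths are in m, angles in rad, forces in N, time in s.
With the tool pointing down it reaches from about 0.425 to 0.875 m from the base axis. Payload 4.7 kg.
Tool frame: the origin (TCP) lies between the finger pads; the fingertips stand 11 mm ahead of it and the grasp point (between the pads) lies 8 mm behind it; z points along the fingers, y is the direction in which the jaws open and shut (so a half turn about z gives the same grasp; the last joint's range is limited). The gripper opens to 87 mm and grips with 3 to 60 N. Pads are 19 mm wide; open, the fingers measure 117 mm over their backs; the gripper's body (75 mm by 190 mm) begins 51 mm behind the grasp point.
Start: joints at [1.327, 0.321, -0.07, 1.45, 0.023, 1.371, -0.057], TCP at [0.166, -0.629, 0.234] pointing down, gripper open.
Joint ranges: [-2.86, 2.86], [-0.3, 2.09], [-1.38, 1.24], [0.06, 2.45], [-1.56, 4.7], [0.09, 2.05], [-2.69, 2.69]. Speed limits (rad/s): [2.57, 2.57, 3.14, 3.14, 3.14, 3.14, 3.14].

INTERFACE

Orientations are given as a rotation vector (axis times angle).
In Python, from bench import ctrl gives the robot as it stands.
- The arm moves only by the tool servo_tool, never from a script. Its argument "series" is a list of rows, each an object with "travel": the shift along the tool's x, y, z in m, a list of three; "angular": the turn, a rotation vector about the tool's x, y, z in rad, a list of three. A call has 1 to 5 rows; each row shifts and turns the commanded pose from where the row before left it, along the tool's axes as they then stand; what a row does not reach is not made up. A row lasts 1/10 s, in which the tool goes at most 50 mm and 8.59 degrees, less where a joint would pass 70% of its speed; a pose out of reach is approached as far as the arm can. A call with a gripper value outside its range is refused whole. "claw" is the finger opening in m, from 0 to 0.087, set as the call begins (left out, the last holds). The fingers move at their own pace and stop on an object; "squeeze" is the grip in N (left out, the last holds). Time passes only in rows, so rows that do not move let the fingers close. It gives the time, the measured TCP pose, the force and the opening at its end, in the units of the state.
- ctrl.get_state(): the state, without advancing time (a new reading comes with each control period).
- ctrl.get_image(name): name is "side" or "top" or "wrist"; returns the picture (384x512x3 uint8, red, green, blue); there is no depth.
- ctrl.calibration(name): a dict with "fx", "fy", "cx", "cy" (pixels), "rvec" (rotation vector, rad) and "tvec" (3), from world to camera coordinates, as OpenCV has them. Camera axes: x right, y down, z forward; pixel columns grow to the right and rows downward; lengths in m; the calibration is good to about 2 mm. The wrist camera is an equidistant fisheye: a pixel r from the principal point sees the ray r / f radians off the axis. A picture is of the moment at which its call begins: read the wrist's pose just before it. calibration takes no time and is no camera call; for the wrist camera it gives the pose at the moment of the call.
- ctrl.close_job(): hands the job in, once; it reports no verdict.
The state is a dict: "time": time; "joint_positions": joint angles; "qd": joint speeds; "joint_torque": joint torques, N m; "position": TCP position; "tool_rot": TCP orientation; "ft_force": force on the tool from outside, world axes, zero at the start; "torque": the same for the moment, N m; "grip_width": opening from 0.0 (shut) to 1.0 (fully open).
Only numpy, scipy, OpenCV 4.12 (cv2) and the standard library are available. Lean on these libraries where they do the work, as an engineer would, in place of code of your own. Each camera call takes 0.05 s, during which the arm holds its last target.

## Working session

There is one attempt and no reset: what is moved stays moved. The work goes in short steps, Python scripts to look and compute and a tool call to move; the robot and the scene stay as the last step left them, time stands still between calls to the robot, and variables do not carry over. Pictures are saved under pics/ and viewed, and the job is handed in when it is done.

Besides the shell and the picture viewer there is one more tool, called after "Request:" in YAML: its name, and indented under it one key for each argument. servo_tool: Moves the arm, as the interface text tells. Its arguments: {"type":"object","properties":{"series":{"type":"array","items":{"type":"object","properties":{"travel":{"type":"array","items":{"type":"number"}},"angular":{"type":"array","items":{"type":"number"}}}}},"claw":{"type":"number"},"squeeze":{"type":"number"}},"required":["series"]}

```bash
ls; mkdir -p pics
python3 - <<'E'
from bench import ctrl
import cv2
s=ctrl.get_state(); print(s)
for n in ["side","top","wrist"]:
    print(n,ctrl.calibration(n))
    cv2.imwrite(f"pics/{n}0.png",ctrl.get_image(n)[:,:,::-1])
E
```

```text
pics
{'time': 0.0, 'joint_positions': array([ 1.3270744 ,  0.32183489, -0.07010073,  1.45165964,  0.02263739,
        1.37081034, -0.05690929]), 'qd': array([ 0.00040572,  0.00025163,  0.00060028,  0.00032369, -0.000335  ,
       -0.00118041,  0.00082826]), 'joint_torque': array([ 1.78640512e-04, -4.91282487e+01, -4.03545108e-01, -3.12526417e+01,
       -6.38935785e-02,  4.36822081e-02,  1.68460974e-04]), 'position': array([ 0.16554781, -0.62801564,  0.23246163]), 'tool_rot': array([-3.11364416e+00, -4.03690145e-01,  5.89763729e-04]), 'ft_force': array([1.00770602, 0.36080079, 0.00155941]), 'torque': array([-0.03618585, -0.06532532, -0.00263921]), 'grip_width': 0.9966489610557433}
side {'fx': 411.155167732334, 'fy': 411.155167732334, 'cx': 252.4064257082753, 'cy': 192.8858143189995, 'rvec': array([ 0.32938187, -2.78043807,  1.1873969 ]), 'tvec': array([0.56833698, 0.14275575, 0.96595979])}
top {'fx': 421.34838950810007, 'fy': 421.34838950810007, 'cx': 256.60989411619994, 'cy': 187.60228354540453, 'rvec': array([ 2.17059244, -2.21313344,  0.06573222]), 'tvec': array([-0.00888062,  0.56584781,  1.21424537])}
wrist {'fx': 297.3186396354542, 'fy': 297.3186396354542, 'cx': 254.04069539584546, 'cy': 192.21505626864632, 'rvec': array([-2.29691935,  1.77060562,  0.26325046]), 'tvec': array([-0.64870955, -0.03453868,  0.39144307])}
```

View pics/top0.png

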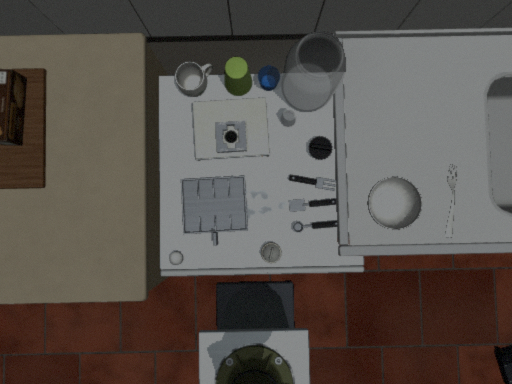

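View pics/side0.png

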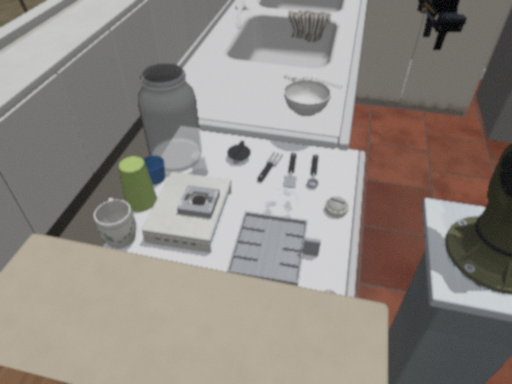

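View pics/wrist0.png

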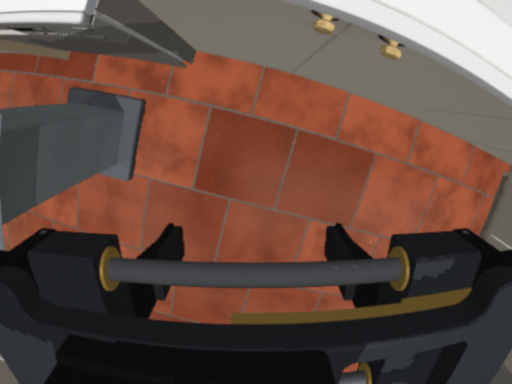

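```bash
cat > h.py <<'E'
import numpy as np, cv2
from bench import ctrl
from scipy.spatial.transform import Rotation as R
def cal(n):
    c=ctrl.calibration(n); K=np.array([[c['fx'],0,c['cx']],[0,c['fy'],c['cy']],[0,0,1]])
    return K,R.from_rotvec(c['rvec']).as_matrix(),np.array(c['tvec'])
def cast(n,uv,z,C=None):
    K,Rm,t=C or cal(n); uv=np.atleast_2d(np.array(uv,float))
    d=(uv-K[:2,2])/K[[0,1],[0,1]]
    if n=='wrist':
        th=np.linalg.norm(d,axis=1,keepdims=True); ray=np.hstack([np.sin(th)*d/np.maximum(th,1e-9),np.cos(th)])
    else: ray=np.hstack([d,np.ones((len(d),1))])
    o=-Rm.T@t; w=ray@Rm
    s=(z-o[2])/w[:,2]
    return o+w*s[:,None]
def proj(n,P,C=None):
    K,Rm,t=C or cal(n); p=np.atleast_2d(P)@Rm.T+t
    if n=='wrist':
        r=np.linalg.norm(p[:,:2],axis=1,keepdims=True); th=np.arctan2(r,p[:,2:]); d=p[:,:2]/np.maximum(r,1e-9)*th
    else: d=p[:,:2]/p[:,2:]
    return d*K[[0,1],[0,1]]+K[:2,2]
def snap(n,f):
    C=cal(n); im=ctrl.get_image(n)[:,:,::-1].copy(); cv2.imwrite(f"pics/{f}.png",im); return im,C
def crop(im,x0,y0,x1,y1,f,k=4):
    cv2.imwrite(f"pics/{f}.png",cv2.resize(im[y0:y1,x0:x1],None,fx=k,fy=k,interpolation=cv2.INTER_CUBIC))
def st():
    s=ctrl.get_state(); m=R.from_rotvec(s['tool_rot']).as_matrix()
    print('t',round(s['time'],2),'p',s['position'].round(4),'F',s['ft_force'].round(1),'g',round(s['grip_width']*87,1),'x',m[:,0].round(3),'z',m[:,2].round(3),'yaw',round(np.degrees(np.arctan2(m[1,0],m[0,0])),1)); return s,m
E
python3 - <<'E'
from h import *
im=cv2.imread('pics/top0.png')
crop(im,155,70,345,210,'c1',4); crop(im,160,165,350,275,'c2',4)
for n in ['top','side','wrist']:
    K,Rm,t=cal(n); print(n,(-Rm.T@t).round(3))
print(cast('top',[[162,75],[362,270],[160,274],[270,252],[176,257],[288,117]],0).round(3))
st()
print(ctrl.get_state()['time'])
E
```

```text
top [ 0.493 -0.018  1.245]
side [0.405 0.716 0.775]
wrist [ 0.242 -0.608  0.383]
[[ 0.911  0.258  0.   ]
 [ 0.319 -0.324  0.   ]
 [ 0.319  0.268  0.   ]
 [ 0.377 -0.055  0.   ]
 [ 0.367  0.22   0.   ]
 [ 0.776 -0.118  0.   ]]
t 0.15 p [ 0.1656 -0.6281  0.2327] F [ 0.2 -1.  -0.4] g 87.2 x [ 0.967  0.255 -0.   ] z [-0.001  0.001 -1.   ] yaw 14.8
0.15
```

View pics/c1.png

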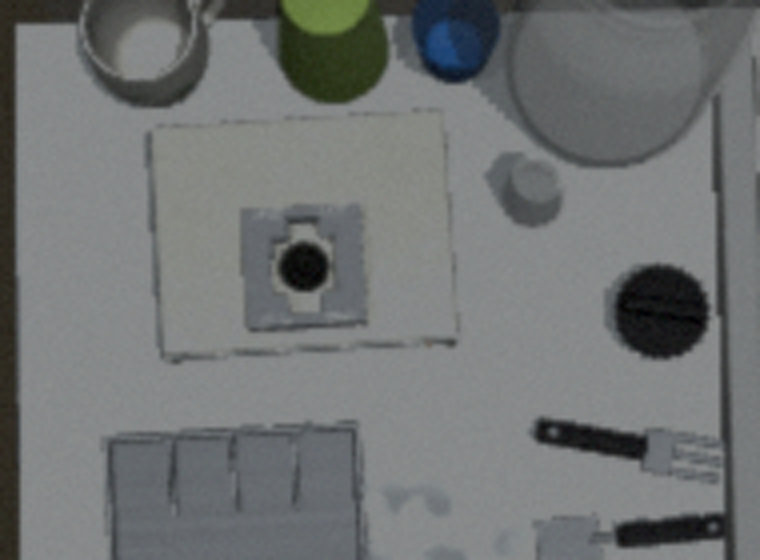

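View pics/c2.png

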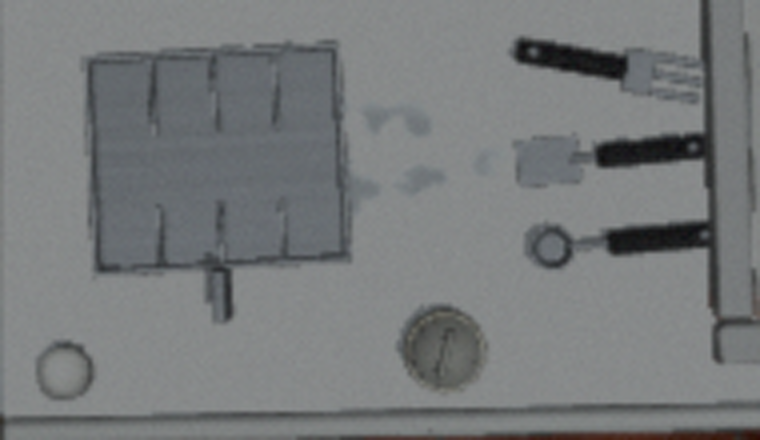

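```bash
cat > m.py <<'E'
from h import *
def comps(im,mask,amin=30):
    n,l,s,c=cv2.connectedComponentsWithStats(mask.astype(np.uint8)); 
    for i in range(1,n):
        if s[i,4]>=amin: yield l==i,s[i],c[i]
def black(im,C,name='top',z=0.012):
    g=im.max(axis=2)
    for m,s,c in comps(im,g<55,25):
        ys,xs=np.nonzero(m); 
        if not(150<c[0]<345 and 60<c[1]<275): continue
        r=cv2.minAreaRect(np.c_[xs,ys].astype(np.float32)); b=cv2.boxPoints(r)
        w=cast(name,b,z,C); e1=w[1]-w[0]; e2=w[2]-w[1]
        print(c.round(1),s[4],'ctr',cast(name,c,z,C)[0].round(4),'sz',np.linalg.norm(e1).round(3),np.linalg.norm(e2).round(3),'ang',np.degrees(np.arctan2(e1[1],e1[0])).round(1))
E
python3 - <<'E'
from m import *
im=cv2.imread('pics/top0.png'); black(im,cal('top'))
E
```

```text
[213.5  90.1] 9615 ctr [0.8588 0.1027 0.012 ] sz 0.627 0.893 ang -87.1
[268.   87.4] 34 ctr [ 0.8636 -0.0594  0.012 ] sz 0.045 0.012 ang -91.1
[230.6 136.4] 111 ctr [0.7188 0.054  0.012 ] sz 0.032 0.033 ang -27.3
[319.8 147.6] 406 ctr [ 0.6804 -0.2086  0.012 ] sz 0.065 0.062 ang -91.1
[303.1 179.6] 145 ctr [ 0.5868 -0.1568  0.012 ] sz 0.016 0.081 ang -10.8
[323.8 202.4] 157 ctr [ 0.5185 -0.2155  0.012 ] sz 0.082 0.038 ang -91.1
[325.8 224.9] 157 ctr [ 0.4528 -0.2197  0.012 ] sz 0.076 0.058 ang -85.7
```

```bash
cat > plan.py <<'E'
import sys; from h import *
# plan.py x y z yaw [rows]: rows in tool axes, tool straight down
def plan(x,y,z,yaw,n=None):
    s,m=st(); p=np.array(s['position'])
    c,sn=np.cos(np.radians(yaw)),np.sin(np.radians(yaw))
    T=np.array([[c,sn,0],[sn,-c,0],[0,0,-1.]])
    rv=R.from_matrix(m.T@T).as_rotvec(); d=np.array([x,y,z])-p
    k=max(1,int(np.ceil(max(np.linalg.norm(d)/0.0495,np.linalg.norm(rv)/0.1495))))
    n=max(k,n or 0); cur=m.copy()
    print('d',d.round(4),'rv',rv.round(3),'rows',n)
    for i in range(n):
        print('{"travel":%s,"angular":%s}'%(list((cur.T@d/n).round(4)+0),list((rv/n).round(3)+0)),end=',' if i%5<4 and i<n-1 else '\n')
        cur=cur@R.from_rotvec(rv/n).as_matrix()
if __name__=='__main__':
    a=[float(v) for v in sys.argv[1:]]; plan(*a[:4],int(a[4]) if len(a)>4 else None)
E
python3 plan.py 0.1656 -0.628 0.35 90
python3 - <<'E'
from h import *
print(proj('top',[[0.5,-0.27,0],[0.5,-0.27,0.05]]))
E
```

```text
t 0.15 p [ 0.1656 -0.6281  0.2327] F [ 0.2 -1.  -0.4] g 87.2 x [ 0.967  0.255 -0.   ] z [-0.001  0.001 -1.   ] yaw 14.8
d [0.000e+00 1.000e-04 1.173e-01] rv [-1.000e-03 -1.000e-03 -1.313e+00] rows 9
{"travel":[np.float64(0.0), np.float64(0.0), np.float64(-0.013)],"angular":[np.float64(0.0), np.float64(0.0), np.float64(-0.146)]},{"travel":[np.float64(0.0), np.float64(0.0), np.float64(-0.013)],"angular":[np.float64(0.0), np.float64(0.0), np.float64(-0.146)]},{"travel":[np.float64(0.0), np.float64(0.0), np.float64(-0.013)],"angular":[np.float64(0.0), np.float64(0.0), np.float64(-0.146)]},{"travel":[np.float64(0.0), np.float64(0.0), np.float64(-0.013)],"angular":[np.float64(0.0), np.float64(0.0), np.float64(-0.146)]},{"travel":[np.float64(0.0), np.float64(0.0), np.float64(-0.013)],"angular":[np.float64(0.0), np.float64(0.0), np.float64(-0.146)]}
{"travel":[np.float64(0.0), np.float64(0.0), np.float64(-0.013)],"angular":[np.float64(0.0), np.float64(0.0), np.float64(-0.146)]},{"travel":[np.float64(0.0), np.float64(0.0), np.float64(-0.013)],"angular":[np.float64(0.0), np.float64(0.0), np.float64(-0.146)]},{"travel":[np.float64(0.0), np.float64(0.0), np.float64(-0.013)],"angular":[np.float64(0.0), np.float64(0.0), np.float64(-0.146)]},{"travel":[np.float64(0.0), np.float64(0.0), np.float64(-0.013)],"angular":[np.float64(0.0), np.float64(0.0), np.float64(-0.146)]}
[[341.73759027 208.45875588]
 [345.30301047 208.29075377]]
```

Request:
servo_tool:
  series:
    - {"travel": [0,0,-0.03],"angular": [0,0,-0.146]}
    - {"travel": [0,0,-0.03],"angular": [0,0,-0.146]}
    - {"travel": [0,0,-0.03],"angular": [0,0,-0.146]}
    - {"travel": [0,0,-0.03],"angular": [0,0,-0.146]}
    - {"travel": [0,0,0],"angular": [0,0,-0.146]}
  claw: 0.045
  squeeze: 20

```text
time: 0.65
position: [0.1662, -0.6299, 0.3587]
tool_rot: [2.755, 1.494, -0.003]
ft_force: [0.6, -0.2, -1.1]
grip_width: 0.63
```

Request:
servo_tool:
  series:
    - {"angular": [0,0,-0.146]}
    - {"angular": [0,0,-0.146]}
    - {"angular": [0,0,-0.146]}
    - {"angular": [0,0,-0.146]}

```text
$.series[0]: bad value
```

Request:
servo_tool:
  series:
    - {"travel": [0,0,0],"angular": [0,0,-0.146]}
    - {"travel": [0,0,0],"angular": [0,0,-0.146]}
    - {"travel": [0,0,0],"angular": [0,0,-0.146]}
    - {"travel": [0,0,0],"angular": [0,0,-0.146]}

```text
time: 1.05
position: [0.1656, -0.6284, 0.3531]
tool_rot: [-2.213, -2.229, -0.001]
ft_force: [0.1, -0.3, -0.2]
grip_width: 0.525
```

Request:
servo_tool:
  series:
    - {"travel": [0.02,0.045,0],"angular": [0,0,0]}
    - {"travel": [0.02,0.045,0],"angular": [0,0,0]}
    - {"travel": [0.02,0.045,0],"angular": [0,0,0]}
    - {"travel": [0.02,0.045,0],"angular": [0,0,0]}
    - {"travel": [0.02,0.045,0],"angular": [0,0,0]}

```text
time: 1.55
position: [0.392, -0.5273, 0.3534]
tool_rot: [-2.221, -2.222, 0.0]
ft_force: [0.5, -0.6, -0.4]
grip_width: 0.512
```

Request:
servo_tool:
  series:
    - {"travel": [0.04,0.025,0],"angular": [0,0,0]}
    - {"travel": [0.04,0.025,0],"angular": [0,0,0]}
    - {"travel": [0.04,0.025,0],"angular": [0,0,0]}
    - {"travel": [0.04,0.025,0],"angular": [0,0,0]}
    - {"travel": [0.04,0.025,0],"angular": [0,0,0]}

```text
time: 2.05
position: [0.516, -0.3265, 0.3533]
tool_rot: [-2.22, -2.222, 0.001]
ft_force: [1.1, -1.0, -0.8]
grip_width: 0.521
```

Request:
servo_tool:
  series:
    - {"travel": [0.04,0,0.01],"angular": [0,0,0]}
    - {"travel": [0.04,0,0.01],"angular": [0,0,0]}
    - {"travel": [0,0,0.01],"angular": [0,0,0]}

```text
time: 2.35
position: [0.5169, -0.2404, 0.324]
tool_rot: [-2.208, -2.234, -0.004]
ft_force: [0.2, -0.7, 0.4]
grip_width: 0.517
```

Run:
```python
from h import *
st(); snap('wrist','w1'); print(ctrl.get_state()['joint_positions'].round(2))
```

```text
t 2.35 p [ 0.5169 -0.2404  0.324 ] F [ 0.2 -0.7  0.4] g 45.0 x [-0.011  1.     0.002] z [ 0.001  0.002 -1.   ] yaw 90.7
[ 0.85  0.16 -0.52  1.5   0.08  1.51  0.34]
```

View pics/w1.png

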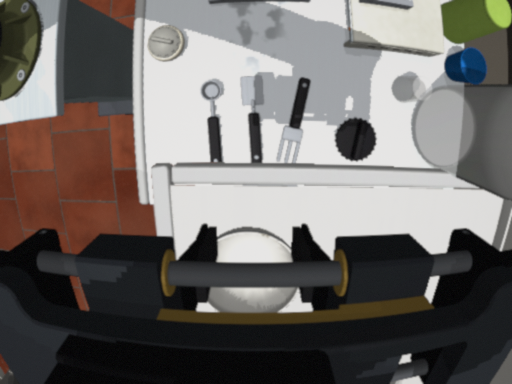

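Run:
```python
from m import *
im=cv2.imread('pics/w1.png'); C=cal('wrist'); crop(im,130,20,430,180,'w1c',2.6)
g=im.max(axis=2)
for m,s,c in comps(im,g<70,60):
    if 180<c[0]<400 and 60<c[1]<175:
        ys,xs=np.nonzero(m); w=cast('wrist',np.c_[xs,ys],0.013,C)[:,:2]
        r=cv2.minAreaRect((w*1000).astype(np.float32)); 
        q=w-w.mean(0); ax=np.linalg.svd(q,full_matrices=False)[2][0]; pr=q@ax
        print(c.round(0),s,'ctr',w.mean(0).round(4),'rect',np.round(r[0],1),np.round(r[1],1),'ax',ax.round(3),np.degrees(np.arctan2(ax[1],ax[0])).round(1),'ends',(w.mean(0)+ax*pr.min()).round(4),(w.mean(0)+ax*pr.max()).round(4))
```

```text
[299. 103.] [290  78  20  50 503] ctr [ 0.5835 -0.1591] rect [ 583.7 -158.5] [78.6 16.3] ax [-0.201 -0.98 ] -101.6 ends [ 0.5915 -0.12  ] [ 0.5757 -0.197 ]
[255. 136.] [249 113  13  50 439] ctr [ 0.5159 -0.2119] rect [ 516.2 -214.5] [14.9 77.5] ax [ 0.073 -0.997] -85.8 ends [ 0.5132 -0.1759] [ 0.5189 -0.2532]
[215. 138.] [208 117  14  45 421] ctr [ 0.453  -0.2152] rect [ 452.9 -216.8] [15.9 70.3] ax [ 0.067 -0.998] -86.2 ends [ 0.4507 -0.1817] [ 0.4554 -0.2519]
[355. 139.] [ 336  118   39   42 1254] ctr [ 0.6771 -0.2115] rect [ 677.3 -211.5] [66.  66.9] ax [ 0.786 -0.619] -38.2 ends [ 0.6512 -0.1912] [ 0.704  -0.2328]
```

View pics/w1c.png

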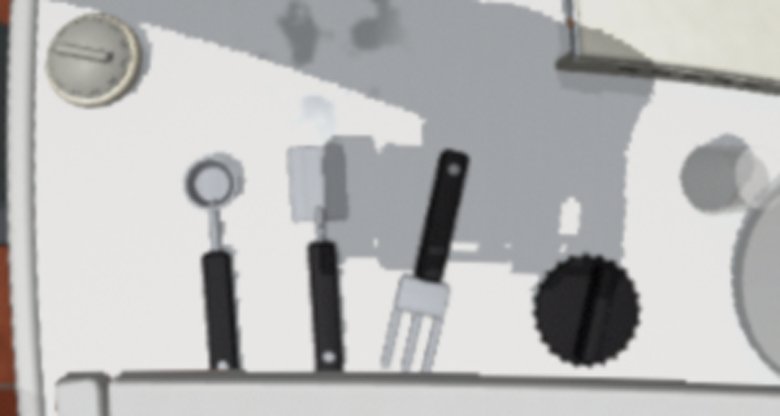

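```bash
cat > tray.py <<'E'
from m import *
def tray(im,C,name='top',box=(165,165,262,255),lo=0,hi=None,f='trm',kk=3):
    x0,y0,x1,y1=box
    hsv=cv2.cvtColor(im,cv2.COLOR_BGR2HSV); g=cv2.cvtColor(im,cv2.COLOR_BGR2GRAY)
    sub=g[y0:y1,x0:x1]; t,_=cv2.threshold(sub,0,255,cv2.THRESH_OTSU)
    if hi is None: hi=t
    mk=(sub<hi).astype(np.uint8); mk=cv2.morphologyEx(mk,cv2.MORPH_CLOSE,np.ones((kk,kk))); 
    mk=cv2.morphologyEx(mk,cv2.MORPH_OPEN,np.ones((9,9)))
    n,l,s,c=cv2.connectedComponentsWithStats(mk); i=1+np.argmax(s[1:,4])
    cs=cv2.findContours((l==i).astype(np.uint8),cv2.RETR_EXTERNAL,cv2.CHAIN_APPROX_NONE)[0]
    pts=max(cs,key=len)[:,0,:]+[x0,y0]
    w=cast(name,pts,0.016,C)[:,:2]*1000
    r=cv2.minAreaRect(w.astype(np.float32)); b=cv2.boxPoints(r)
    print('otsu',t,'ctr',np.round(r[0],1),'size',np.round(r[1],1),'ang',round(r[2],1)); print(b.round(1).tolist())
    o=im.copy(); cv2.polylines(o,[proj(name,np.c_[b/1000,[.016]*4],C).round().astype(np.int32)],True,(0,0,255),1)
    crop(o,x0,y0,x1,y1,f,5)
if __name__=='__main__':
    im,C=snap('top','top1'); tray(im,C)
E
python3 tray.py
```

```text
otsu 131.0 ctr [504.5  85.5] size [234.1 259. ] ang 88.9
[[372.79998779296875, -29.0], [631.7000122070312, -34.0], [636.2999877929688, 200.10000610351562], [377.29998779296875, 205.10000610351562]]
```

View pics/trm.png

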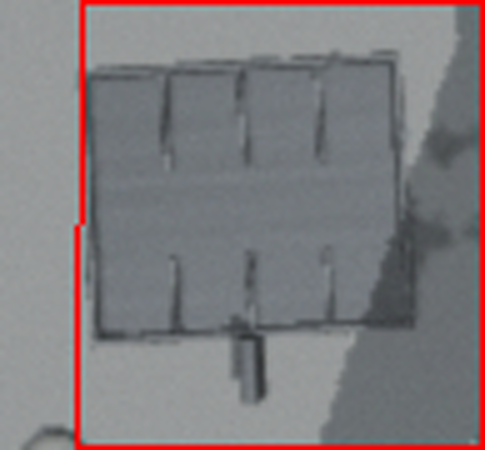

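```bash
cat > quad.py <<'E'
from h import *
def quad(name,uv,C=None,z=0.016):
    # uv order: far-left, far-right, near-right, near-left
    w=cast(name,uv,z,C)[:,:2]; c=w.mean(0)
    ex=(w[0]+w[1]-w[2]-w[3])/2; ey=(w[0]+w[3]-w[1]-w[2])/2
    print('corners',w.round(4).tolist(),'ctr',c.round(4),'Lx',np.linalg.norm(ex).round(4),'Ly',np.linalg.norm(ey).round(4),'angx',np.degrees(np.arctan2(ex[1],ex[0])).round(2),'angy-90',np.degrees(np.arctan2(ey[1],ey[0])).round(2)-90)
    return c
E
python3 - <<'E'
from quad import *
uv=np.array([(84,73),(396,58),(414,327),(97,338)])/5+165-.4
quad('top',uv)
im=cv2.imread('pics/top1.png')
# tab top ends at z .055 ; in crop (250,328)-(250,400)
print(cast('top',np.array([(243,335),(257,400)])/5+165-.4,0.055))
E
```

```text
corners [[0.5945, 0.1997], [0.5998, 0.017], [0.4427, 0.0093], [0.44, 0.1935]] ctr [0.5192 0.1049] Lx 0.1559 Ly 0.1835 angx 2.55 angy-90 1.2600000000000051
[[0.44172369 0.10469121 0.055     ]
 [0.40523246 0.09731628 0.055     ]]
```

```bash
sed -i 's/list((cur.T@d\/n).round(4)+0),list((rv\/n).round(3)+0)/((cur.T@d\/n).round(4)+0).tolist(),((rv\/n).round(3)+0).tolist()/' plan.py; python3 plan.py 0.452 -0.202 0.08 93.8 6
```

```text
t 2.45 p [ 0.5148 -0.247   0.3223] F [ 0.4 -0.4 -0. ] g 44.6 x [-0.003  1.     0.   ] z [-0.002  0.    -1.   ] yaw 90.2
d [-0.0628  0.045  -0.2423] rv [-0.002 -0.    -0.063] rows 6
{"travel":[0.0075, -0.0103, 0.0404],"angular":[0.0, 0.0, -0.01]},{"travel":[0.0076, -0.0103, 0.0404],"angular":[0.0, 0.0, -0.01]},{"travel":[0.0078, -0.0102, 0.0404],"angular":[0.0, 0.0, -0.01]},{"travel":[0.0079, -0.0101, 0.0404],"angular":[0.0, 0.0, -0.01]},{"travel":[0.008, -0.0101, 0.0404],"angular":[0.0, 0.0, -0.01]}
{"travel":[0.0081, -0.01, 0.0404],"angular":[0.0, 0.0, -0.01]}
```

Request:
servo_tool:
  series:
    - {"travel": [0.0075,-0.01,0.04],"angular": [0,0,-0.01]}
    - {"travel": [0.0075,-0.01,0.04],"angular": [0,0,-0.01]}
    - {"travel": [0.008,-0.01,0.04],"angular": [0,0,-0.01]}
    - {"travel": [0,0,0],"angular": [0,0,0]}
    - {"travel": [0,0,0],"angular": [0,0,0]}

```text
time: 2.95
position: [0.4853, -0.2272, 0.2045]
tool_rot: [2.189, 2.253, -0.0]
ft_force: [0.5, -0.2, 0.4]
grip_width: 0.517
```

```bash
cat > hand.py <<'E'
from m import *
def run(f,im=None,box=(100,0,430,240),th=70,z=0.013,amin=150):
    C=cal('wrist')
    if im is None: st(); im,C=snap('wrist',f)
    g=im.max(axis=2)
    for m,s,c in comps(im,g<th,amin):
        if box[0]<c[0]<box[2] and box[1]<c[1]<box[3]:
            ys,xs=np.nonzero(m); w=cast('wrist',np.c_[xs,ys],z,C)[:,:2]
            r=cv2.minAreaRect((w*1000).astype(np.float32)); 
            q=w-w.mean(0); ax=np.linalg.svd(q,full_matrices=False)[2][0]; pr=q@ax
            print(c.round(0),s,'ctr',w.mean(0).round(4),'rect',np.round(r[0],1),np.round(r[1],1),'ax',ax.round(3),np.degrees(np.arctan2(ax[1],ax[0])).round(1),'ends',(w.mean(0)+ax*pr.min()).round(4),(w.mean(0)+ax*pr.max()).round(4))
if __name__=='__main__':
    import sys; run(sys.argv[1])
E
python3 hand.py w2
```

```text
t 2.95 p [ 0.4853 -0.2272  0.2045] F [ 0.5 -0.2  0.4] g 45.0 x [-0.029  1.    -0.001] z [ 0.    -0.001 -1.   ] yaw 91.7
[341. 116.] [327  83  29  67 928] ctr [ 0.5849 -0.1552] rect [ 585.1 -154.4] [79.7 17.9] ax [-0.189 -0.982] -100.9 ends [ 0.5926 -0.1152] [ 0.5775 -0.1935]
[282. 157.] [274 126  16  67 836] ctr [ 0.5174 -0.2075] rect [ 517.4 -210. ] [16.3 79.4] ax [ 0.079 -0.997] -85.4 ends [ 0.5145 -0.1704] [ 0.5208 -0.2496]
[228. 161.] [220 130  17  65 825] ctr [ 0.4546 -0.2133] rect [ 454.8 -215.4] [16.3 77. ] ax [ 0.068 -0.998] -86.1 ends [ 0.4521 -0.177 ] [ 0.4574 -0.2539]
[407. 164.] [ 384  138   47   54 1889] ctr [ 0.6817 -0.2079] rect [ 682.7 -208.1] [69.3 70.3] ax [ 0.847 -0.532] -32.1 ends [ 0.6522 -0.1894] [ 0.7127 -0.2274]
```

View pics/w2.png

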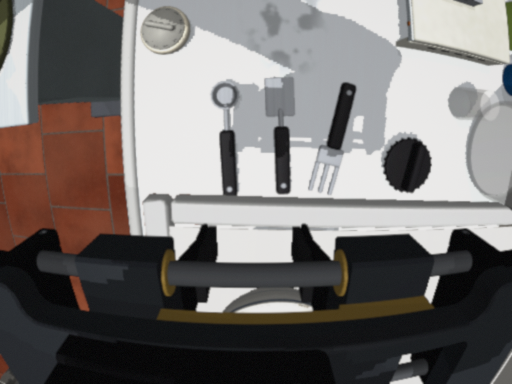

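```bash
python3 plan.py 0.4535 -0.1965 0.014 93.9 5
```

```text
t 3.0 p [ 0.4867 -0.2275  0.206 ] F [ 0.4 -0.1 -0.1] g 44.9 x [-0.029  1.    -0.002] z [ 0.003 -0.002 -1.   ] yaw 91.7
d [-0.0332  0.031  -0.192 ] rv [ 0.003  0.002 -0.039] rows 5
{"travel":[0.0065, -0.0066, 0.0384],"angular":[0.001, 0.0, -0.008]},{"travel":[0.0065, -0.0065, 0.0384],"angular":[0.001, 0.0, -0.008]},{"travel":[0.0065, -0.0064, 0.0384],"angular":[0.001, 0.0, -0.008]},{"travel":[0.0066, -0.0064, 0.0384],"angular":[0.001, 0.0, -0.008]},{"travel":[0.0066, -0.0063, 0.0384],"angular":[0.001, 0.0, -0.008]}
```

Request:
servo_tool:
  series:
    - {"travel": [0.01,-0.01,0.045],"angular": [0,0,-0.013]}
    - {"travel": [0.0115,-0.011,0.045],"angular": [0,0,-0.013]}
    - {"travel": [0.011,-0.011,0.04],"angular": [0,0,-0.013]}
    - {"travel": [0,0,0],"angular": [0,0,0]}
    - {"travel": [0,0,0],"angular": [0,0,0]}

```text
time: 3.5
position: [0.4544, -0.196, 0.0762]
tool_rot: [2.14, 2.294, 0.002]
ft_force: [0.2, -0.3, 0.5]
grip_width: 0.52
```

```bash
python3 plan.py 0.4535 -0.1965 0.014 93.9 2
```

```text
t 3.5 p [ 0.4544 -0.196   0.0762] F [ 0.2 -0.3  0.5] g 45.2 x [-0.069  0.998 -0.002] z [ 0.004 -0.002 -1.   ] yaw 94.0
d [-0.0009 -0.0005 -0.0622] rv [0.004 0.002 0.001] rows 2
{"travel":[-0.0001, -0.0006, 0.0311],"angular":[0.002, 0.001, 0.001]},{"travel":[-0.0002, -0.0005, 0.0311],"angular":[0.002, 0.001, 0.001]}
```

Request:
servo_tool:
  series:
    - {"travel": [0,-0.001,0.03],"angular": [0,0,0]}
    - {"travel": [0,0,0.02],"angular": [0,0,0]}
    - {"travel": [0,0,0.012],"angular": [0,0,0]}
    - {"travel": [0,0,0],"angular": [0,0,0]}

```text
time: 3.9
position: [0.4524, -0.1957, 0.0126]
tool_rot: [2.142, 2.295, 0.001]
ft_force: [0.7, -0.5, 0.9]
grip_width: 0.518
```

Request:
servo_tool:
  series:
    - {"travel": [0,0,0],"angular": [0,0,0]}
    - {"travel": [0,0,0],"angular": [0,0,0]}
    - {"travel": [0,0,0],"angular": [0,0,0]}
    - {"travel": [0,0,0],"angular": [0,0,0]}
    - {"travel": [0,0,0],"angular": [0,0,0]}
  claw: 0.005
  squeeze: 30

```text
time: 4.4
position: [0.4511, -0.1948, 0.0121]
tool_rot: [2.141, 2.297, 0.0]
ft_force: [0.5, 0.1, 1.7]
grip_width: 0.203
```

Request:
servo_tool:
  series:
    - {"travel": [0,0,-0.03],"angular": [0,0,0]}
    - {"travel": [0,0,-0.05],"angular": [0,0,0]}
    - {"travel": [0,0,-0.05],"angular": [0,0,0]}
    - {"travel": [0,0,0],"angular": [0,0,0]}

```text
time: 4.8
position: [0.4549, -0.1961, 0.1482]
tool_rot: [2.134, 2.289, 0.004]
ft_force: [1.7, 0.2, -0.7]
grip_width: 0.206
```

```bash
python3 plan.py 0.45 0.05 0.14 2 11
```

```text
t 4.8 p [ 0.4549 -0.1961  0.1482] F [ 1.7  0.2 -0.7] g 17.9 x [-0.07   0.998 -0.007] z [ 0.011 -0.006 -1.   ] yaw 94.0
d [-0.0049  0.2461 -0.0082] rv [ 0.014 -0.003  1.606] rows 11
{"travel":[0.0224, 0.0011, 0.0006],"angular":[0.001, 0.0, 0.146]},{"travel":[0.0223, -0.0021, 0.0006],"angular":[0.001, 0.0, 0.146]},{"travel":[0.0217, -0.0054, 0.0006],"angular":[0.001, 0.0, 0.146]},{"travel":[0.0207, -0.0085, 0.0006],"angular":[0.001, 0.0, 0.146]},{"travel":[0.0193, -0.0114, 0.0006],"angular":[0.001, 0.0, 0.146]}
{"travel":[0.0174, -0.0141, 0.0006],"angular":[0.001, 0.0, 0.146]},{"travel":[0.0152, -0.0165, 0.0006],"angular":[0.001, 0.0, 0.146]},{"travel":[0.0126, -0.0185, 0.0006],"angular":[0.001, 0.0, 0.146]},{"travel":[0.0098, -0.0201, 0.0007],"angular":[0.001, 0.0, 0.146]},{"travel":[0.0068, -0.0213, 0.0007],"angular":[0.001, 0.0, 0.146]}
{"travel":[0.0036, -0.0221, 0.0007],"angular":[0.001, 0.0, 0.146]}
```

Request:
servo_tool:
  series:
    - {"travel": [0.0225,0.001,0],"angular": [0,0,0.146]}
    - {"travel": [0.022,-0.002,0],"angular": [0,0,0.146]}
    - {"travel": [0.0215,-0.0055,0],"angular": [0,0,0.146]}
    - {"travel": [0.0205,-0.0085,0],"angular": [0,0,0.146]}
    - {"travel": [0.0195,-0.0115,0],"angular": [0,0,0.146]}

```text
time: 5.3
position: [0.4475, -0.082, 0.1408]
tool_rot: [-2.825, -1.373, 0.001]
ft_force: [0.2, 0.6, -0.9]
grip_width: 0.206
```

Request:
servo_tool:
  series:
    - {"travel": [0.0175,-0.014,0],"angular": [0,0,0.146]}
    - {"travel": [0.015,-0.0165,0],"angular": [0,0,0.146]}
    - {"travel": [0.0125,-0.0185,0],"angular": [0,0,0.146]}
    - {"travel": [0.01,-0.02,0],"angular": [0,0,0.146]}
    - {"travel": [0.007,-0.0215,0],"angular": [0,0,0.146]}

```text
time: 5.8
position: [0.4456, 0.0298, 0.1409]
tool_rot: [3.129, 0.274, -0.001]
ft_force: [-0.1, 0.9, 0.1]
grip_width: 0.206
```

Request:
servo_tool:
  series:
    - {"travel": [0.0035,-0.022,0],"angular": [0,0,0.146]}
    - {"travel": [0,0,0],"angular": [0,0,0]}
    - {"travel": [0,0,0],"angular": [0,0,0]}

```text
time: 6.1
position: [0.4452, 0.0511, 0.141]
tool_rot: [3.14, 0.06, -0.001]
ft_force: [0.7, -0.8, -0.5]
grip_width: 0.204
```

Run:
```python
from h import *
st(); snap('wrist','w3')
```

```text
t 6.1 p [0.4452 0.0511 0.141 ] F [ 0.7 -0.8 -0.5] g 17.8 x [ 0.999  0.038 -0.001] z [-0.001 -0.001 -1.   ] yaw 2.2
```

View pics/w3.png

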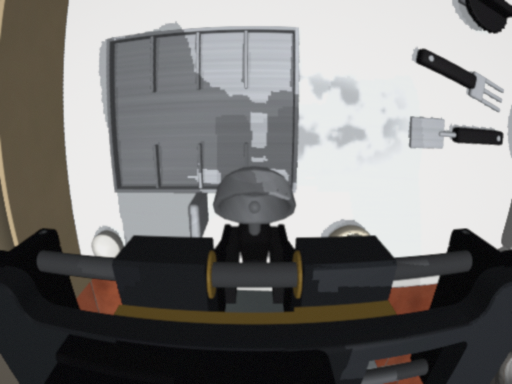

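Run:
```python
from h import *
im=cv2.imread('pics/w3.png'); crop(im,95,15,310,205,'w3c',3.7)
```

```text
(no output)
```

View pics/w3c.png

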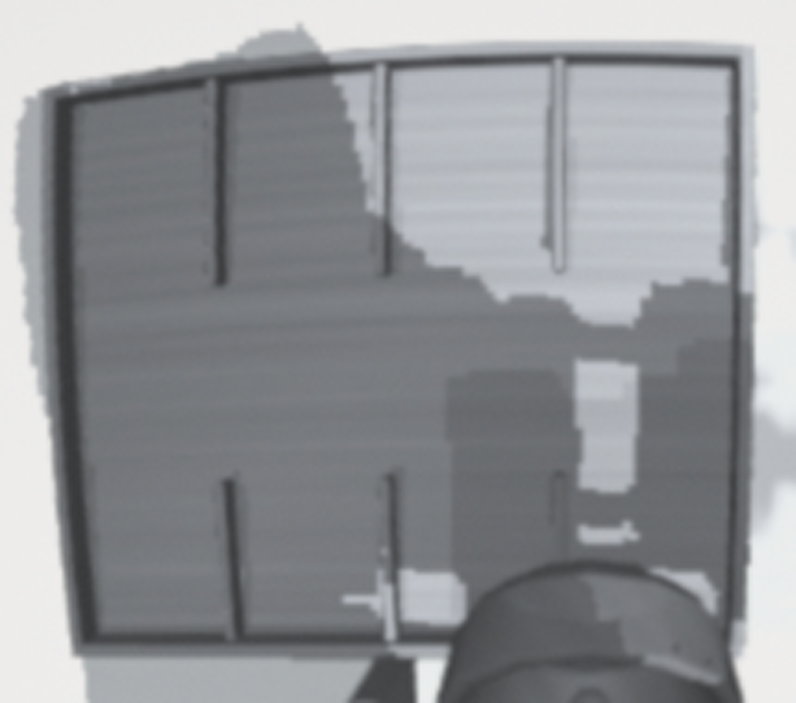

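```bash
cat >> quad.py <<'E'
def tgt(c,ang,tx,ty):
    a=np.radians(ang); print('world',(c+np.array([tx*np.cos(a)-ty*np.sin(a),tx*np.sin(a)+ty*np.cos(a)])).round(4))
E
python3 - <<'E'
from quad import *
s,m=st()
uv=np.array([(43,90),(753,45),(740,653),(75,655)])/3.7+[95,15]-.36
c=quad('wrist',uv)
print(proj('wrist',[s['position']]),proj('wrist',[s['position']+0.055*m[:,0]+0.063*m[:,0]+0.008*0]))
E
```

```text
t 6.15 p [0.4453 0.0505 0.141 ] F [ 0.3 -0.1 -1.4] g 17.4 x [ 0.999  0.036 -0.001] z [-0.001 -0.001 -1.   ] yaw 2.1
corners [[0.5946, 0.2024], [0.6014, 0.0157], [0.444, 0.0111], [0.4369, 0.1959]] ctr [0.5192 0.1063] Lx 0.1577 Ly 0.1859 angx 2.01 angy-90 2.1400000000000006
[[254.44436343 249.14462556]] [[254.30103448  30.3218399 ]]
```

Request:
servo_tool:
  series:
    - {"travel": [0.034,-0.0155,0.02],"angular": [0,0,0]}
    - {"travel": [0.0335,-0.015,0.02],"angular": [0,0,0]}
    - {"travel": [0,0,0.04],"angular": [0,0,0]}
    - {"travel": [0,0,0],"angular": [0,0,0]}
    - {"travel": [0,0,0],"angular": [0,0,0]}

```text
time: 6.65
position: [0.5111, 0.083, 0.0607]
tool_rot: [3.141, 0.054, -0.005]
ft_force: [0.3, -1.0, -0.4]
grip_width: 0.202
```

```bash
python3 plan.py 0.5115 0.0835 0.0175 2.1 4;  python3 - <<'E'
from h import *
snap('wrist','w4')
E
```

```text
t 6.65 p [0.5111 0.083  0.0607] F [ 0.3 -1.  -0.4] g 17.6 x [ 0.999  0.035 -0.003] z [-0.003 -0.    -1.   ] yaw 2.0
d [ 0.0004  0.0005 -0.0432] rv [ 0.     0.003 -0.002] rows 4
{"travel":[0.0001, -0.0001, 0.0108],"angular":[0.0, 0.001, -0.001]},{"travel":[0.0001, -0.0001, 0.0108],"angular":[0.0, 0.001, -0.001]},{"travel":[0.0001, -0.0001, 0.0108],"angular":[0.0, 0.001, -0.001]},{"travel":[0.0001, -0.0001, 0.0108],"angular":[0.0, 0.001, -0.001]}
```

View pics/w4.png

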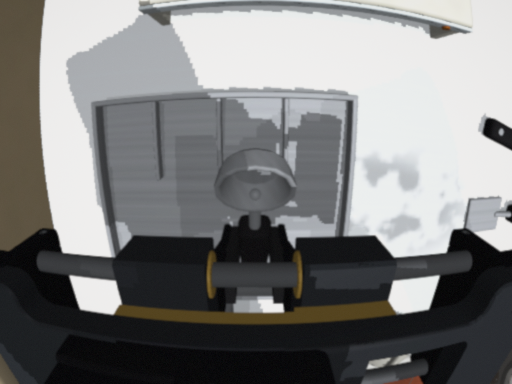

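Request:
servo_tool:
  series:
    - {"travel": [0,-0.0005,0.016],"angular": [0,0,0]}
    - {"travel": [0,0,0.014],"angular": [0,0,0]}
    - {"travel": [0,0,0.008],"angular": [0,0,0]}
    - {"travel": [0,0,0.004],"angular": [0,0,0]}
    - {"travel": [0,0,0],"angular": [0,0,0]}

```text
time: 7.2
position: [0.5124, 0.0842, 0.0199]
tool_rot: [3.14, 0.054, 0.001]
ft_force: [2.1, 0.5, 4.0]
grip_width: 0.202
```

Run:
```python
from h import *
st(); snap('wrist','w5')
```

```text
t 7.2 p [0.5124 0.0842 0.0199] F [2.1 0.5 4. ] g 17.5 x [0.999 0.035 0.001] z [ 0.001 -0.001 -1.   ] yaw 2.0
```

View pics/w5.png

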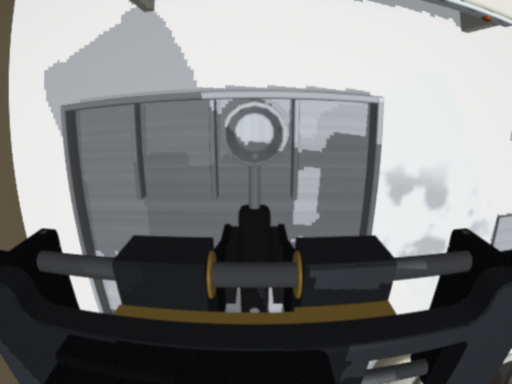

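Request:
servo_tool:
  series:
    - {"travel": [0,0,0],"angular": [0,0,0]}
    - {"travel": [0,0,0],"angular": [0,0,0]}
    - {"travel": [0,0,0],"angular": [0,0,0]}
  claw: 0.032

```text
time: 7.55
position: [0.511, 0.0845, 0.019]
tool_rot: [3.141, 0.055, -0.003]
ft_force: [-0.4, 0.7, 0.1]
grip_width: 0.347
```

Request:
servo_tool:
  series:
    - {"travel": [0,0,-0.02],"angular": [0,0,0]}
    - {"travel": [-0.01,0,-0.04],"angular": [0,0,0]}
    - {"travel": [-0.02,0,-0.045],"angular": [0,0,0]}
    - {"travel": [-0.02,0,-0.045],"angular": [0,0,0]}
    - {"travel": [0,0,0],"angular": [0,0,0]}

```text
time: 8.05
position: [0.4636, 0.0839, 0.1753]
tool_rot: [3.137, 0.056, 0.015]
ft_force: [-0.1, -0.0, 0.3]
grip_width: 0.365
```

```bash
python3 - <<'E'
from h import *
st(); im,C=snap('wrist','w6'); np.save('w6c.npy',np.array([C[1],]))
E
python3 plan.py 0.5159 -0.191 0.10 94.6 11
```

```text
t 8.05 p [0.4636 0.0839 0.1753] F [-0.1 -0.   0.3] g 31.7 x [0.999 0.036 0.01 ] z [ 0.01  -0.004 -1.   ] yaw 2.0
t 8.1 p [0.4631 0.083  0.1726] F [ 0.3 -0.9 -0.2] g 32.0 x [0.999 0.035 0.006] z [ 0.007 -0.003 -1.   ] yaw 2.0
d [ 0.0528 -0.274  -0.0726] rv [ 0.008 -0.002 -1.616] rows 11
{"travel":[0.0039, 0.025, 0.0067],"angular":[0.001, 0.0, -0.147]},{"travel":[0.0002, 0.0253, 0.0067],"angular":[0.001, 0.0, -0.147]},{"travel":[-0.0035, 0.0251, 0.0067],"angular":[0.001, 0.0, -0.147]},{"travel":[-0.0072, 0.0243, 0.0067],"angular":[0.001, 0.0, -0.147]},{"travel":[-0.0106, 0.023, 0.0066],"angular":[0.001, 0.0, -0.147]}
{"travel":[-0.0139, 0.0212, 0.0066],"angular":[0.001, 0.0, -0.147]},{"travel":[-0.0169, 0.0189, 0.0066],"angular":[0.001, 0.0, -0.147]},{"travel":[-0.0194, 0.0163, 0.0066],"angular":[0.001, 0.0, -0.147]},{"travel":[-0.0216, 0.0133, 0.0066],"angular":[0.001, 0.0, -0.147]},{"travel":[-0.0233, 0.01, 0.0066],"angular":[0.001, 0.0, -0.147]}
{"travel":[-0.0245, 0.0064, 0.0066],"angular":[0.001, 0.0, -0.147]}
```

View pics/w6.png

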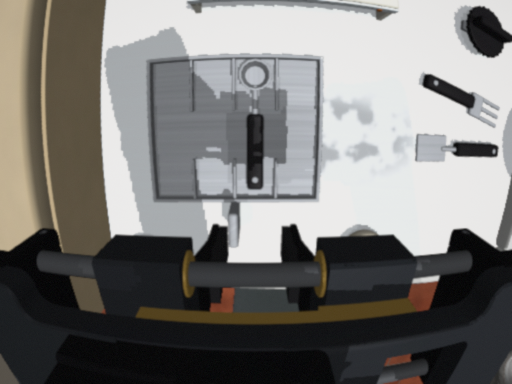

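Run:
```python
from h import *
from quad import *
# pose at capture: rebuild C from first state (t 8.05): approx using current cal shifted
K,Rm,t=cal('wrist'); o=-Rm.T@t+np.array([0.0005,0.0009,0.0027]); C=(K,Rm,-Rm@o)
c=quad('wrist',[(149,60),(324,55),(320,201),(154,202)],C)
a=cast('wrist',[(256,114),(255,190)],0.019,C); print(a)
from hand import comps
im=cv2.imread('pics/w6.png')
for m,s,cc in comps(im,im.max(axis=2)<60,150):
    if 200<cc[0]<300 and 90<cc[1]<200:
        ys,xs=np.nonzero(m); w=cast('wrist',np.c_[xs,ys],0.016,C)[:,:2]; print(w.mean(0), w[:,0].min(),w[:,0].max())
        ang=np.radians(2.05); Rz=np.array([[np.cos(ang),-np.sin(ang)],[np.sin(ang),np.cos(ang)]])
        print('handle ctr in tray',(w.mean(0)-c)@Rz)
```

```text
corners [[0.5936, 0.2], [0.6021, 0.0153], [0.4428, 0.0092], [0.4352, 0.197]] ctr [0.5184 0.1054] Lx 0.1589 Ly 0.1864 angx 1.65 angy-90 2.469999999999999
[[0.53486893 0.08403937 0.019     ]
 [0.45400523 0.08227618 0.019     ]]
[0.49828321 0.08444294] 0.45631247624875076 0.534912959850629
handle ctr in tray [-0.02087578 -0.02018124]
```

Request:
servo_tool:
  series:
    - {"travel": [0.004,0.025,0.004],"angular": [0,0,-0.147]}
    - {"travel": [0,0.0255,0.004],"angular": [0,0,-0.147]}
    - {"travel": [-0.0035,0.025,0.004],"angular": [0,0,-0.147]}
    - {"travel": [-0.007,0.0245,0.004],"angular": [0,0,-0.147]}
    - {"travel": [-0.0105,0.023,0.004],"angular": [0,0,-0.147]}
  claw: 0.042

```text
time: 8.6
position: [0.4853, -0.0425, 0.1475]
tool_rot: [-2.906, -1.188, 0.004]
ft_force: [0.5, -0.0, 0.2]
grip_width: 0.485
```

Request:
servo_tool:
  series:
    - {"travel": [-0.014,0.021,0.007],"angular": [0,0,-0.147]}
    - {"travel": [-0.017,0.019,0.007],"angular": [0,0,-0.147]}
    - {"travel": [-0.0195,0.0165,0.007],"angular": [0,0,-0.147]}
    - {"travel": [-0.0215,0.0135,0.007],"angular": [0,0,-0.147]}
    - {"travel": [-0.0235,0.01,0.007],"angular": [0,0,-0.147]}

```text
time: 9.1
position: [0.5094, -0.167, 0.1121]
tool_rot: [-2.284, -2.152, 0.002]
ft_force: [-0.5, 0.6, 0.9]
grip_width: 0.483
```

Request:
servo_tool:
  series:
    - {"travel": [-0.0245,0.0065,0.007],"angular": [0,0,-0.147]}
    - {"travel": [0,0,0],"angular": [0,0,0]}
    - {"travel": [0,0,0],"angular": [0,0,0]}

```text
time: 9.4
position: [0.5141, -0.191, 0.1055]
tool_rot: [-2.13, -2.304, -0.0]
ft_force: [0.0, 0.5, 1.0]
grip_width: 0.482
```

```bash
python3 hand.py w7; python3 plan.py 0.5159 -0.191 0.0145 94.6 4
```

```text
t 9.4 p [ 0.5141 -0.191   0.1055] F [0.  0.5 1. ] g 41.9 x [-0.078  0.997  0.003] z [-0.003  0.003 -1.   ] yaw 94.5
[340. 164.] [ 318  118   46   91 1793] ctr [ 0.585  -0.1534] rect [ 585.1 -153.6] [79.8 18.8] ax [-0.187 -0.982] -100.8 ends [ 0.5924 -0.1143] [ 0.5775 -0.1927]
[257. 216.] [ 248  175   20   86 1508] ctr [ 0.5178 -0.2064] rect [ 518.1 -209.6] [16.4 81.1] ax [ 0.082 -0.997] -85.3 ends [ 0.5148 -0.1691] [ 0.5214 -0.25  ]
t 9.45 p [ 0.5145 -0.1902  0.1061] F [-0.6  0.5  0.8] g 42.4 x [-0.08   0.997  0.002] z [-0.002  0.002 -1.   ] yaw 94.6
d [ 0.0014 -0.0008 -0.0916] rv [-0.002 -0.002 -0.   ] rows 4
{"travel":[-0.0003, 0.0004, 0.0229],"angular":[0.0, -0.001, 0.0]},{"travel":[-0.0003, 0.0004, 0.0229],"angular":[0.0, -0.001, 0.0]},{"travel":[-0.0003, 0.0003, 0.0229],"angular":[0.0, -0.001, 0.0]},{"travel":[-0.0002, 0.0003, 0.0229],"angular":[0.0, -0.001, 0.0]}
```

View pics/w7.png

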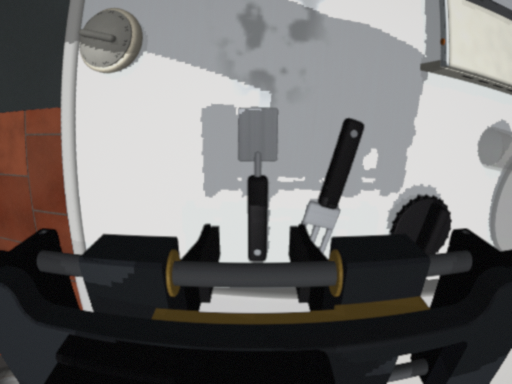

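Request:
servo_tool:
  series:
    - {"travel": [0.001,0.0015,0.035],"angular": [0,0,0]}
    - {"travel": [0,0,0.03],"angular": [0,0,0]}
    - {"travel": [0,0,0.02],"angular": [0,0,0]}
    - {"travel": [0,0,0.006],"angular": [0,0,0]}
    - {"travel": [0,0,0],"angular": [0,0,0]}
  claw: 0.036

```text
time: 9.95
position: [0.5161, -0.1889, 0.016]
tool_rot: [-2.127, -2.31, 0.0]
ft_force: [-0.3, -0.1, 0.1]
grip_width: 0.412
```

Request:
servo_tool:
  series:
    - {"travel": [0,0,0],"angular": [0,0,0]}
    - {"travel": [0,0,0],"angular": [0,0,0]}
    - {"travel": [0,0,0],"angular": [0,0,0]}
    - {"travel": [0,0,0],"angular": [0,0,0]}
  claw: 0.005
  squeeze: 30

```text
time: 10.35
position: [0.5173, -0.1906, 0.0176]
tool_rot: [2.129, 2.308, 0.0]
ft_force: [-0.7, 1.6, 3.3]
grip_width: 0.202
```

Request:
servo_tool:
  series:
    - {"travel": [0,0,-0.03],"angular": [0,0,0]}
    - {"travel": [0,0,-0.045],"angular": [0,0,0]}
    - {"travel": [0,0,-0.045],"angular": [0,0,0]}
    - {"travel": [0,0,0],"angular": [0,0,0]}

```text
time: 10.75
position: [0.5208, -0.1913, 0.143]
tool_rot: [2.122, 2.301, 0.005]
ft_force: [-0.3, 0.3, 0.1]
grip_width: 0.201
```

```bash
python3 plan.py 0.45 0.10 0.16 2 11;  python3 - <<'E'
from h import *
snap('top','top2')
im=cv2.imread('pics/top2.png'); crop(im,160,165,350,275,'t2c',4)
E
```

```text
t 10.75 p [ 0.5208 -0.1913  0.143 ] F [-0.3  0.3  0.1] g 17.5 x [-0.081  0.997 -0.006] z [ 0.01  -0.005 -1.   ] yaw 94.6
d [-0.0708  0.2913  0.017 ] rv [ 0.012 -0.003  1.617] rows 11
{"travel":[0.0269, -0.0043, -0.0018],"angular":[0.001, 0.0, 0.147]},{"travel":[0.026, -0.0082, -0.0018],"angular":[0.001, 0.0, 0.147]},{"travel":[0.0245, -0.0119, -0.0017],"angular":[0.001, 0.0, 0.147]},{"travel":[0.0225, -0.0153, -0.0017],"angular":[0.001, 0.0, 0.147]},{"travel":[0.02, -0.0185, -0.0017],"angular":[0.001, 0.0, 0.147]}
{"travel":[0.0171, -0.0212, -0.0017],"angular":[0.001, 0.0, 0.147]},{"travel":[0.0138, -0.0235, -0.0017],"angular":[0.001, 0.0, 0.147]},{"travel":[0.0102, -0.0253, -0.0017],"angular":[0.001, 0.0, 0.147]},{"travel":[0.0064, -0.0265, -0.0016],"angular":[0.001, 0.0, 0.147]},{"travel":[0.0025, -0.0271, -0.0016],"angular":[0.001, 0.0, 0.147]}
{"travel":[-0.0015, -0.0272, -0.0016],"angular":[0.001, 0.0, 0.147]}
```

View pics/t2c.png

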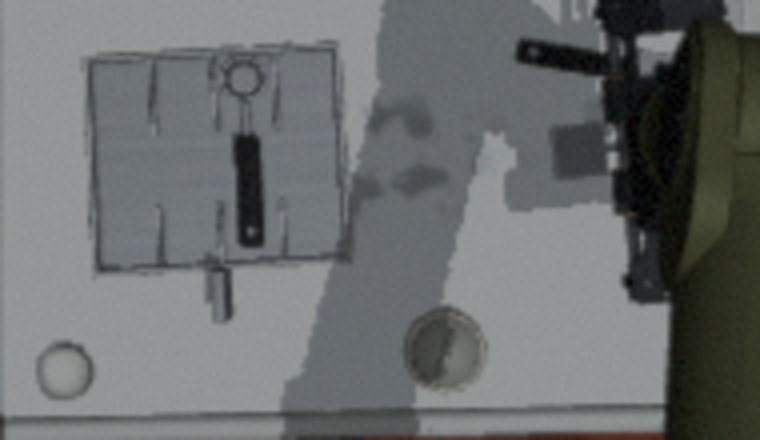

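Request:
servo_tool:
  series:
    - {"travel": [0.027,-0.0045,0],"angular": [0,0,0.147]}
    - {"travel": [0.026,-0.008,0],"angular": [0,0,0.147]}
    - {"travel": [0.0245,-0.012,0],"angular": [0,0,0.147]}
    - {"travel": [0.0225,-0.0155,0],"angular": [0,0,0.147]}
    - {"travel": [0.02,-0.0185,0],"angular": [0,0,0.147]}

```text
time: 11.3
position: [0.4826, -0.0567, 0.1352]
tool_rot: [-2.82, -1.381, 0.003]
ft_force: [0.2, -0.1, -0.5]
grip_width: 0.202
```

Request:
servo_tool:
  series:
    - {"travel": [0.017,-0.021,0],"angular": [0,0,0.147]}
    - {"travel": [0.014,-0.0235,0],"angular": [0,0,0.147]}
    - {"travel": [0.01,-0.0255,0],"angular": [0,0,0.147]}
    - {"travel": [0.0065,-0.0265,0],"angular": [0,0,0.147]}
    - {"travel": [0.0025,-0.027,0],"angular": [0,0,0.147]}

```text
time: 11.8
position: [0.4506, 0.0753, 0.1353]
tool_rot: [3.129, 0.275, -0.003]
ft_force: [0.3, -0.9, -0.2]
grip_width: 0.201
```

Request:
servo_tool:
  series:
    - {"travel": [-0.0015,-0.027,0],"angular": [0,0,0.147]}
    - {"travel": [0,0,0],"angular": [0,0,0]}
    - {"travel": [0,0,0],"angular": [0,0,0]}

```text
time: 12.1
position: [0.4448, 0.1007, 0.1356]
tool_rot: [3.14, 0.059, -0.002]
ft_force: [-0.1, -0.5, 0.0]
grip_width: 0.204
```

```bash
python3 - <<'E'
from h import *
st(); im,C=snap('wrist','w8'); np.savez('w8.npz',R=C[1],t=C[2]); crop(im,100,15,315,205,'w8c',3.7)
E
python3 plan.py 0.5084 0.1284 0.06 2.1 3
```

```text
t 12.1 p [0.4448 0.1007 0.1356] F [-0.1 -0.5  0. ] g 17.8 x [ 0.999  0.038 -0.002] z [-0.002 -0.001 -1.   ] yaw 2.2
t 12.15 p [0.4452 0.0999 0.1357] F [ 0.8 -0.7 -0.7] g 17.7 x [ 0.999  0.036 -0.001] z [-0.001 -0.001 -1.   ] yaw 2.1
d [ 0.0632  0.0285 -0.0757] rv [ 0.001  0.001 -0.001] rows 3
{"travel":[0.0214, -0.0087, 0.0252],"angular":[0.0, 0.0, 0.0]},{"travel":[0.0214, -0.0087, 0.0252],"angular":[0.0, 0.0, 0.0]},{"travel":[0.0214, -0.0087, 0.0252],"angular":[0.0, 0.0, 0.0]}
```

View pics/w8.png

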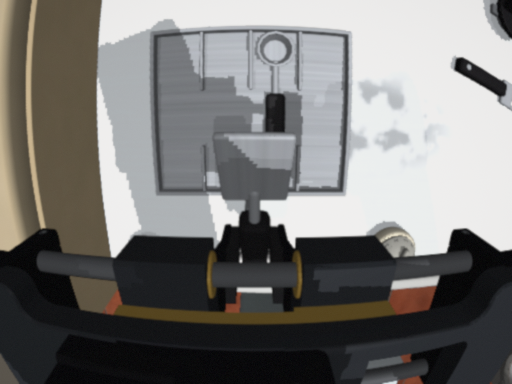

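Request:
servo_tool:
  series:
    - {"travel": [0.032,-0.013,0.02],"angular": [0,0,0]}
    - {"travel": [0.032,-0.013,0.02],"angular": [0,0,0]}
    - {"travel": [0,0,0.036],"angular": [0,0,0]}
    - {"travel": [0,0,0],"angular": [0,0,0]}
    - {"travel": [0,0,0],"angular": [0,0,0]}

```text
time: 12.65
position: [0.5079, 0.1279, 0.0597]
tool_rot: [3.141, 0.054, -0.005]
ft_force: [-0.6, 0.4, -0.9]
grip_width: 0.202
```

```bash
python3 plan.py 0.5084 0.1284 0.0225 2.1 4
```

```text
t 12.65 p [0.5079 0.1279 0.0597] F [-0.6  0.4 -0.9] g 17.6 x [ 0.999  0.034 -0.003] z [-0.003 -0.    -1.   ] yaw 2.0
d [ 0.0005  0.0005 -0.0372] rv [ 0.     0.003 -0.002] rows 4
{"travel":[0.0002, -0.0001, 0.0093],"angular":[0.0, 0.001, -0.001]},{"travel":[0.0002, -0.0001, 0.0093],"angular":[0.0, 0.001, -0.001]},{"travel":[0.0002, -0.0001, 0.0093],"angular":[0.0, 0.001, -0.001]},{"travel":[0.0001, -0.0001, 0.0093],"angular":[0.0, 0.001, -0.001]}
```

Request:
servo_tool:
  series:
    - {"travel": [0,-0.0005,0.014],"angular": [0,0,0]}
    - {"travel": [0,0,0.012],"angular": [0,0,0]}
    - {"travel": [0,0,0.007],"angular": [0,0,0]}
    - {"travel": [0,0,0.004],"angular": [0,0,0]}
    - {"travel": [0,0,0],"angular": [0,0,0]}

```text
time: 13.15
position: [0.5088, 0.1292, 0.0237]
tool_rot: [3.14, 0.054, 0.001]
ft_force: [1.8, -0.1, 3.0]
grip_width: 0.196
```

Run:
```python
from h import *
st(); snap('wrist','w9')
```

```text
t 13.15 p [0.5088 0.1292 0.0237] F [ 1.8 -0.1  3. ] g 17.0 x [0.999 0.035 0.   ] z [ 0.    -0.001 -1.   ] yaw 2.0
```

View pics/w9.png

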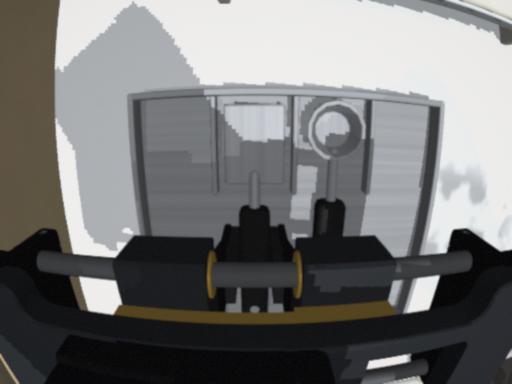

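Request:
servo_tool:
  series:
    - {"travel": [0,0,0],"angular": [0,0,0]}
    - {"travel": [0,0,0],"angular": [0,0,0]}
    - {"travel": [0,0,0],"angular": [0,0,0]}
  claw: 0.03

```text
time: 13.5
position: [0.5078, 0.1295, 0.0231]
tool_rot: [3.141, 0.055, -0.002]
ft_force: [-0.0, -0.8, -0.0]
grip_width: 0.325
```

Request:
servo_tool:
  series:
    - {"travel": [0,0,-0.02],"angular": [0,0,0]}
    - {"travel": [-0.01,0,-0.04],"angular": [0,0,0]}
    - {"travel": [-0.02,0,-0.045],"angular": [0,0,0]}
    - {"travel": [-0.02,0,-0.045],"angular": [0,0,0]}
    - {"travel": [0,0,0],"angular": [0,0,0]}

```text
time: 14.0
position: [0.4601, 0.1294, 0.1793]
tool_rot: [3.137, 0.057, 0.017]
ft_force: [0.6, 0.5, 0.5]
grip_width: 0.346
```

Request:
servo_tool:
  series:
    - {"travel": [0,0,0],"angular": [0,0,0]}

```text
time: 14.1
position: [0.459, 0.1275, 0.1746]
tool_rot: [3.138, 0.054, 0.005]
ft_force: [0.1, 0.1, -0.4]
grip_width: 0.344
```

```bash
cat > chk.py <<'E'
from h import *; import sys
st(); im,C=snap('wrist',sys.argv[1]); np.savez('C.npz',*C)
E
python3 chk.py w10; python3 plan.py 0.5815 -0.173 0.11 79.1 10
```

```text
t 14.1 p [0.459  0.1275 0.1746] F [ 0.1  0.1 -0.4] g 29.9 x [0.999 0.034 0.003] z [ 0.003 -0.003 -1.   ] yaw 2.0
t 14.15 p [0.4584 0.1272 0.1732] F [-0.2 -0.1 -1.2] g 30.1 x [ 0.999  0.034 -0.   ] z [ 0.    -0.001 -1.   ] yaw 2.0
d [ 0.1231 -0.3002 -0.0632] rv [ 1.000e-03  1.000e-03 -1.346e+00] rows 10
{"travel":[0.0113, 0.0304, 0.0064],"angular":[0.0, 0.0, -0.135]},{"travel":[0.0071, 0.0317, 0.0064],"angular":[0.0, 0.0, -0.135]},{"travel":[0.0028, 0.0323, 0.0064],"angular":[0.0, 0.0, -0.135]},{"travel":[-0.0016, 0.0324, 0.0064],"angular":[0.0, 0.0, -0.135]},{"travel":[-0.0059, 0.0319, 0.0064],"angular":[0.0, 0.0, -0.135]}
{"travel":[-0.0102, 0.0308, 0.0063],"angular":[0.0, 0.0, -0.135]},{"travel":[-0.0142, 0.0292, 0.0063],"angular":[0.0, 0.0, -0.135]},{"travel":[-0.018, 0.027, 0.0063],"angular":[0.0, 0.0, -0.135]},{"travel":[-0.0214, 0.0243, 0.0063],"angular":[0.0, 0.0, -0.135]},{"travel":[-0.0245, 0.0212, 0.0063],"angular":[0.0, 0.0, -0.135]}
```

View pics/w10.png

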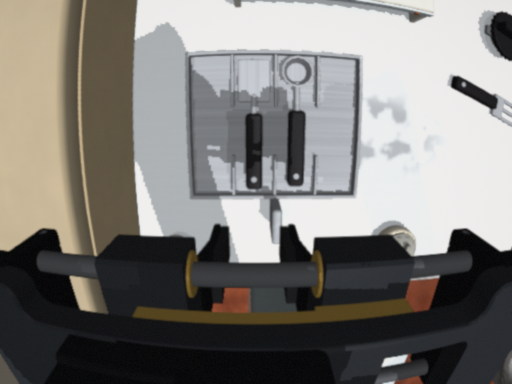

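Request:
servo_tool:
  series:
    - {"travel": [0.0115,0.0305,0.003],"angular": [0,0,-0.135]}
    - {"travel": [0.007,0.0315,0.003],"angular": [0,0,-0.135]}
    - {"travel": [0.003,0.0325,0.003],"angular": [0,0,-0.135]}
    - {"travel": [-0.0015,0.0325,0.003],"angular": [0,0,-0.135]}
    - {"travel": [-0.006,0.032,0.003],"angular": [0,0,-0.135]}
  claw: 0.042

```text
time: 14.65
position: [0.5202, -0.0234, 0.1558]
tool_rot: [-2.939, -1.099, 0.005]
ft_force: [-0.2, -0.7, 0.3]
grip_width: 0.482
```

Request:
servo_tool:
  series:
    - {"travel": [-0.01,0.031,0.008],"angular": [0,0,-0.135]}
    - {"travel": [-0.014,0.029,0.01],"angular": [0,0,-0.135]}
    - {"travel": [-0.018,0.027,0.01],"angular": [0,0,-0.135]}
    - {"travel": [-0.0215,0.0245,0.01],"angular": [0,0,-0.135]}
    - {"travel": [-0.0245,0.021,0.01],"angular": [0,0,-0.135]}

```text
time: 15.15
position: [0.5822, -0.1728, 0.1067]
tool_rot: [-2.408, -2.009, 0.003]
ft_force: [0.4, 0.6, -0.2]
grip_width: 0.478
```

Request:
servo_tool:
  series:
    - {"travel": [0,0,0],"angular": [0,0,0]}
    - {"travel": [0,0,0],"angular": [0,0,0]}

```text
time: 15.35
position: [0.5817, -0.1719, 0.1072]
tool_rot: [-2.416, -1.999, 0.001]
ft_force: [-0.4, 1.3, 0.4]
grip_width: 0.481
```

```bash
python3 hand.py w11; python3 plan.py 0.5815 -0.173 0.016 79.1 4
```

```text
t 15.35 p [ 0.5817 -0.1719  0.1072] F [-0.4  1.3  0.4] g 41.9 x [0.187 0.982 0.003] z [-0.005  0.004 -1.   ] yaw 79.2
[131.  17.] [ 77   0 104  41 257] ctr [0.5067 0.0106] rect [501.2  10.5] [103.1   3.5] ax [-0.999 -0.036] -177.9 ends [0.5527 0.0122] [0.4496 0.0085]
[257. 176.] [ 247  131   21   91 1687] ctr [ 0.5873 -0.1527] rect [ 587.  -153.5] [79.2 16.8] ax [-0.196 -0.981] -101.3 ends [ 0.5949 -0.1147] [ 0.5794 -0.1923]
t 15.4 p [ 0.5822 -0.1706  0.1082] F [0.6 1.  0.9] g 42.3 x [0.185 0.983 0.003] z [-0.003  0.003 -1.   ] yaw 79.3
d [-0.0007 -0.0024 -0.0922] rv [-0.004 -0.003  0.004] rows 4
{"travel":[-0.0007, 0.0, 0.0231],"angular":[-0.001, -0.001, 0.001]},{"travel":[-0.0007, 0.0, 0.0231],"angular":[-0.001, -0.001, 0.001]},{"travel":[-0.0007, 0.0, 0.0231],"angular":[-0.001, -0.001, 0.001]},{"travel":[-0.0006, 0.0, 0.0231],"angular":[-0.001, -0.001, 0.001]}
```

View pics/w11.png

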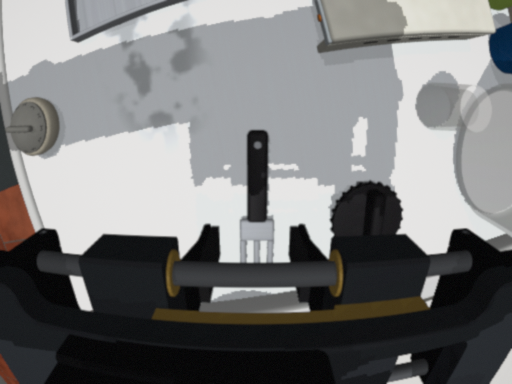

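Request:
servo_tool:
  series:
    - {"travel": [-0.0015,0.001,0.035],"angular": [0,0,0]}
    - {"travel": [0,0,0.03],"angular": [0,0,0]}
    - {"travel": [0,0,0.02],"angular": [0,0,0]}
    - {"travel": [0,0,0.005],"angular": [0,0,0]}
    - {"travel": [0,0,0],"angular": [0,0,0]}
  claw: 0.036

```text
time: 15.9
position: [0.5833, -0.1721, 0.0201]
tool_rot: [-2.415, -2.007, 0.001]
ft_force: [0.1, -0.4, -0.9]
grip_width: 0.411
```

Request:
servo_tool:
  series:
    - {"travel": [0,0,0],"angular": [0,0,0]}
    - {"travel": [0,0,0],"angular": [0,0,0]}
    - {"travel": [0,0,0],"angular": [0,0,0]}
    - {"travel": [0,0,0],"angular": [0,0,0]}
  claw: 0.005
  squeeze: 30

```text
time: 16.3
position: [0.5844, -0.174, 0.0216]
tool_rot: [2.417, 2.004, 0.001]
ft_force: [-0.7, 0.2, 3.3]
grip_width: 0.198
```

Request:
servo_tool:
  series:
    - {"travel": [0,0,-0.03],"angular": [0,0,0]}
    - {"travel": [0,0,-0.045],"angular": [0,0,0]}
    - {"travel": [0,0,-0.045],"angular": [0,0,0]}
    - {"travel": [0,0,0],"angular": [0,0,0]}

```text
time: 16.7
position: [0.588, -0.1741, 0.1474]
tool_rot: [2.411, 1.999, 0.009]
ft_force: [0.3, -0.0, -1.3]
grip_width: 0.197
```

```bash
python3 plan.py 0.46 0.12 0.15 182.1 13; python3 plan.py 0.53 -0.17 0.16 182.1 12;  python3 - <<'E'
from h import *
snap('top','top3')
im=cv2.imread('pics/top3.png'); crop(im,160,165,350,275,'t3c',4)
E
```

```text
t 16.7 p [ 0.588  -0.1741  0.1474] F [ 0.3 -0.  -1.3] g 17.1 x [ 0.185  0.983 -0.002] z [ 0.011 -0.004 -1.   ] yaw 79.3
d [-0.128   0.2941  0.0026] rv [ 0.007  0.011 -1.794] rows 13
{"travel":[0.0204, -0.0139, -0.0004],"angular":[0.001, 0.001, -0.138]},{"travel":[0.0221, -0.0109, -0.0004],"angular":[0.001, 0.001, -0.138]},{"travel":[0.0234, -0.0078, -0.0003],"angular":[0.001, 0.001, -0.138]},{"travel":[0.0243, -0.0045, -0.0003],"angular":[0.001, 0.001, -0.138]},{"travel":[0.0246, -0.0011, -0.0003],"angular":[0.001, 0.001, -0.138]}
{"travel":[0.0246, 0.0023, -0.0003],"angular":[0.001, 0.001, -0.138]},{"travel":[0.024, 0.0057, -0.0003],"angular":[0.001, 0.001, -0.138]},{"travel":[0.023, 0.0089, -0.0002],"angular":[0.001, 0.001, -0.138]},{"travel":[0.0216, 0.012, -0.0002],"angular":[0.001, 0.001, -0.138]},{"travel":[0.0197, 0.0148, -0.0002],"angular":[0.001, 0.001, -0.138]}
{"travel":[0.0175, 0.0174, -0.0002],"angular":[0.001, 0.001, -0.138]},{"travel":[0.0149, 0.0196, -0.0002],"angular":[0.001, 0.001, -0.138]},{"travel":[0.0121, 0.0215, -0.0002],"angular":[0.001, 0.001, -0.138]}
t 16.7
[... 328 characters left out ...]
:[0.0009, -0.0048, -0.0011],"angular":[0.001, 0.001, -0.149]},{"travel":[0.0016, -0.0046, -0.0011],"angular":[0.001, 0.001, -0.149]},{"travel":[0.0022, -0.0043, -0.0011],"angular":[0.001, 0.001, -0.149]}
{"travel":[0.0029, -0.0039, -0.0011],"angular":[0.001, 0.001, -0.149]},{"travel":[0.0034, -0.0034, -0.0011],"angular":[0.001, 0.001, -0.149]},{"travel":[0.0039, -0.0029, -0.0011],"angular":[0.001, 0.001, -0.149]},{"travel":[0.0043, -0.0023, -0.0011],"angular":[0.001, 0.001, -0.149]},{"travel":[0.0046, -0.0016, -0.0011],"angular":[0.001, 0.001, -0.149]}
{"travel":[0.0048, -0.0009, -0.0011],"angular":[0.001, 0.001, -0.149]},{"travel":[0.0048, -0.0002, -0.0011],"angular":[0.001, 0.001, -0.149]}
```

View pics/t3c.png

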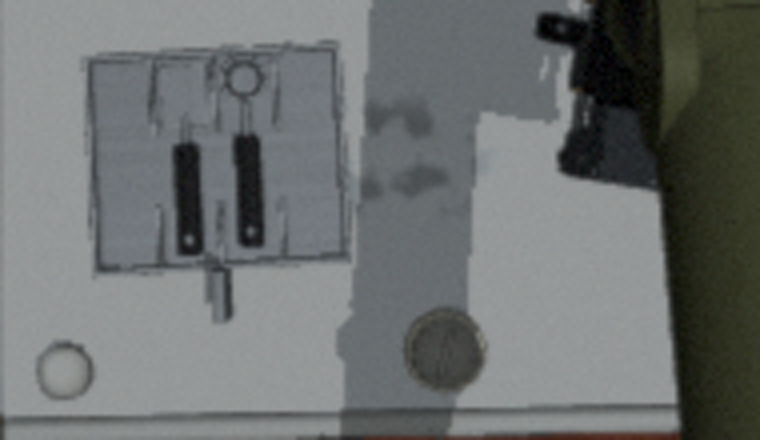

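```bash
python3 plan.py 0.5128 0.0407 0.13 182.1 13
```

```text
t 16.75 p [ 0.5861 -0.1741  0.1442] F [-0.8 -0.2 -1.2] g 16.9 x [ 0.185  0.983 -0.002] z [ 0.006 -0.003 -1.   ] yaw 79.3
d [-0.0733  0.2148 -0.0142] rv [ 0.003  0.007 -1.794] rows 13
{"travel":[0.0152, -0.0086, 0.001],"angular":[0.0, 0.001, -0.138]},{"travel":[0.0162, -0.0064, 0.001],"angular":[0.0, 0.001, -0.138]},{"travel":[0.017, -0.0041, 0.001],"angular":[0.0, 0.001, -0.138]},{"travel":[0.0174, -0.0018, 0.001],"angular":[0.0, 0.001, -0.138]},{"travel":[0.0175, 0.0006, 0.0011],"angular":[0.0, 0.001, -0.138]}
{"travel":[0.0172, 0.003, 0.0011],"angular":[0.0, 0.001, -0.138]},{"travel":[0.0166, 0.0054, 0.0011],"angular":[0.0, 0.001, -0.138]},{"travel":[0.0157, 0.0076, 0.0011],"angular":[0.0, 0.001, -0.138]},{"travel":[0.0145, 0.0097, 0.0011],"angular":[0.0, 0.001, -0.138]},{"travel":[0.013, 0.0116, 0.0011],"angular":[0.0, 0.001, -0.138]}
{"travel":[0.0113, 0.0133, 0.0011],"angular":[0.0, 0.001, -0.138]},{"travel":[0.0094, 0.0147, 0.0011],"angular":[0.0, 0.001, -0.138]},{"travel":[0.0073, 0.0159, 0.0011],"angular":[0.0, 0.001, -0.138]}
```

Request:
servo_tool:
  series:
    - {"travel": [0.015,-0.0085,0],"angular": [0,0,-0.138]}
    - {"travel": [0.016,-0.0065,0],"angular": [0,0,-0.138]}
    - {"travel": [0.017,-0.004,0],"angular": [0,0,-0.138]}
    - {"travel": [0.0175,-0.002,0],"angular": [0,0,-0.138]}
    - {"travel": [0.0175,0.0005,0],"angular": [0,0,-0.138]}

```text
time: 17.25
position: [0.5539, -0.0909, 0.1391]
tool_rot: [-1.589, -2.708, 0.001]
ft_force: [0.8, 0.3, -1.8]
grip_width: 0.194
```

Request:
servo_tool:
  series:
    - {"travel": [0.017,0.003,0],"angular": [0,0,-0.138]}
    - {"travel": [0.0165,0.0055,0],"angular": [0,0,-0.138]}
    - {"travel": [0.0155,0.0075,0],"angular": [0,0,-0.138]}
    - {"travel": [0.0145,0.0095,0],"angular": [0,0,-0.138]}
    - {"travel": [0.013,0.0115,0],"angular": [0,0,-0.138]}

```text
time: 17.75
position: [0.5259, -0.0092, 0.1392]
tool_rot: [-0.579, -3.086, 0.001]
ft_force: [-0.2, 0.8, -1.7]
grip_width: 0.19
```

Request:
servo_tool:
  series:
    - {"travel": [0.0115,0.0135,0],"angular": [0,0,-0.138]}
    - {"travel": [0.0095,0.0145,0],"angular": [0,0,-0.138]}
    - {"travel": [0.0075,0.016,0],"angular": [0,0,-0.138]}
    - {"travel": [0,0,0],"angular": [0,0,0]}
    - {"travel": [0,0,0],"angular": [0,0,0]}

```text
time: 18.25
position: [0.5095, 0.0395, 0.1398]
tool_rot: [0.054, -3.14, 0.001]
ft_force: [0.5, -1.1, -0.5]
grip_width: 0.193
```

```bash
python3 chk.py w12; python3 plan.py 0.5128 0.0407 0.06 182.1 3
```

```text
t 18.25 p [0.5095 0.0395 0.1398] F [ 0.5 -1.1 -0.5] g 16.8 x [-0.999 -0.034  0.001] z [-0.001 -0.001 -1.   ] yaw -178.0
t 18.3 p [0.5098 0.039  0.1399] F [ 1.2 -0.4 -1.1] g 17.2 x [-0.999 -0.034  0.001] z [-0.001 -0.001 -1.   ] yaw -178.1
d [ 0.003   0.0017 -0.0799] rv [-0.001 -0.001 -0.003] rows 3
{"travel":[-0.001, 0.0006, 0.0266],"angular":[0.0, 0.0, -0.001]},{"travel":[-0.001, 0.0006, 0.0266],"angular":[0.0, 0.0, -0.001]},{"travel":[-0.001, 0.0005, 0.0266],"angular":[0.0, 0.0, -0.001]}
```

View pics/w12.png

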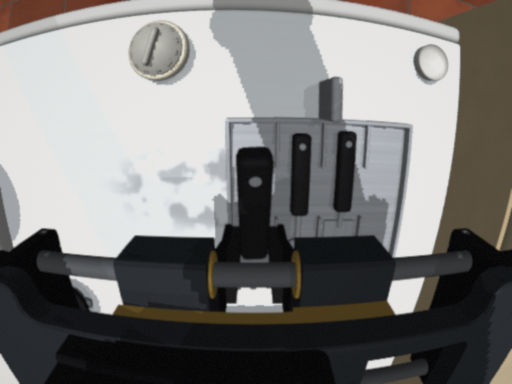

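Run:
```python
from h import *
s,m=st(); p=s['position']
for dz in (0.118,0.133): print(dz,proj('wrist',[[p[0]-0.0615,p[1]-0.002,dz]]))
```

```text
t 18.3 p [0.5098 0.039  0.1399] F [ 1.2 -0.4 -1.1] g 17.2 x [-0.999 -0.034  0.001] z [-0.001 -0.001 -1.   ] yaw -178.1
0.118 [[253.8554279  135.90423816]]
0.133 [[253.83792278 138.76225474]]
```

Request:
servo_tool:
  series:
    - {"travel": [-0.0015,0.001,0.03],"angular": [0,0,0]}
    - {"travel": [-0.0015,0.0005,0.03],"angular": [0,0,0]}
    - {"travel": [0,0,0.02],"angular": [0,0,0]}
    - {"travel": [0,0,0],"angular": [0,0,0]}
    - {"travel": [0,0,0],"angular": [0,0,0]}

```text
time: 18.8
position: [0.5131, 0.0413, 0.0607]
tool_rot: [0.055, -3.141, -0.001]
ft_force: [-0.4, -0.0, 1.1]
grip_width: 0.196
```

```bash
python3 chk.py w13; python3 plan.py 0.5128 0.0407 0.0265 182.1 3
```

```text
t 18.8 p [0.5131 0.0413 0.0607] F [-0.4 -0.   1.1] g 17.0 x [-0.999 -0.035  0.   ] z [-0.  0. -1.] yaw -178.0
t 18.85 p [0.5136 0.0415 0.0613] F [ 0.2 -0.5 -0.5] g 17.0 x [-0.999 -0.035 -0.001] z [ 0.001  0.    -1.   ] yaw -178.0
d [-0.0008 -0.0008 -0.0348] rv [ 0.     0.001 -0.001] rows 3
{"travel":[0.0003, -0.0002, 0.0116],"angular":[0.0, 0.0, 0.0]},{"travel":[0.0003, -0.0002, 0.0116],"angular":[0.0, 0.0, 0.0]},{"travel":[0.0003, -0.0002, 0.0116],"angular":[0.0, 0.0, 0.0]}
```

View pics/w13.png

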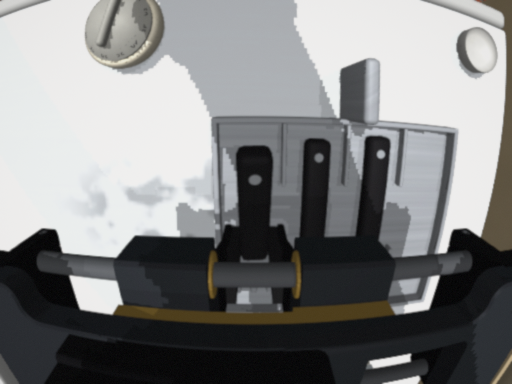

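Run:
```python
from h import *
s,m=st(); p=s['position']
for b in (0.0615,0.055,0.05):
  for dz in (-0.0216,-0.0066): print(b,dz,proj('wrist',[p+[-b,-0.002,dz]]))
```

```text
t 18.85 p [0.5136 0.0415 0.0613] F [ 0.2 -0.5 -0.5] g 17.0 x [-0.999 -0.035 -0.001] z [ 0.001  0.    -1.   ] yaw -178.0
0.0615 -0.0216 [[254.05328078 135.92378335]]
0.0615 -0.0066 [[254.07806657 138.84016762]]
0.055 -0.0216 [[253.66641342 146.9712952 ]]
0.055 -0.0066 [[253.65519825 150.9056456 ]]
0.05 -0.0216 [[253.3727262 155.3925481]]
0.05 -0.0066 [[253.33477732 160.08656243]]
```

Request:
servo_tool:
  series:
    - {"travel": [0.0055,-0.0005,0.012],"angular": [0,0,0]}
    - {"travel": [0,0,0.012],"angular": [0,0,0]}
    - {"travel": [0,0,0.007],"angular": [0,0,0]}
    - {"travel": [0,0,0.004],"angular": [0,0,0]}
    - {"travel": [0,0,0],"angular": [0,0,0]}

```text
time: 19.35
position: [0.5069, 0.0409, 0.0257]
tool_rot: [0.058, -3.14, 0.002]
ft_force: [-3.6, -0.8, 8.3]
grip_width: 0.199
```

```bash
python3 chk.py w14
```

```text
t 19.35 p [0.5069 0.0409 0.0257] F [-3.6 -0.8  8.3] g 17.3 x [-0.999 -0.037  0.001] z [-0.001 -0.001 -1.   ] yaw -177.9
```

View pics/w14.png

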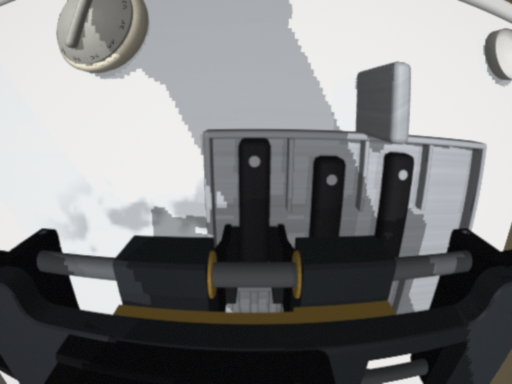

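Request:
servo_tool:
  series:
    - {"travel": [0,0,-0.001],"angular": [0,0,0]}
    - {"travel": [-0.005,0,0],"angular": [0,0,0]}
    - {"travel": [0,0,0],"angular": [0,0,0]}

```text
time: 19.7
position: [0.513, 0.0412, 0.0263]
tool_rot: [-0.058, 3.14, 0.001]
ft_force: [-0.6, -0.1, 0.2]
grip_width: 0.203
```

```bash
python3 chk.py w15;python3 - <<'E'
from h import *
im=cv2.imread('pics/w15.png'); crop(im,190,110,500,320,'w15c',2.5)
E
```

```text
t 19.7 p [0.513  0.0412 0.0263] F [-0.6 -0.1  0.2] g 17.6 x [-0.999 -0.037 -0.001] z [ 0.001  0.    -1.   ] yaw -177.9
```

View pics/w15c.png

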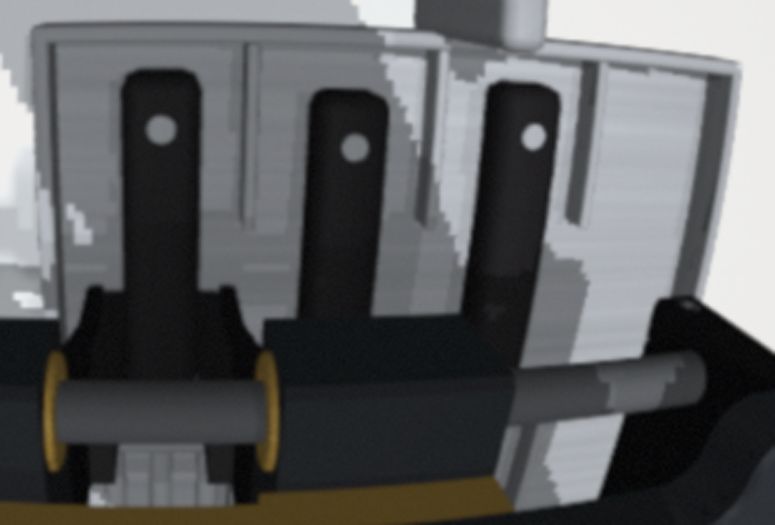

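Request:
servo_tool:
  series:
    - {"travel": [0,0,-0.001],"angular": [0,0,0]}
    - {"travel": [0,0,0],"angular": [0,0,0]}
    - {"travel": [0,0,0],"angular": [0,0,0]}
  claw: 0.023

```text
time: 20.05
position: [0.5123, 0.0413, 0.0276]
tool_rot: [-0.059, 3.141, -0.0]
ft_force: [0.8, -0.5, -0.2]
grip_width: 0.259
```

Request:
servo_tool:
  series:
    - {"travel": [0,0,-0.02],"angular": [0,0,0]}
    - {"travel": [0,0,-0.04],"angular": [0,0,0]}
    - {"travel": [0,0,-0.045],"angular": [0,0,0]}
    - {"travel": [0,0,-0.045],"angular": [0,0,0]}
    - {"travel": [0,0,0],"angular": [0,0,0]}

```text
time: 20.55
position: [0.5159, 0.0425, 0.1831]
tool_rot: [-0.058, 3.131, -0.003]
ft_force: [0.6, 0.2, -0.5]
grip_width: 0.264
```

Request:
servo_tool:
  series:
    - {"travel": [-0.04,0.02,-0.02],"angular": [0,0,0]}
    - {"travel": [-0.04,0.02,-0.02],"angular": [0,0,0]}
    - {"travel": [-0.04,0,0],"angular": [0,0,0]}
    - {"travel": [0,0,0],"angular": [0,0,0]}
    - {"travel": [0,0,0],"angular": [0,0,0]}

```text
time: 21.05
position: [0.6304, 0.0864, 0.216]
tool_rot: [0.06, -3.138, -0.002]
ft_force: [-0.7, -0.2, -0.5]
grip_width: 0.263
```

```bash
python3 chk.py w16
```

```text
t 21.05 p [0.6304 0.0864 0.216 ] F [-0.7 -0.2 -0.5] g 22.8 x [-0.999 -0.038  0.003] z [-0.003  0.001 -1.   ] yaw -177.8
```

View pics/w16.png

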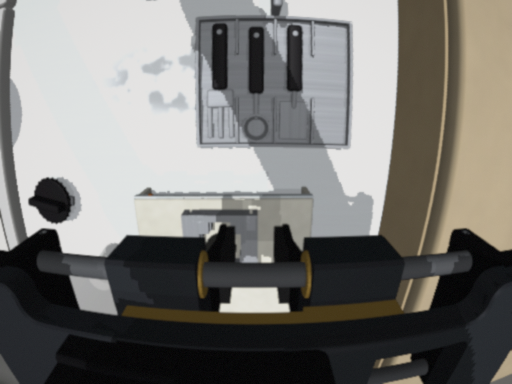

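```bash
cat > ut.py <<'E'
from quad import *; from hand import comps
def ut(f,uv,box,C,th=60):
    c=quad('wrist',uv,C); w=cast('wrist',uv,.016,C)[:,:2]
    ex=(w[0]+w[1]-w[2]-w[3]); ang=np.arctan2(ex[1],ex[0]); ey=(w[0]+w[3]-w[1]-w[2]); ang=(ang+np.arctan2(ey[1],ey[0])-np.pi/2)/2
    Rz=np.array([[np.cos(ang),-np.sin(ang)],[np.sin(ang),np.cos(ang)]])
    im=cv2.imread(f)
    for m,s,cc in comps(im,im.max(axis=2)<th,100):
        if box[0]<cc[0]<box[2] and box[1]<cc[1]<box[3]:
            ys,xs=np.nonzero(m); q=(cast('wrist',np.c_[xs,ys],0.018,C)[:,:2]-c)@Rz
            r=cv2.minAreaRect((q*1000).astype(np.float32)); print('origin in tray mm: x',(q[:,0].min()+q[:,0].max())*500+29,'y',r[0][1],'len',np.ptp(q[:,0]).round(4))
    return c,np.degrees(ang)
E
python3 - <<'E'
from ut import *
z=np.load('C.npz'); C=tuple(z[k] for k in z.files)
# image is viewed from far: far-left(+y) is lower right
ut('pics/w16.png',[(351,147),(198,146),(197,17),(352,22)],(200,15,320,110),C)
im=cv2.imread('pics/w16.png'); crop(im,185,5,365,160,'w16c',4)
E
```

```text
corners [[0.5935, 0.2049], [0.6006, 0.0186], [0.443, 0.0126], [0.4373, 0.1981]] ctr [0.5186 0.1085] Lx 0.157 Ly 0.186 angx 2.32 angy-90 1.9599999999999937
origin in tray mm: x 0.5818537566290622 y -66.24444580078125 len 0.0795
origin in tray mm: x 5.626470056180445 y -23.49734115600586 len 0.0797
origin in tray mm: x 2.2094702793711107 y 20.54163360595703 len 0.0784
```

View pics/w16c.png

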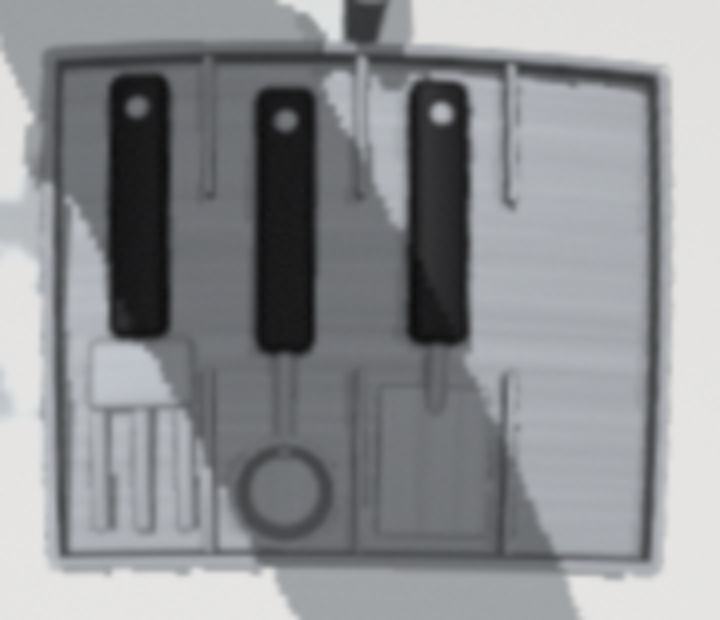

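```bash
python3 plan.py 0.62 -0.05 0.28 92 11
```

```text
t 21.1 p [0.6298 0.0862 0.2164] F [ 0.2 -0.   0.2] g 22.8 x [-0.999 -0.038  0.002] z [-0.002  0.    -1.   ] yaw -177.8
d [-0.0098 -0.1362  0.0636] rv [-0.002 -0.002  1.574] rows 11
{"travel":[0.0014, -0.0123, -0.0058],"angular":[0.0, 0.0, 0.143]},{"travel":[-0.0004, -0.0124, -0.0058],"angular":[0.0, 0.0, 0.143]},{"travel":[-0.0022, -0.0122, -0.0058],"angular":[0.0, 0.0, 0.143]},{"travel":[-0.0039, -0.0118, -0.0058],"angular":[0.0, 0.0, 0.143]},{"travel":[-0.0055, -0.0111, -0.0058],"angular":[0.0, 0.0, 0.143]}
{"travel":[-0.0071, -0.0102, -0.0058],"angular":[0.0, 0.0, 0.143]},{"travel":[-0.0084, -0.0091, -0.0058],"angular":[0.0, 0.0, 0.143]},{"travel":[-0.0097, -0.0078, -0.0058],"angular":[0.0, 0.0, 0.143]},{"travel":[-0.0107, -0.0063, -0.0058],"angular":[0.0, 0.0, 0.143]},{"travel":[-0.0115, -0.0047, -0.0058],"angular":[0.0, 0.0, 0.143]}
{"travel":[-0.012, -0.0031, -0.0058],"angular":[0.0, 0.0, 0.143]}
```

Request:
servo_tool:
  series:
    - {"travel": [0.0015,-0.0125,-0.006],"angular": [0,0,0.143]}
    - {"travel": [-0.0005,-0.0125,-0.006],"angular": [0,0,0.143]}
    - {"travel": [-0.002,-0.012,-0.006],"angular": [0,0,0.143]}
    - {"travel": [-0.004,-0.012,-0.006],"angular": [0,0,0.143]}
    - {"travel": [-0.0055,-0.011,-0.006],"angular": [0,0,0.143]}

```text
time: 21.6
position: [0.6246, 0.0226, 0.2478]
tool_rot: [1.054, 2.959, -0.003]
ft_force: [0.7, 0.7, 0.0]
grip_width: 0.268
```

Request:
servo_tool:
  series:
    - {"travel": [-0.007,-0.01,-0.006],"angular": [0,0,0.143]}
    - {"travel": [-0.0085,-0.009,-0.006],"angular": [0,0,0.143]}
    - {"travel": [-0.0095,-0.008,-0.006],"angular": [0,0,0.143]}
    - {"travel": [-0.0105,-0.0065,-0.006],"angular": [0,0,0.143]}
    - {"travel": [-0.0115,-0.0045,-0.006],"angular": [0,0,0.143]}

```text
time: 22.1
position: [0.62, -0.0387, 0.2778]
tool_rot: [2.023, 2.403, -0.003]
ft_force: [0.3, 0.6, -0.1]
grip_width: 0.267
```

Request:
servo_tool:
  series:
    - {"travel": [-0.012,-0.003,-0.006],"angular": [0,0,0.143]}
    - {"travel": [0,0,0],"angular": [0,0,0]}
    - {"travel": [0,0,0],"angular": [0,0,0]}

```text
time: 22.4
position: [0.6198, -0.0501, 0.2835]
tool_rot: [2.179, 2.263, -0.001]
ft_force: [0.7, 0.1, -0.1]
grip_width: 0.262
```

```bash
python3 chk.py w17
```

```text
t 22.4 p [ 0.6198 -0.0501  0.2835] F [ 0.7  0.1 -0.1] g 22.8 x [-0.038  0.999 -0.001] z [-0.    -0.001 -1.   ] yaw 92.2
```

View pics/w17.png

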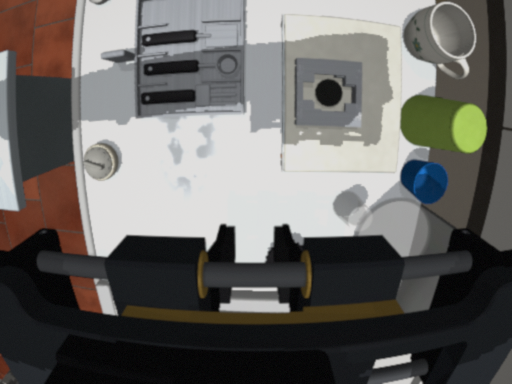

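Run:
```python
from h import *
im=cv2.imread('pics/w17.png'); crop(im,272,5,412,180,'w17c',3.4); crop(im,285,50,372,135,'w17d',7)
```

```text
(no output)
```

View pics/w17c.png

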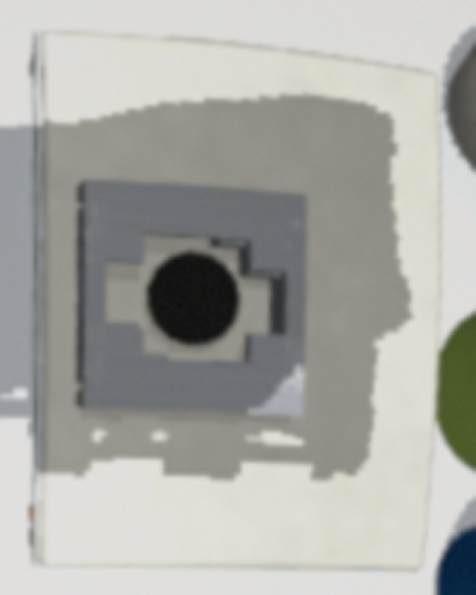

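View pics/w17d.png

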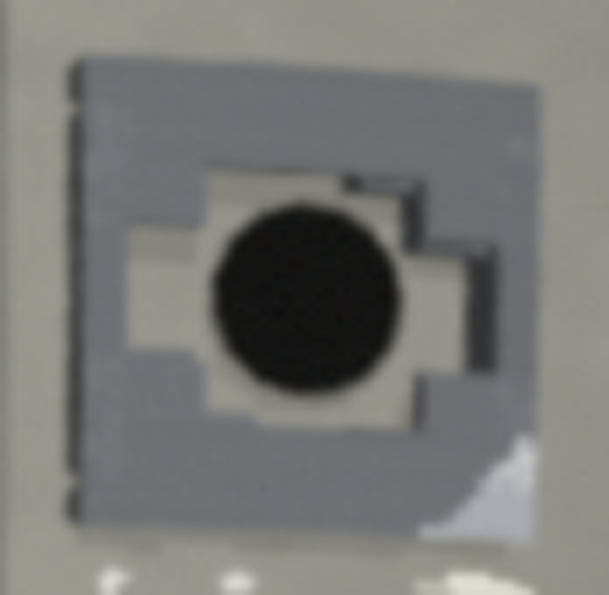

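Run:
```python
from quad import *
z=np.load('C.npz'); C=tuple(z[k] for k in z.files)
# order FL FR NR NL
uv=np.array([(540,85),(533,540),(80,522),(83,60)])/7+[285,50]-.43
cc=quad('wrist',uv,C,0.07)
# notch/opening
o=np.array([(208,175),(420,180),(415,430),(205,412)])/7+[285,50]-.43
print(cast('wrist',o,0.07,C).round(4))
n=np.array([(127,225),(127,350),(495,250),(493,372)])/7+[285,50]-.43
print(cast('wrist',n,0.07,C).round(4), cast('wrist',n,0.07,C).mean(0))
uv=np.array([(436,72),(418,570),(42,565),(42,33)])/3.4+[272,5]-.35
c=quad('wrist',uv,C,0.05)
T=cv2.imread('pics/top0.png')
uv=np.array([(441,112),(459,343),(163,360),(147,130)])/4+[155,70]-.4
uv=uv[[3,0,1,2]]; quad('top',uv,None,0.05)
uv=np.array([(240,208),(362,205),(367,322),(246,330)])/4+[155,70]-.4
quad('top',uv,None,0.07)
```

```text
corners [[0.7491, 0.0952], [0.753, 0.0116], [0.6688, 0.0086], [0.6656, 0.0905]] ctr [0.7091 0.0515] Lx 0.0839 Ly 0.0828 angx 2.64 angy-90 2.450000000000003
[[0.6884 0.0717 0.07  ]
 [0.727  0.0748 0.07  ]
 [0.7287 0.0295 0.07  ]
 [0.69   0.0295 0.07  ]]
[[0.6745 0.0616 0.07  ]
 [0.6755 0.0395 0.07  ]
 [0.7418 0.0636 0.07  ]
 [0.7428 0.0414 0.07  ]] [0.70864344 0.05153302 0.07      ]
corners [[0.8134, 0.161], [0.8207, -0.0491], [0.6596, -0.0551], [0.6505, 0.1527]] ctr [0.7361 0.0524] Lx 0.1622 Ly 0.2092 angx 2.54 angy-90 2.25
corners [[0.8136, 0.1631], [0.8226, -0.0486], [0.6551, -0.058], [0.647, 0.1534]] ctr [0.7346 0.0525] Lx 0.1673 Ly 0.2117 angx 3.27 angy-90 2.319999999999993
corners [[0.7512, 0.0951], [0.7517, 0.009], [0.6685, 0.007], [0.6645, 0.092]] ctr [0.709  0.0508] Lx 0.085 Ly 0.0856 angx 1.71 angy-90 1.5
```

```bash
python3 plan.py 0.435 0.1035 0.17 2.2 11
```

```text
t 22.45 p [ 0.6199 -0.0495  0.2833] F [-0.3 -0.3 -0.2] g 23.1 x [-0.038  0.999 -0.   ] z [-0.001 -0.    -1.   ] yaw 92.2
d [-0.1849  0.153  -0.1133] rv [-0.000e+00  1.000e-03  1.571e+00] rows 11
{"travel":[0.0145, -0.0163, 0.0103],"angular":[0.0, 0.0, 0.143]},{"travel":[0.0121, -0.0182, 0.0103],"angular":[0.0, 0.0, 0.143]},{"travel":[0.0094, -0.0197, 0.0103],"angular":[0.0, 0.0, 0.143]},{"travel":[0.0065, -0.0208, 0.0103],"angular":[0.0, 0.0, 0.143]},{"travel":[0.0034, -0.0215, 0.0103],"angular":[0.0, 0.0, 0.143]}
{"travel":[0.0003, -0.0218, 0.0103],"angular":[0.0, 0.0, 0.143]},{"travel":[-0.0028, -0.0216, 0.0103],"angular":[0.0, 0.0, 0.143]},{"travel":[-0.0058, -0.021, 0.0103],"angular":[0.0, 0.0, 0.143]},{"travel":[-0.0088, -0.02, 0.0103],"angular":[0.0, 0.0, 0.143]},{"travel":[-0.0115, -0.0185, 0.0103],"angular":[0.0, 0.0, 0.143]}
{"travel":[-0.014, -0.0167, 0.0103],"angular":[0.0, 0.0, 0.143]}
```

Request:
servo_tool:
  series:
    - {"travel": [0.0145,-0.0165,0.01],"angular": [0,0,0.143]}
    - {"travel": [0.012,-0.018,0.01],"angular": [0,0,0.143]}
    - {"travel": [0.0095,-0.0195,0.01],"angular": [0,0,0.143]}
    - {"travel": [0.0065,-0.021,0.01],"angular": [0,0,0.143]}
    - {"travel": [0.0035,-0.0215,0.01],"angular": [0,0,0.143]}
  claw: 0.04

```text
time: 22.95
position: [0.5355, 0.0215, 0.2325]
tool_rot: [-2.836, -1.35, 0.001]
ft_force: [0.5, 0.8, -1.0]
grip_width: 0.454
```

Request:
servo_tool:
  series:
    - {"travel": [0.0005,-0.022,0.01],"angular": [0,0,0.143]}
    - {"travel": [-0.003,-0.0215,0.01],"angular": [0,0,0.143]}
    - {"travel": [-0.006,-0.021,0.01],"angular": [0,0,0.143]}
    - {"travel": [-0.009,-0.02,0.01],"angular": [0,0,0.143]}
    - {"travel": [-0.0115,-0.0185,0.01],"angular": [0,0,0.143]}

```text
time: 23.45
position: [0.4512, 0.0908, 0.1824]
tool_rot: [3.129, 0.273, -0.002]
ft_force: [0.1, 0.6, -0.2]
grip_width: 0.461
```

Request:
servo_tool:
  series:
    - {"travel": [-0.014,-0.0165,0.01],"angular": [0,0,0.143]}
    - {"travel": [0,0,0],"angular": [0,0,0]}
    - {"travel": [0,0,0],"angular": [0,0,0]}

```text
time: 23.75
position: [0.4359, 0.1035, 0.1733]
tool_rot: [3.14, 0.06, 0.0]
ft_force: [0.6, -0.5, -0.1]
grip_width: 0.459
```

```bash
python3 chk.py w18; python3 plan.py 0.4239 0.1035 0.034 2.2 4
python3 - <<'E'
from h import *
print(ctrl.get_state()['joint_positions'].round(2))
im=cv2.imread('pics/w18.png'); crop(im,100,20,400,240,'w18c',2.6)
E
```

```text
t 23.75 p [0.4359 0.1035 0.1733] F [ 0.6 -0.5 -0.1] g 40.0 x [0.999 0.038 0.   ] z [ 0.    -0.001 -1.   ] yaw 2.2
t 23.8 p [0.4366 0.103  0.1737] F [ 0.4 -0.4  0.5] g 39.9 x [0.999 0.036 0.001] z [ 0.001 -0.001 -1.   ] yaw 2.1
d [-0.0127  0.0005 -0.1397] rv [ 0.001 -0.001 -0.002] rows 4
{"travel":[-0.0032, -0.0003, 0.0349],"angular":[0.0, 0.0, -0.001]},{"travel":[-0.0032, -0.0002, 0.0349],"angular":[0.0, 0.0, -0.001]},{"travel":[-0.0032, -0.0002, 0.0349],"angular":[0.0, 0.0, -0.001]},{"travel":[-0.0032, -0.0002, 0.0349],"angular":[0.0, 0.0, -0.001]}
[ 0.61 -0.06 -0.86  1.98 -0.05  1.2  -1.77]
```

View pics/w18c.png

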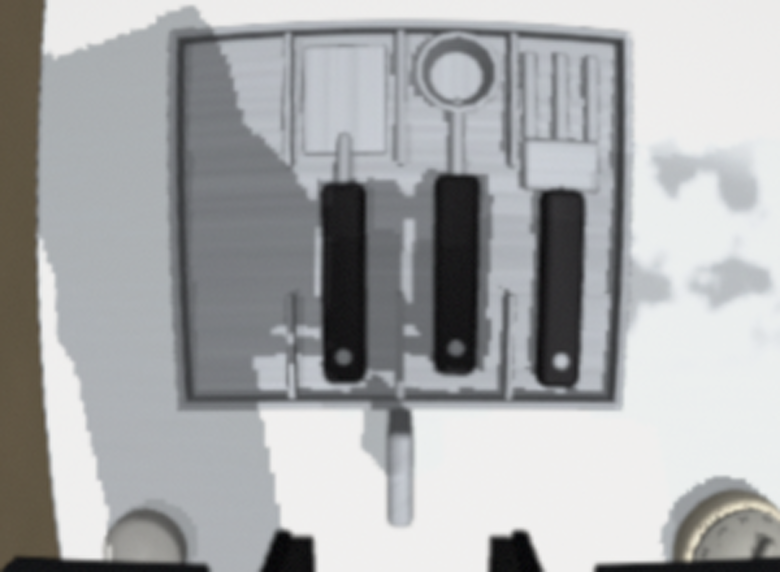

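Request:
servo_tool:
  series:
    - {"travel": [-0.004,0,0.035],"angular": [0,0,0]}
    - {"travel": [-0.004,0,0.035],"angular": [0,0,0]}
    - {"travel": [-0.004,0,0.02],"angular": [0,0,0]}
    - {"travel": [0,0,0],"angular": [0,0,0]}

```text
time: 24.2
position: [0.4222, 0.102, 0.0812]
tool_rot: [-3.14, -0.054, 0.009]
ft_force: [-0.0, 0.3, 0.8]
grip_width: 0.46
```

```bash
python3 chk.py w19; python3 plan.py 0.4239 0.1035 0.034 2.2 4
python3 - <<'E'
from h import *
print(ctrl.get_state()['joint_positions'].round(2))
E
```

```text
t 24.2 p [0.4222 0.102  0.0812] F [-0.   0.3  0.8] g 40.0 x [ 0.999  0.034 -0.006] z [-0.006  0.001 -1.   ] yaw 2.0
t 24.25 p [0.424  0.1025 0.083 ] F [-0.1 -0.3  0.9] g 40.0 x [ 0.999  0.034 -0.002] z [-0.002  0.001 -1.   ] yaw 1.9
d [-0.0001  0.001  -0.049 ] rv [-0.001  0.002 -0.005] rows 4
{"travel":[0.0, -0.0002, 0.0122],"angular":[0.0, 0.001, -0.001]},{"travel":[0.0, -0.0003, 0.0122],"angular":[0.0, 0.001, -0.001]},{"travel":[0.0, -0.0003, 0.0122],"angular":[0.0, 0.001, -0.001]},{"travel":[0.0, -0.0003, 0.0122],"angular":[0.0, 0.001, -0.001]}
[ 0.58  0.05 -0.88  2.11  0.05  1.01 -1.86]
```

View pics/w19.png

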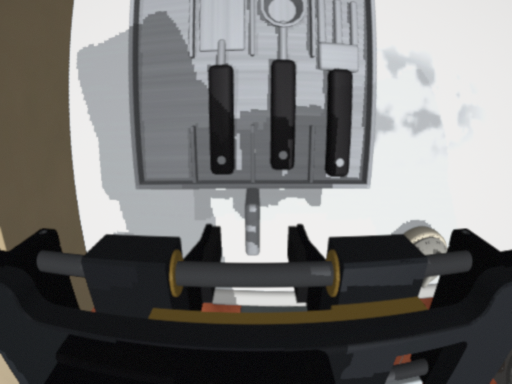

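Request:
servo_tool:
  series:
    - {"travel": [0,-0.001,0.02],"angular": [0,0,0]}
    - {"travel": [0,0,0.018],"angular": [0,0,0]}
    - {"travel": [0,0,0.01],"angular": [0,0,0]}
    - {"travel": [0,0,0],"angular": [0,0,0]}

```text
time: 24.65
position: [0.4245, 0.1037, 0.0355]
tool_rot: [-3.141, -0.052, 0.001]
ft_force: [-0.8, 0.6, -0.0]
grip_width: 0.459
```

Request:
servo_tool:
  series:
    - {"travel": [0,0,0],"angular": [0,0,0]}
    - {"travel": [0,0,0],"angular": [0,0,0]}
    - {"travel": [0,0,0],"angular": [0,0,0]}
    - {"travel": [0,0,0],"angular": [0,0,0]}
    - {"travel": [0,0,0],"angular": [0,0,0]}
  claw: 0.0
  squeeze: 40

```text
time: 25.15
position: [0.4244, 0.1037, 0.0359]
tool_rot: [3.141, 0.052, 0.001]
ft_force: [-0.6, 0.4, 2.4]
grip_width: 0.107
```

```bash
python3 chk.py w20
```

```text
t 25.15 p [0.4244 0.1037 0.0359] F [-0.6  0.4  2.4] g 9.4 x [0.999 0.033 0.001] z [ 0.001 -0.    -1.   ] yaw 1.9
```

View pics/w20.png

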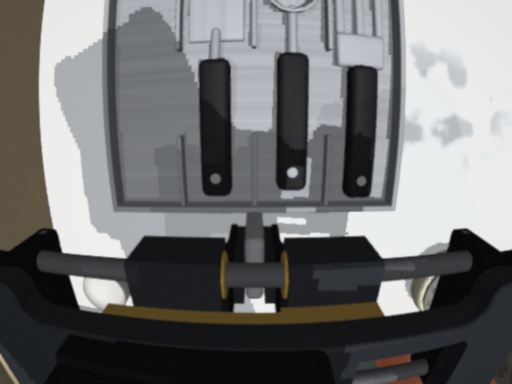

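Request:
servo_tool:
  series:
    - {"travel": [0.0025,0.004,0],"angular": [0,0,0]}
    - {"travel": [0.0045,0.008,0],"angular": [0,0,-0.004]}
    - {"travel": [0.0045,0.008,0],"angular": [0,0,-0.004]}
    - {"travel": [0.0045,0.008,0],"angular": [0,0,0]}
    - {"travel": [0.0045,0.008,0],"angular": [0,0,0]}

```text
time: 25.7
position: [0.4456, 0.0707, 0.0358]
tool_rot: [-3.139, -0.069, 0.001]
ft_force: [-1.7, 4.3, 4.8]
grip_width: 0.109
```

Request:
servo_tool:
  series:
    - {"travel": [0.0045,0.008,0],"angular": [0,0,0]}
    - {"travel": [0.0045,0.008,0],"angular": [0,0,0]}
    - {"travel": [0.0045,0.008,0],"angular": [0,0,0]}
    - {"travel": [0.0025,0.004,0],"angular": [0,0,0]}
    - {"travel": [0,0,0],"angular": [0,0,0]}

```text
time: 26.2
position: [0.4634, 0.0422, 0.0359]
tool_rot: [-3.14, -0.066, -0.0]
ft_force: [-1.0, 3.5, 3.9]
grip_width: 0.115
```

```bash
python3 chk.py w21
```

```text
t 26.2 p [0.4634 0.0422 0.0359] F [-1.   3.5  3.9] g 10.0 x [0.999 0.042 0.   ] z [ 0.     0.001 -1.   ] yaw 2.4
```

View pics/w21.png

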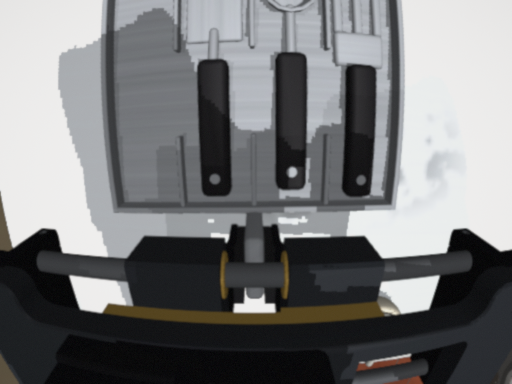

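Run:
```python
from h import *
im,C=snap('top','top4'); crop(im,160,100,310,260,'t4c',4)
```

```text
(no output)
```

View pics/t4c.png

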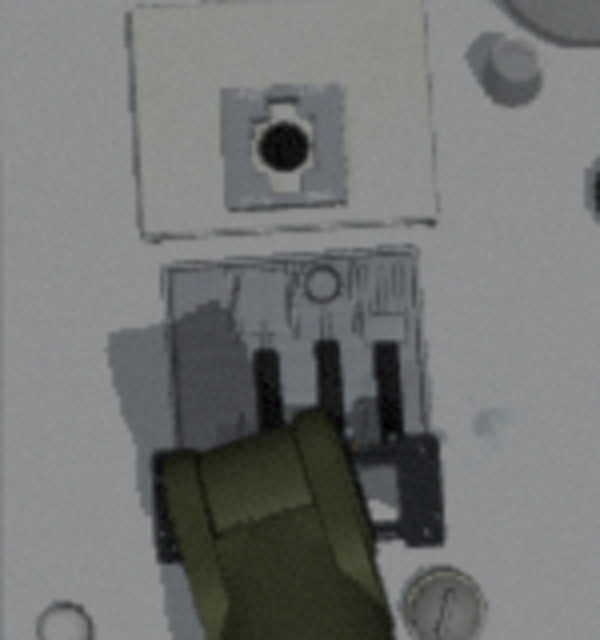

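Run:
```python
from h import *
def P(uv,z): return cast('top',np.array(uv)/4+[160,100]-.4,z)[:,:2]
a=P([(163,268),(417,246)],.016); b=P([(148,238),(437,222)],.05); b2=P([(130,14),(420,-4)],.05)
for q in (a,b,b2):
    d=q[0]-q[1]; print(q.round(4).tolist(),'mid',q.mean(0).round(4),'yaw',np.degrees(np.arctan2(-d[0],d[1])).round(2),np.linalg.norm(d).round(4))
c=P([(163,268),(178,445)],.016); d=c[0]-c[1]; print('left edge yaw',np.degrees(np.arctan2(d[1],d[0])))
c=P([(417,246),(428,430)],.016); d=c[0]-c[1]; print('right edge yaw',np.degrees(np.arctan2(d[1],d[0])))
```

```text
[[0.6305, 0.1438], [0.6431, -0.0426]] mid [0.6368 0.0506] yaw 3.87 0.1869
[[0.6484, 0.1498], [0.6559, -0.0566]] mid [0.6521 0.0466] yaw 2.08 0.2065
[[0.8106, 0.161], [0.8197, -0.0478]] mid [0.8152 0.0566] yaw 2.5 0.2089
left edge yaw 4.155868994762814
right edge yaw 2.232135694200717
```

Request:
servo_tool:
  series:
    - {"travel": [0,0.0015,0],"angular": [0,0,0.005]}
    - {"travel": [0.006,0,0],"angular": [0,0,0.005]}
    - {"travel": [0.012,0,0],"angular": [0,0,0]}
    - {"travel": [0.012,0,0],"angular": [0,0,0]}
    - {"travel": [0.006,0,0],"angular": [0,0,0]}

```text
time: 26.8
position: [0.4963, 0.0403, 0.0357]
tool_rot: [3.139, 0.047, -0.012]
ft_force: [-16.2, 0.3, 24.3]
grip_width: 0.112
```

```bash
python3 chk.py w22;  python3 - <<'E'
from h import *
im,C=snap('top','top5'); crop(im,160,100,310,260,'t5c',4)
E
```

```text
t 26.8 p [0.4963 0.0403 0.0357] F [-16.2   0.3  24.3] g 9.7 x [ 1.     0.03  -0.008] z [-0.008 -0.002 -1.   ] yaw 1.7
```

View pics/t5c.png

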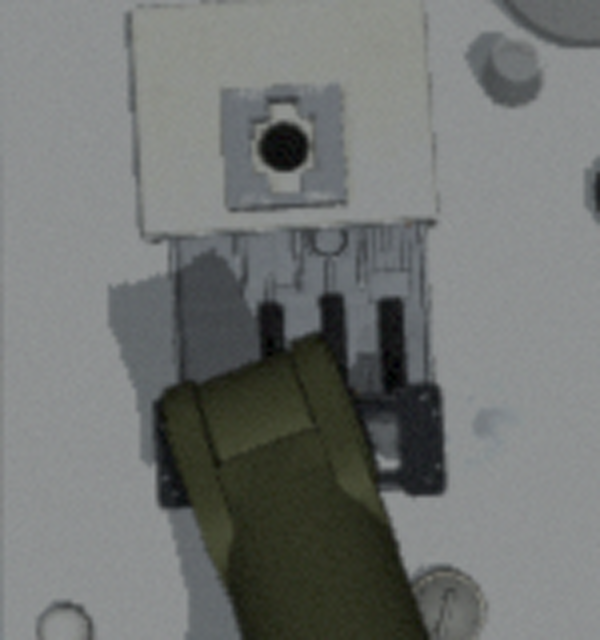

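View pics/w22.png

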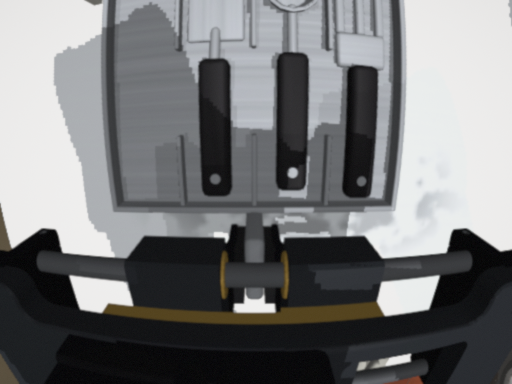

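Run:
```python
from h import *
st()
def P(uv,z): return cast('top',np.array(uv)/4+[160,100]-.4,z)[:,:2]
print('tray L/R edge',P([(170,245),(428,230)],.016).round(4), 'lower',P([(181,385),(430,380)],.016).round(4))
print('ster front',P([(148,238),(437,222)],.05).round(4))
im=cv2.imread('pics/top5.png'); crop(im,185,145,285,205,'t5d',8)
```

```text
t 26.9 p [0.4971 0.0403 0.0357] F [-8.6 -0.2 14.2] g 9.7 x [ 1.     0.03  -0.006] z [-0.006 -0.002 -1.   ] yaw 1.7
tray L/R edge [[ 0.6473  0.1385]
 [ 0.6547 -0.0509]] lower [[ 0.5444  0.1317]
 [ 0.5445 -0.0501]]
ster front [[ 0.6484  0.1498]
 [ 0.6559 -0.0566]]
```

View pics/t5d.png

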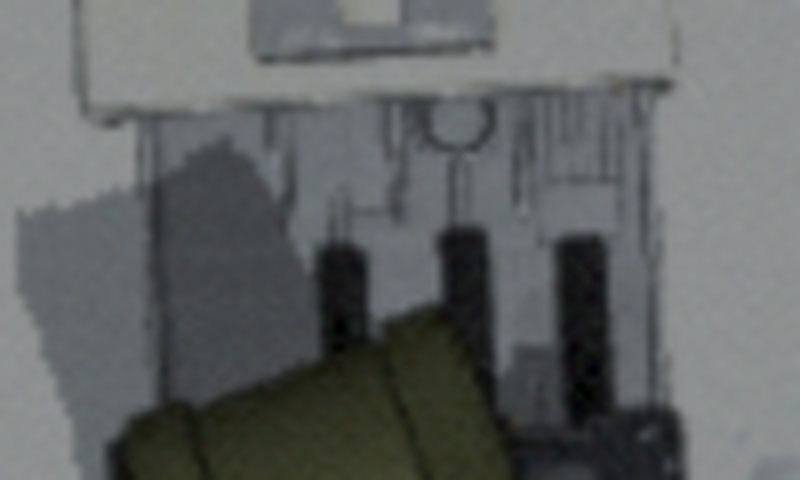

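Run:
```python
from h import *
def P(uv,z): return cast('top',np.array(uv)/8+[185,145]-.45,z)[:,:2]
a=P([(139,120),(652,97)],.016);print(a,a.mean(0)); b=P([(162,400),(662,390)],.016); print(b,b.mean(0))
b=P([(88,118),(668,85)],.05); print(b,b.mean(0))
```

```text
[[ 0.65116735  0.13897661]
 [ 0.6560099  -0.04933678]] [0.65358862 0.04481992]
[[ 0.54822451  0.13179342]
 [ 0.54833661 -0.05075499]] [0.54828056 0.04051921]
[[ 0.64786431  0.15281484]
 [ 0.65570081 -0.05426717]] [0.65178256 0.04927384]
```

Request:
servo_tool:
  series:
    - {"travel": [-0.005,0,0],"angular": [0,0,0]}
    - {"travel": [-0.003,0,0],"angular": [0,0,0]}
    - {"travel": [0,-0.0035,0],"angular": [0,0,0]}
    - {"travel": [0,0,0],"angular": [0,0,0]}

```text
time: 27.3
position: [0.4912, 0.042, 0.0358]
tool_rot: [3.138, 0.045, 0.0]
ft_force: [0.6, -4.5, 4.1]
grip_width: 0.113
```

Request:
servo_tool:
  series:
    - {"travel": [0.004,0,0],"angular": [0,0,0]}
    - {"travel": [0.005,0,0],"angular": [0,0,0]}
    - {"travel": [0.005,0,0],"angular": [0,0,0]}

```text
time: 27.6
position: [0.5, 0.0436, 0.0357]
tool_rot: [3.138, 0.046, -0.018]
ft_force: [-16.2, -2.4, 23.2]
grip_width: 0.11
```

Run:
```python
from h import *
st()
im,C=snap('side','side5'); crop(im,130,130,340,290,'s5c',3.7)
im,C=snap('top','top6'); crop(im,185,145,285,205,'t6d',8)
```

```text
t 27.6 p [0.5    0.0436 0.0357] F [-16.2  -2.4  23.2] g 9.6 x [ 0.999  0.029 -0.012] z [-0.012 -0.004 -1.   ] yaw 1.7
```

View pics/s5c.png

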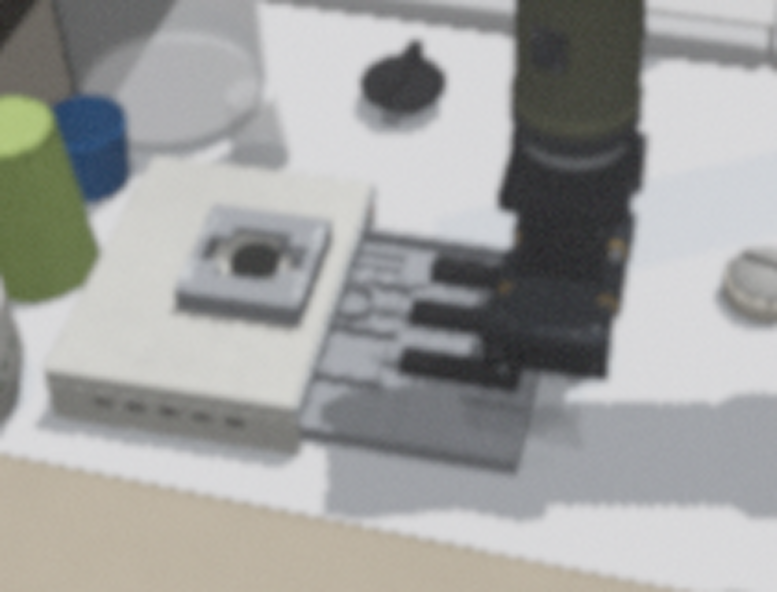

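View pics/t6d.png

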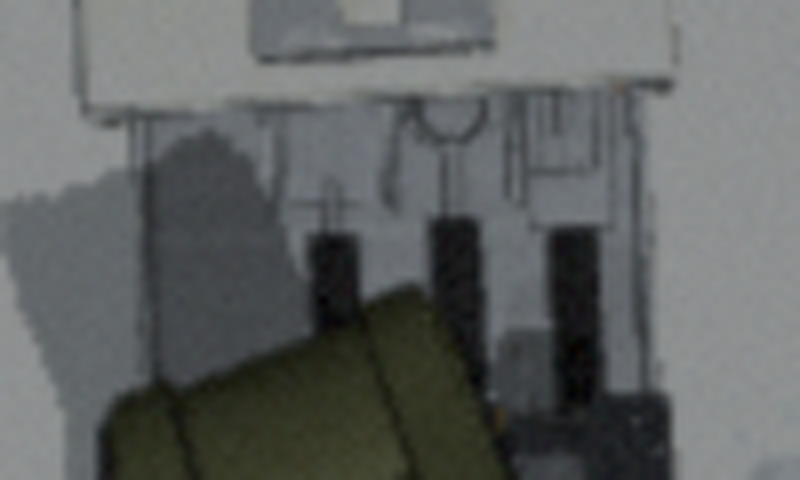

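Run:
```python
from h import *
s,m=st(); print(s['torque'],s['joint_positions'].round(3),s['joint_torque'].round(1))
```

```text
t 27.7 p [0.5016 0.0439 0.0357] F [-11.7  -2.7  17.5] g 9.6 x [ 1.     0.03  -0.009] z [-0.009 -0.003 -1.   ] yaw 1.7
[-0.51457699  2.33994    -0.0734484 ] [ 0.564  0.309 -0.784  1.989  0.267  0.957 -1.895] [ -1.2 -27.7  -5.7 -25.    0.4  -3.9   0.1]
```

Request:
servo_tool:
  series:
    - {"travel": [0,0,0],"angular": [0,0,0]}
    - {"travel": [0,0,0],"angular": [0,0,0]}

```text
time: 27.9
position: [0.5016, 0.0439, 0.0357]
tool_rot: [3.138, 0.047, -0.013]
ft_force: [-9.6, -1.7, 16.8]
grip_width: 0.115
```

Run:
```python
from h import *
s,m=st(); print(s['torque'])
```

```text
t 27.9 p [0.5016 0.0439 0.0357] F [-9.6 -1.7 16.8] g 10.0 x [ 1.     0.03  -0.008] z [-0.008 -0.003 -1.   ] yaw 1.7
[-0.42720073  2.16023601 -0.13843996]
```

Request:
servo_tool:
  series:
    - {"travel": [0,0,-0.001],"angular": [0,0,0]}
    - {"travel": [0,0,-0.001],"angular": [0,0,0]}
    - {"travel": [0,0,0],"angular": [0,0,0]}

```text
time: 28.2
position: [0.503, 0.0444, 0.0361]
tool_rot: [3.141, 0.048, -0.006]
ft_force: [-1.8, -0.8, -4.8]
grip_width: 0.112
```

Request:
servo_tool:
  series:
    - {"travel": [0.005,0,0],"angular": [0,0,-0.003]}
    - {"travel": [0.008,0,0],"angular": [0,0,-0.003]}
    - {"travel": [0.008,0,0],"angular": [0,0,-0.003]}
    - {"travel": [0.005,0,0],"angular": [0,0,0]}
    - {"travel": [0,0,0],"angular": [0,0,0]}

```text
time: 28.7
position: [0.5324, 0.0458, 0.0375]
tool_rot: [-3.14, -0.062, -0.002]
ft_force: [0.5, -0.2, -7.2]
grip_width: 0.11
```

```bash
python3 chk.py w23
```

```text
t 28.7 p [0.5324 0.0458 0.0375] F [ 0.5 -0.2 -7.2] g 9.6 x [0.999 0.04  0.001] z [ 0.001  0.001 -1.   ] yaw 2.3
```

View pics/w23.png

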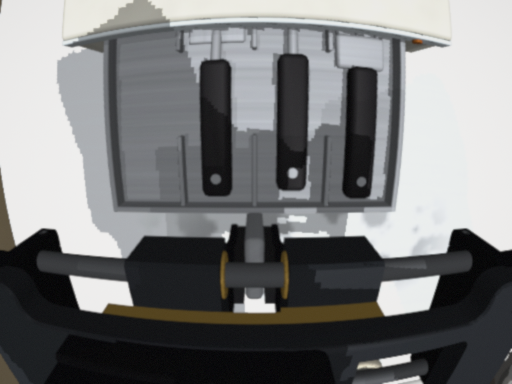

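Request:
servo_tool:
  series:
    - {"travel": [0.006,0,0.0005],"angular": [0,0,0]}
    - {"travel": [0.01,0,0],"angular": [0,0,0]}
    - {"travel": [0.01,0,0],"angular": [0,0,0]}
    - {"travel": [0.01,0,0],"angular": [0,0,0]}
    - {"travel": [0.006,0,0],"angular": [0,0,0]}

```text
time: 29.25
position: [0.5745, 0.0472, 0.0371]
tool_rot: [-3.141, -0.062, -0.001]
ft_force: [-1.0, 0.6, -4.5]
grip_width: 0.11
```

```bash
python3 chk.py w24
```

```text
t 29.25 p [0.5745 0.0472 0.0371] F [-1.   0.6 -4.5] g 9.6 x [0.999 0.039 0.001] z [ 0.001  0.    -1.   ] yaw 2.3
```

View pics/w24.png

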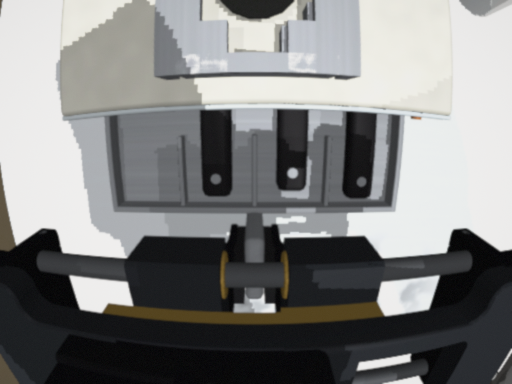

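Request:
servo_tool:
  series:
    - {"travel": [0.006,0,0.0005],"angular": [0,0,0]}
    - {"travel": [0.01,0,0],"angular": [0,0,0]}
    - {"travel": [0.01,0,0],"angular": [0,0,0]}
    - {"travel": [0.01,0,0],"angular": [0,0,0]}
    - {"travel": [0.008,0,0],"angular": [0,0,0]}

```text
time: 29.8
position: [0.6182, 0.0489, 0.0365]
tool_rot: [-3.141, -0.062, -0.001]
ft_force: [-1.7, 0.5, -3.6]
grip_width: 0.109
```

Request:
servo_tool:
  series:
    - {"travel": [0.004,0,0],"angular": [0,0,0]}
    - {"travel": [0.004,0,0],"angular": [0,0,0]}
    - {"travel": [0.004,0,0],"angular": [0,0,0]}
    - {"travel": [0,0,0],"angular": [0,0,0]}

```text
time: 30.2
position: [0.6298, 0.0495, 0.0366]
tool_rot: [-3.141, -0.063, -0.002]
ft_force: [0.2, 0.1, -5.5]
grip_width: 0.11
```

```bash
python3 chk.py w25
```

```text
t 30.2 p [0.6298 0.0495 0.0366] F [ 0.2  0.1 -5.5] g 9.5 x [0.999 0.04  0.001] z [ 0.001  0.    -1.   ] yaw 2.3
```

View pics/w25.png

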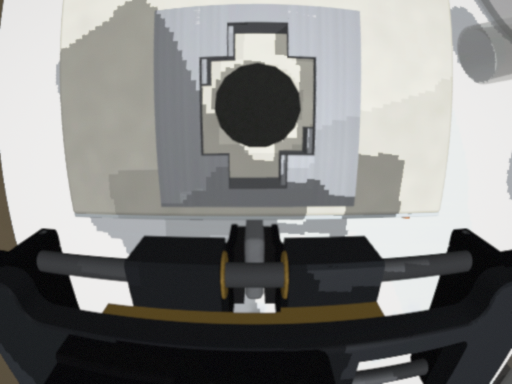

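Request:
servo_tool:
  series:
    - {"travel": [0.002,0,0],"angular": [0,0,0]}
    - {"travel": [0.002,0,0],"angular": [0,0,0]}
    - {"travel": [0.001,0,0],"angular": [0,0,0]}

```text
time: 30.55
position: [0.6339, 0.0496, 0.0365]
tool_rot: [3.141, 0.063, -0.001]
ft_force: [-2.3, -0.8, -4.1]
grip_width: 0.105
```

Request:
servo_tool:
  series:
    - {"travel": [0.0015,0,0],"angular": [0,0,0]}
    - {"travel": [0.0015,0,0],"angular": [0,0,0]}

```text
time: 30.75
position: [0.6362, 0.0493, 0.0363]
tool_rot: [3.14, 0.062, -0.003]
ft_force: [-6.8, -1.1, -1.6]
grip_width: 0.109
```

Request:
servo_tool:
  series:
    - {"travel": [0.001,0,0.0005],"angular": [0,0,0]}
    - {"travel": [0,0,0],"angular": [0,0,0]}
    - {"travel": [0,0,0],"angular": [0,0,0]}

```text
time: 31.05
position: [0.6361, 0.0492, 0.0359]
tool_rot: [3.139, 0.063, -0.007]
ft_force: [-9.5, -1.9, 1.3]
grip_width: 0.113
```

Request:
servo_tool:
  series:
    - {"travel": [0,0,0],"angular": [0,0,0]}
    - {"travel": [0,0,0],"angular": [0,0,0]}
    - {"travel": [0,0,0],"angular": [0,0,0]}
  claw: 0.03
  squeeze: 20

```text
time: 31.35
position: [0.6395, 0.05, 0.0371]
tool_rot: [-3.141, -0.062, -0.005]
ft_force: [0.2, -0.9, -0.1]
grip_width: 0.295
```

```bash
python3 chk.py w26
```

```text
t 31.35 p [0.6395 0.05   0.0371] F [ 0.2 -0.9 -0.1] g 25.6 x [0.999 0.04  0.003] z [ 0.003  0.    -1.   ] yaw 2.3
```

View pics/w26.png

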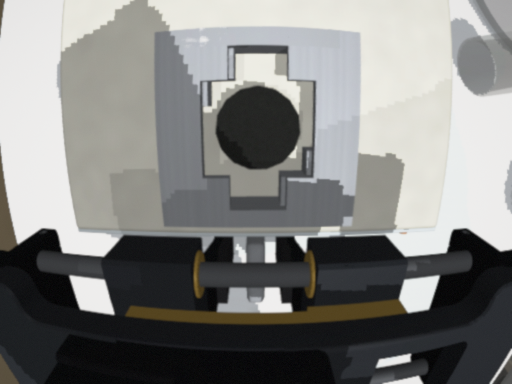

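Released. Lift away backwards-up and check the tray's front wall relative to the cabinet front.

Request:
servo_tool:
  series:
    - {"travel": [0,0,-0.02],"angular": [0,0,0]}
    - {"travel": [0,0,-0.04],"angular": [0,0,0]}
    - {"travel": [-0.03,0,-0.04],"angular": [0,0,0]}
    - {"travel": [-0.045,0,-0.02],"angular": [0,0,0]}
    - {"travel": [-0.045,0,-0.02],"angular": [0,0,0]}

```text
time: 31.9
position: [0.5179, 0.0456, 0.1775]
tool_rot: [-3.14, -0.063, -0.003]
ft_force: [0.2, -0.8, 2.4]
grip_width: 0.344
```

Request:
servo_tool:
  series:
    - {"travel": [-0.03,0,0],"angular": [0,0,0]}
    - {"travel": [0,0,0],"angular": [0,0,0]}
    - {"travel": [0,0,0],"angular": [0,0,0]}

```text
time: 32.2
position: [0.4888, 0.0434, 0.1769]
tool_rot: [3.139, 0.062, 0.004]
ft_force: [0.1, -0.0, 0.3]
grip_width: 0.346
```

```bash
python3 chk.py w27
```

```text
t 32.2 p [0.4888 0.0434 0.1769] F [ 0.1 -0.   0.3] g 30.1 x [0.999 0.039 0.003] z [ 0.003 -0.002 -1.   ] yaw 2.3
```

View pics/w27.png

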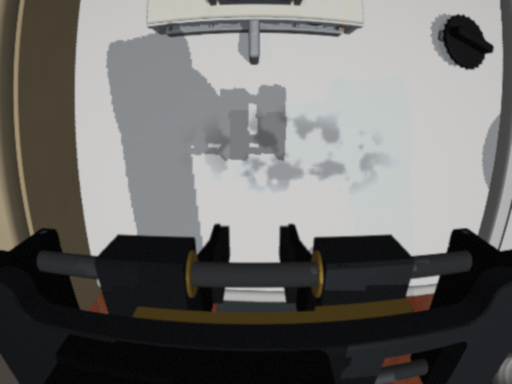

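```bash
python3 - <<'E'
from h import *
z=np.load('C.npz'); C=tuple(z[k] for k in z.files)
im=cv2.imread('pics/w27.png'); crop(im,140,0,500,80,'w27c',2.2)
print(cast('wrist',[(254,57),(254,61)],0.055,C), cast('wrist',[(254,62)],0.02,C))
# front wall top corners
print(cast('wrist',[(165,32),(352,34)],0.016,C))
E
python3 plan.py 0.67 -0.20 0.20 90 11
```

```text
[[0.61294376 0.04826432 0.055     ]
 [0.60918319 0.04811933 0.055     ]] [[0.61348311 0.04824419 0.02      ]]
[[ 0.64837961  0.14411036  0.016     ]
 [ 0.65495185 -0.0549498   0.016     ]]
t 32.25 p [0.4892 0.0436 0.1766] F [-0.5  0.1  0.4] g 29.9 x [0.999 0.039 0.002] z [ 0.002 -0.    -1.   ] yaw 2.3
d [ 0.1808 -0.2436  0.0234] rv [ 2.000e-03 -1.000e-03 -1.531e+00] rows 11
{"travel":[0.0156, 0.0228, -0.0021],"angular":[0.0, 0.0, -0.139]},{"travel":[0.0122, 0.0247, -0.0021],"angular":[0.0, 0.0, -0.139]},{"travel":[0.0087, 0.0262, -0.0021],"angular":[0.0, 0.0, -0.139]},{"travel":[0.005, 0.0271, -0.0021],"angular":[0.0, 0.0, -0.139]},{"travel":[0.0012, 0.0276, -0.0021],"angular":[0.0, 0.0, -0.139]}
{"travel":[-0.0027, 0.0274, -0.0021],"angular":[0.0, 0.0, -0.139]},{"travel":[-0.0065, 0.0268, -0.0021],"angular":[0.0, 0.0, -0.139]},{"travel":[-0.0101, 0.0257, -0.0021],"angular":[0.0, 0.0, -0.139]},{"travel":[-0.0136, 0.024, -0.0021],"angular":[0.0, 0.0, -0.139]},{"travel":[-0.0168, 0.0219, -0.0021],"angular":[0.0, 0.0, -0.139]}
{"travel":[-0.0196, 0.0193, -0.0021],"angular":[0.0, 0.0, -0.139]}
```

View pics/w27c.png

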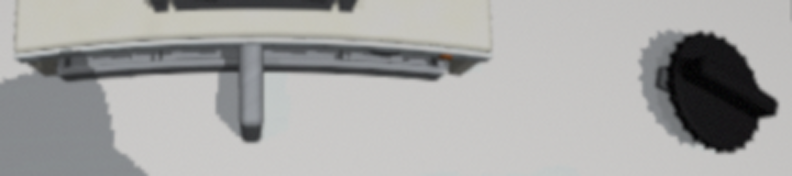

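```bash
python3 plan.py 0.68 -0.25 0.24 90 11
```

```text
t 32.25 p [0.4892 0.0436 0.1766] F [-0.5  0.1  0.4] g 29.9 x [0.999 0.039 0.002] z [ 0.002 -0.    -1.   ] yaw 2.3
d [ 0.1908 -0.2936  0.0634] rv [ 2.000e-03 -1.000e-03 -1.531e+00] rows 11
{"travel":[0.0163, 0.0274, -0.0057],"angular":[0.0, 0.0, -0.139]},{"travel":[0.0123, 0.0293, -0.0057],"angular":[0.0, 0.0, -0.139]},{"travel":[0.0081, 0.0308, -0.0057],"angular":[0.0, 0.0, -0.139]},{"travel":[0.0038, 0.0316, -0.0057],"angular":[0.0, 0.0, -0.139]},{"travel":[-0.0006, 0.0318, -0.0057],"angular":[0.0, 0.0, -0.139]}
{"travel":[-0.005, 0.0314, -0.0057],"angular":[0.0, 0.0, -0.139]},{"travel":[-0.0094, 0.0304, -0.0057],"angular":[0.0, 0.0, -0.139]},{"travel":[-0.0135, 0.0288, -0.0058],"angular":[0.0, 0.0, -0.139]},{"travel":[-0.0174, 0.0267, -0.0058],"angular":[0.0, 0.0, -0.139]},{"travel":[-0.0209, 0.024, -0.0058],"angular":[0.0, 0.0, -0.139]}
{"travel":[-0.024, 0.0209, -0.0058],"angular":[0.0, 0.0, -0.139]}
```

Request:
servo_tool:
  series:
    - {"travel": [0.0165,0.0275,-0.006],"angular": [0,0,-0.139]}
    - {"travel": [0.0125,0.0295,-0.006],"angular": [0,0,-0.139]}
    - {"travel": [0.008,0.031,-0.006],"angular": [0,0,-0.139]}
    - {"travel": [0.004,0.0315,-0.006],"angular": [0,0,-0.139]}
    - {"travel": [-0.0005,0.032,-0.006],"angular": [0,0,-0.139]}
  claw: 0.05

```text
time: 32.75
position: [0.5775, -0.0913, 0.2054]
tool_rot: [-2.927, -1.136, -0.001]
ft_force: [0.6, 0.5, 0.3]
grip_width: 0.567
```

Request:
servo_tool:
  series:
    - {"travel": [-0.005,0.0315,-0.006],"angular": [0,0,-0.139]}
    - {"travel": [-0.0095,0.0305,-0.006],"angular": [0,0,-0.139]}
    - {"travel": [-0.0135,0.029,-0.006],"angular": [0,0,-0.139]}
    - {"travel": [-0.0175,0.0265,-0.006],"angular": [0,0,-0.139]}
    - {"travel": [-0.021,0.024,-0.006],"angular": [0,0,-0.139]}

```text
time: 33.25
position: [0.6638, -0.2258, 0.2344]
tool_rot: [-2.366, -2.064, -0.001]
ft_force: [1.2, 0.5, 0.5]
grip_width: 0.578
```

Request:
servo_tool:
  series:
    - {"travel": [-0.024,0.021,-0.006],"angular": [0,0,-0.139]}
    - {"travel": [0,0,0],"angular": [0,0,0]}
    - {"travel": [0,0,0],"angular": [0,0,0]}

```text
time: 33.55
position: [0.6803, -0.2514, 0.2396]
tool_rot: [-2.225, -2.214, -0.002]
ft_force: [0.4, 1.1, 0.3]
grip_width: 0.576
```

```bash
python3 chk.py w28
python3 - <<'E'
from h import *
im=cv2.imread('pics/w28.png'); crop(im,190,60,330,200,'w28c',4.2)
E
```

```text
t 33.55 p [ 0.6803 -0.2514  0.2396] F [0.4 1.1 0.3] g 50.1 x [0.005 1.    0.003] z [-0.001  0.003 -1.   ] yaw 89.7
```

View pics/w28.png

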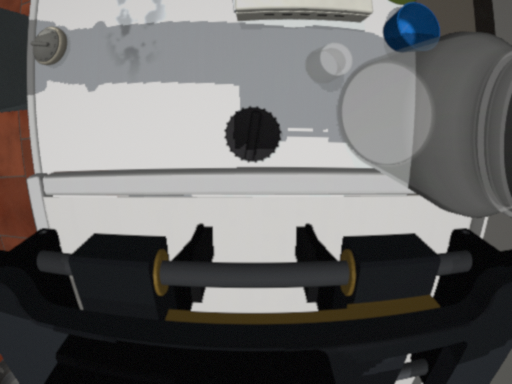

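View pics/w28c.png

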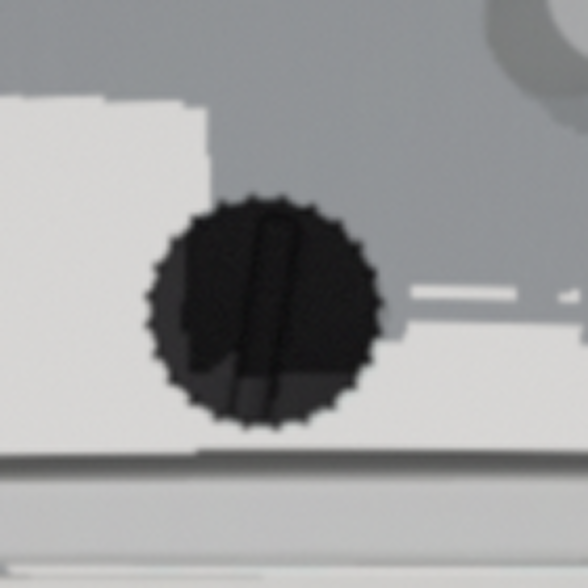

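Run:
```python
from m import *
z=np.load('C.npz'); C=tuple(z[k] for k in z.files)
im=cv2.imread('pics/w28.png')
for m,s,c in comps(im,im.max(axis=2)<80,500):
    if 200<c[0]<310 and 90<c[1]<190:
        ys,xs=np.nonzero(m); w=cast('wrist',np.c_[xs,ys],0.024,C)[:,:2]; (cc,r)=cv2.minEnclosingCircle((w*1000).astype(np.float32)); print('disc',w.mean(0),cc,r)
P=lambda q:cast('wrist',np.array(q)/4.2+[190,60]-.38,0.046,C)[:,:2]
b=P([(279,220),(252,415)]); d=b[0]-b[1]; print(b,b.mean(0),np.linalg.norm(d),np.degrees(np.arctan2(d[1],d[0])))
a=P([(262,225),(235,410)]);d=a[0]-a[1];print(np.degrees(np.arctan2(d[1],d[0])))
a=P([(297,228),(272,412)]);d=a[0]-a[1];print(np.degrees(np.arctan2(d[1],d[0])))
```

```text
disc [ 0.67842339 -0.20607165] (678.6491088867188, -205.91470336914062) 34.20359420776367
[[ 0.6825681  -0.1789726 ]
 [ 0.67477222 -0.2333543 ]] [ 0.67867016 -0.20616345] 0.054937648395020786 81.84194901411152
81.30048480296811
82.12566465041675
```

```bash
python3 plan.py 0.6785 -0.206 0.09 81.8 4
```

```text
t 33.6 p [ 0.68   -0.2499  0.2403] F [-0.2  0.9  0.2] g 49.9 x [0.003 1.    0.003] z [-0.001  0.003 -1.   ] yaw 89.8
d [-0.0015  0.0439 -0.1503] rv [-0.001 -0.003  0.14 ] rows 4
{"travel":[0.0109, -0.0004, 0.0376],"angular":[0.0, -0.001, 0.035]},{"travel":[0.0109, -0.0008, 0.0376],"angular":[0.0, -0.001, 0.035]},{"travel":[0.0109, -0.0012, 0.0376],"angular":[0.0, -0.001, 0.035]},{"travel":[0.0109, -0.0016, 0.0376],"angular":[0.0, -0.001, 0.035]}
```

Request:
servo_tool:
  series:
    - {"travel": [0.011,-0.0005,0.035],"angular": [0,0,0.035]}
    - {"travel": [0.011,-0.001,0.035],"angular": [0,0,0.035]}
    - {"travel": [0.011,-0.001,0.035],"angular": [0,0,0.035]}
    - {"travel": [0.011,-0.0015,0.035],"angular": [0,0,0.035]}
    - {"travel": [0,0,0],"angular": [0,0,0]}

```text
time: 34.1
position: [0.6742, -0.2022, 0.0965]
tool_rot: [-2.362, -2.058, 0.007]
ft_force: [-1.5, 0.7, -1.0]
grip_width: 0.573
```

```bash
python3 plan.py 0.6785 -0.206 0.042 81.8 4
```

```text
t 34.1 p [ 0.6742 -0.2022  0.0965] F [-1.5  0.7 -1. ] g 49.8 x [0.137 0.991 0.002] z [-0.009  0.004 -1.   ] yaw 82.1
d [ 0.0043 -0.0038 -0.0545] rv [-0.01  -0.002  0.005] rows 4
{"travel":[-0.0008, 0.0013, 0.0136],"angular":[-0.002, -0.001, 0.001]},{"travel":[-0.0008, 0.0013, 0.0136],"angular":[-0.002, -0.001, 0.001]},{"travel":[-0.0008, 0.0013, 0.0136],"angular":[-0.002, -0.001, 0.001]},{"travel":[-0.0008, 0.0012, 0.0136],"angular":[-0.002, -0.001, 0.001]}
```

Request:
servo_tool:
  series:
    - {"travel": [0,0,0.02],"angular": [0,0,0]}
    - {"travel": [0,0,0],"angular": [0,0,0]}
    - {"travel": [0,0,0],"angular": [0,0,0]}

```text
time: 34.4
position: [0.6784, -0.2068, 0.0836]
tool_rot: [2.373, 2.058, 0.001]
ft_force: [0.5, 0.1, 0.4]
grip_width: 0.576
```

```bash
python3 plan.py 0.6785 -0.206 0.042 81.8 3
```

```text
t 34.4 p [ 0.6784 -0.2068  0.0836] F [0.5 0.1 0.4] g 50.1 x [ 0.142  0.99  -0.   ] z [ 0.001 -0.001 -1.   ] yaw 81.9
d [ 0.0001  0.0008 -0.0416] rv [0.001 0.    0.001] rows 3
{"travel":[0.0003, 0.0, 0.0139],"angular":[0.0, 0.0, 0.0]},{"travel":[0.0003, 0.0, 0.0139],"angular":[0.0, 0.0, 0.0]},{"travel":[0.0003, 0.0, 0.0139],"angular":[0.0, 0.0, 0.0]}
```

Request:
servo_tool:
  series:
    - {"travel": [0.0005,0,0.018],"angular": [0,0,0]}
    - {"travel": [0,0,0.014],"angular": [0,0,0]}
    - {"travel": [0,0,0.008],"angular": [0,0,0]}
    - {"travel": [0,0,0],"angular": [0,0,0]}
    - {"travel": [0,0,0],"angular": [0,0,0]}

```text
time: 34.9
position: [0.6778, -0.206, 0.0417]
tool_rot: [-2.373, -2.058, 0.0]
ft_force: [0.3, 0.1, 0.6]
grip_width: 0.575
```

Request:
servo_tool:
  series:
    - {"travel": [0,0,0],"angular": [0,0,0]}
    - {"travel": [0,0,0],"angular": [0,0,0]}
    - {"travel": [0,0,0],"angular": [0,0,0]}
    - {"travel": [0,0,0],"angular": [0,0,0]}
    - {"travel": [0,0,0],"angular": [0,0,0]}
  claw: 0.0
  squeeze: 50

```text
time: 35.4
position: [0.678, -0.2061, 0.0422]
tool_rot: [2.373, 2.058, 0.0]
ft_force: [-0.1, -0.3, 0.1]
grip_width: 0.204
```

Request:
servo_tool:
  series:
    - {"travel": [0,0,-0.02],"angular": [0,0,0]}
    - {"travel": [0,0,-0.04],"angular": [0,0,0]}
    - {"travel": [0,0,-0.04],"angular": [0,0,0]}
    - {"travel": [0,0,-0.02],"angular": [0,0,0]}
    - {"travel": [0,0,0],"angular": [0,0,0]}

```text
time: 35.9
position: [0.6803, -0.206, 0.1677]
tool_rot: [2.368, 2.054, 0.007]
ft_force: [1.2, -0.5, -2.4]
grip_width: 0.126
```

```bash
python3 chk.py w29; python3 plan.py 0.7089 0.0514 0.17 182.45 12
```

```text
t 35.9 p [ 0.6803 -0.206   0.1677] F [ 1.2 -0.5 -2.4] g 11.0 x [ 0.142  0.99  -0.001] z [ 0.008 -0.002 -1.   ] yaw 81.9
t 35.95 p [ 0.6789 -0.206   0.1646] F [-1.1 -0.5 -2.1] g 11.0 x [ 0.141  0.99  -0.001] z [ 0.004 -0.001 -1.   ] yaw 81.9
d [0.03   0.2574 0.0054] rv [ 0.002  0.004 -1.755] rows 12
{"travel":[0.0216, -0.0006, -0.0005],"angular":[0.0, 0.0, -0.146]},{"travel":[0.0214, 0.0026, -0.0005],"angular":[0.0, 0.0, -0.146]},{"travel":[0.0208, 0.0057, -0.0005],"angular":[0.0, 0.0, -0.146]},{"travel":[0.0198, 0.0087, -0.0005],"angular":[0.0, 0.0, -0.146]},{"travel":[0.0183, 0.0115, -0.0004],"angular":[0.0, 0.0, -0.146]}
{"travel":[0.0164, 0.014, -0.0004],"angular":[0.0, 0.0, -0.146]},{"travel":[0.0142, 0.0162, -0.0004],"angular":[0.0, 0.0, -0.146]},{"travel":[0.0117, 0.0181, -0.0004],"angular":[0.0, 0.0, -0.146]},{"travel":[0.0089, 0.0197, -0.0004],"angular":[0.0, 0.0, -0.146]},{"travel":[0.006, 0.0208, -0.0004],"angular":[0.0, 0.0, -0.146]}
{"travel":[0.0029, 0.0214, -0.0004],"angular":[0.0, 0.0, -0.146]},{"travel":[-0.0003, 0.0216, -0.0004],"angular":[0.0, 0.0, -0.146]}
```

View pics/w29.png

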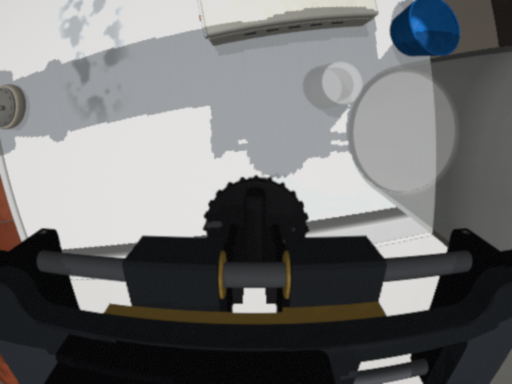

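Run:
```python
from h import *
z=np.load('C.npz'); C=tuple(z[k] for k in z.files)
p=np.array([0.6803,-0.206,0.1677]); X=np.array([.142,.99,-.001]); Y=np.array([.99,-.142,0])
for cz in (0.041,0.045,0.05,0.055):
    rim=p+34*1e-3*X+[0,0,0.022-cz]; s1=p+34e-3*Y+[0,0,.022-cz]; s2=p-34e-3*Y+[0,0,.022-cz]; be=p+30e-3*X+[0,0,.046-cz]
    print(cz,proj('wrist',[rim,s1,s2,be],C).round(0).tolist())
im=cv2.imread('pics/w29.png'); crop(im,190,160,330,300,'w29c',5)
```

```text
0.041 [[254.0, 183.0], [308.0, 235.0], [200.0, 235.0], [254.0, 203.0]]
0.045 [[254.0, 181.0], [306.0, 232.0], [201.0, 233.0], [254.0, 200.0]]
0.05 [[254.0, 179.0], [305.0, 229.0], [203.0, 230.0], [254.0, 197.0]]
0.055 [[254.0, 177.0], [304.0, 226.0], [204.0, 227.0], [254.0, 195.0]]
```

View pics/w29c.png

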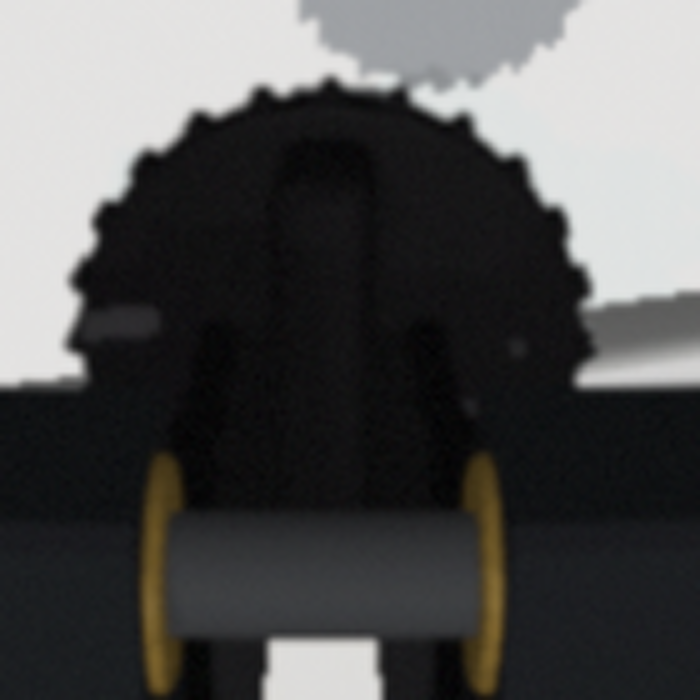

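Request:
servo_tool:
  series:
    - {"travel": [0,0,0.035],"angular": [0,0,0]}
    - {"travel": [0,0,0.035],"angular": [0,0,0]}
    - {"travel": [0,0,0.025],"angular": [0,0,0]}
    - {"travel": [0,0,0.008],"angular": [0,0,0]}
    - {"travel": [0,0,0],"angular": [0,0,0]}

```text
time: 36.45
position: [0.6768, -0.2064, 0.0582]
tool_rot: [-2.372, -2.056, 0.003]
ft_force: [-1.8, 0.0, 3.5]
grip_width: 0.13
```

Request:
servo_tool:
  series:
    - {"travel": [0,0,0.002],"angular": [0,0,0]}
    - {"travel": [0,0,0.002],"angular": [0,0,0]}
    - {"travel": [0,0,0.002],"angular": [0,0,0]}

```text
time: 36.75
position: [0.6784, -0.2084, 0.0568]
tool_rot: [2.372, 2.054, -0.003]
ft_force: [-5.2, -4.2, 24.8]
grip_width: 0.13
```

Request:
servo_tool:
  series:
    - {"travel": [0,0,-0.002],"angular": [0,0,0]}
    - {"travel": [0,0,0],"angular": [0,0,0]}
    - {"travel": [0,0,0],"angular": [0,0,0]}
    - {"travel": [0,0,0],"angular": [0,0,0]}
  claw: 0.03

```text
time: 37.15
position: [0.6772, -0.2057, 0.0538]
tool_rot: [-2.372, -2.058, 0.001]
ft_force: [-0.3, -0.4, 0.7]
grip_width: 0.326
```

```bash
python3 plan.py 0.6785 -0.206 0.042 81.8 2;python3 chk.py w30
```

```text
t 37.15 p [ 0.6772 -0.2057  0.0538] F [-0.3 -0.4  0.7] g 28.4 x [0.141 0.99  0.   ] z [-0.002  0.001 -1.   ] yaw 81.9
d [ 0.0013 -0.0003 -0.0118] rv [-0.002 -0.     0.001] rows 2
{"travel":[0.0, 0.0007, 0.0059],"angular":[-0.001, 0.0, 0.001]},{"travel":[0.0, 0.0007, 0.0059],"angular":[-0.001, 0.0, 0.001]}
t 37.15 p [ 0.6772 -0.2057  0.0538] F [-0.3 -0.4  0.7] g 28.4 x [0.141 0.99  0.   ] z [-0.002  0.001 -1.   ] yaw 81.9
```

View pics/w30.png

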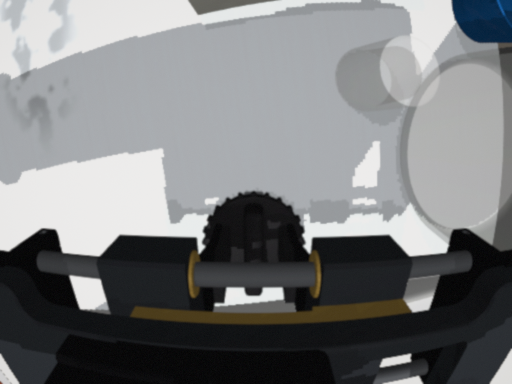

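Bar sits centred between the fingers. Lower and grip, waiting for closure this time.

Request:
servo_tool:
  series:
    - {"travel": [0,0.0005,0.006],"angular": [0,0,0]}
    - {"travel": [0,0,0.006],"angular": [0,0,0]}
    - {"travel": [0,0,0],"angular": [0,0,0]}
    - {"travel": [0,0,0],"angular": [0,0,0]}

```text
time: 37.6
position: [0.6781, -0.2061, 0.0424]
tool_rot: [-2.373, -2.058, 0.001]
ft_force: [0.4, 0.0, -0.1]
grip_width: 0.344
```

Request:
servo_tool:
  series:
    - {"travel": [0,0,0],"angular": [0,0,0]}
    - {"travel": [0,0,0],"angular": [0,0,0]}
    - {"travel": [0,0,0],"angular": [0,0,0]}
    - {"travel": [0,0,0],"angular": [0,0,0]}
    - {"travel": [0,0,0],"angular": [0,0,0]}
  claw: 0.0
  squeeze: 50

```text
time: 38.1
position: [0.6784, -0.2061, 0.0432]
tool_rot: [2.373, 2.058, -0.0]
ft_force: [-1.2, -0.2, 1.0]
grip_width: 0.134
```

Request:
servo_tool:
  series:
    - {"travel": [0,0,0],"angular": [0,0,0]}
    - {"travel": [0,0,0],"angular": [0,0,0]}

```text
time: 38.3
position: [0.6784, -0.206, 0.0432]
tool_rot: [-2.373, -2.058, 0.0]
ft_force: [-1.1, 1.0, 0.7]
grip_width: 0.132
```

Request:
servo_tool:
  series:
    - {"travel": [0,0,-0.02],"angular": [0,0,0]}
    - {"travel": [0,0,-0.04],"angular": [0,0,0]}
    - {"travel": [0,0,-0.04],"angular": [0,0,0]}
    - {"travel": [0,0,-0.02],"angular": [0,0,0]}
    - {"travel": [0,0,0],"angular": [0,0,0]}

```text
time: 38.8
position: [0.6809, -0.2062, 0.1687]
tool_rot: [2.368, 2.054, 0.007]
ft_force: [0.7, 0.2, -1.5]
grip_width: 0.13
```

Request:
servo_tool:
  series:
    - {"travel": [0.0215,-0.0005,0],"angular": [0,0,-0.146]}
    - {"travel": [0.0215,0.0025,0],"angular": [0,0,-0.146]}
    - {"travel": [0.021,0.0055,0],"angular": [0,0,-0.146]}
    - {"travel": [0.02,0.0085,0],"angular": [0,0,-0.146]}
    - {"travel": [0.0185,0.0115,0],"angular": [0,0,-0.146]}

```text
time: 39.3
position: [0.6898, -0.0979, 0.1618]
tool_rot: [-1.473, -2.773, 0.002]
ft_force: [-0.3, 0.5, -0.7]
grip_width: 0.131
```

Request:
servo_tool:
  series:
    - {"travel": [0.0165,0.014,0],"angular": [0,0,-0.146]}
    - {"travel": [0.014,0.016,0],"angular": [0,0,-0.146]}
    - {"travel": [0.0115,0.018,0],"angular": [0,0,-0.146]}
    - {"travel": [0.009,0.0195,0],"angular": [0,0,-0.146]}
    - {"travel": [0.006,0.021,0],"angular": [0,0,-0.146]}

```text
time: 39.8
position: [0.7025, 0.0088, 0.1618]
tool_rot: [-0.387, -3.116, 0.001]
ft_force: [-0.1, -0.0, -2.2]
grip_width: 0.13
```

Request:
servo_tool:
  series:
    - {"travel": [0.003,0.0215,0],"angular": [0,0,-0.146]}
    - {"travel": [-0.0005,0.0215,0],"angular": [0,0,-0.146]}
    - {"travel": [0,0,0],"angular": [0,0,0]}
    - {"travel": [0,0,0],"angular": [0,0,0]}

```text
time: 40.2
position: [0.7079, 0.0512, 0.162]
tool_rot: [0.06, -3.14, 0.001]
ft_force: [-0.1, -0.5, -2.0]
grip_width: 0.134
```

```bash
python3 chk.py w31; python3 plan.py 0.7089 0.0514 0.125 182.45 2
```

```text
t 40.2 p [0.7079 0.0512 0.162 ] F [-0.1 -0.5 -2. ] g 11.6 x [-0.999 -0.038  0.002] z [-0.002 -0.001 -1.   ] yaw -177.8
t 40.25 p [0.7082 0.0499 0.1621] F [ 0.2  0.  -0.8] g 11.2 x [-0.999 -0.036  0.001] z [-0.001 -0.001 -1.   ] yaw -177.9
d [ 0.0007  0.0015 -0.0371] rv [-0.001 -0.001 -0.006] rows 2
{"travel":[-0.0004, 0.0008, 0.0186],"angular":[-0.001, -0.001, -0.003]},{"travel":[-0.0004, 0.0007, 0.0186],"angular":[-0.001, -0.001, -0.003]}
```

View pics/w31.png

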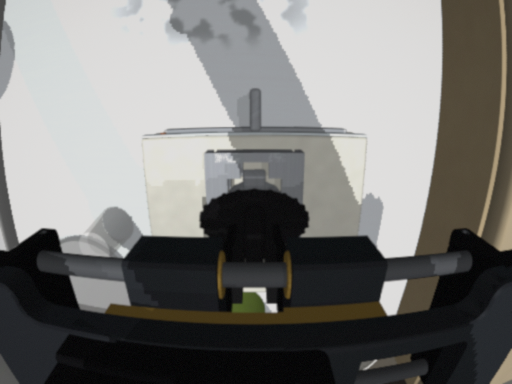

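Run:
```python
from h import *
z=np.load('C.npz'); C=tuple(z[k] for k in z.files)
im=cv2.imread('pics/w31.png'); crop(im,140,80,380,240,'w31c',3.3)
```

```text
(no output)
```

View pics/w31c.png

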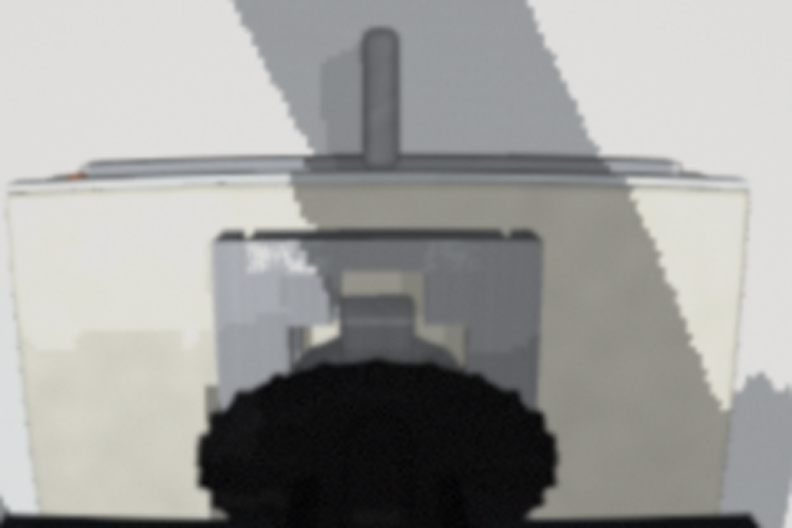

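Run:
```python
from h import *
z=np.load('C.npz'); C=tuple(z[k] for k in z.files)
f=lambda q:np.array(q)/3.3+[140,80]-.35
w=cast('wrist',f([(542,240),(214,240)]),0.07,C); print(w,w.mean(0)); d=w[0]-w[1]; print(np.degrees(np.arctan2(-d[0],d[1])))
c=w.mean(0)[:2]+0.042*np.array([np.cos(np.radians(2.4)),np.sin(np.radians(2.4))]); print('port',c)
n=cast('wrist',f([(340,270),(425,270)]),0.07,C); print('notch',n, n.mean(0))
# lug: end top edge z = tcp-.0432+.007
zl=0.162-.0432+.007
l=cast('wrist',f([(343,297),(413,297)]),zl,C); print('lug',l,l.mean(0)); d=l[1]-l[0]; print(np.degrees(np.arctan2(-d[0],d[1])))
```

```text
[[0.66527511 0.09126589 0.07      ]
 [0.66835597 0.00864312 0.07      ]] [0.66681554 0.0499545  0.07      ]
2.1354734479736073
port [0.7087787  0.05171328]
notch [[0.67511461 0.04069507 0.07      ]
 [0.67431118 0.06206484 0.07      ]] [0.67471289 0.05137996 0.07      ]
lug [[0.66982229 0.04320042 0.1258    ]
 [0.66931408 0.05683937 0.1258    ]] [0.66956818 0.05001989 0.1258    ]
2.133967888218194
```

Run:
```python
from h import *
z=np.load('C.npz'); C=tuple(z[k] for k in z.files)
p=np.array([0.7079,0.0512,0.162]); X=np.array([-.999,-.038,0]); Y=np.array([-.038,.999,0])
g=lambda P:((proj('wrist',P,C)-[140,80]+.35)*3.3).round(0).tolist()
for s in (0,0.004,0.008):
  for cz in (0.0432,0.050,0.056):
    q=p+X*s-[0,0,cz]
    print(s,cz,'rimtop',g([q+X*.034+[0,0,.026]]),'rimbot',g([q+X*.034+[0,0,.017]]),'sides',g([q+Y*.034+[0,0,.022],q-Y*.034+[0,0,.022]]),'lugtop',g([q+X*.030+[0,0,.007]]),'lugbot',g([q+X*.03]))
```

```text
0 0.0432 rimtop [[377.0, 344.0]] rimbot [[377.0, 331.0]] sides [[552.0, 508.0], [202.0, 508.0]] lugtop [[377.0, 338.0]] lugbot [[377.0, 330.0]]
0 0.05 rimtop [[377.0, 334.0]] rimbot [[377.0, 323.0]] sides [[546.0, 494.0], [207.0, 494.0]] lugtop [[377.0, 330.0]] lugbot [[377.0, 322.0]]
0 0.056 rimtop [[377.0, 326.0]] rimbot [[377.0, 315.0]] sides [[541.0, 482.0], [212.0, 482.0]] lugtop [[377.0, 323.0]] lugbot [[377.0, 315.0]]
0.004 0.0432 rimtop [[376.0, 322.0]] rimbot [[377.0, 310.0]] sides [[553.0, 489.0], [201.0, 489.0]] lugtop [[377.0, 319.0]] lugbot [[377.0, 311.0]]
0.004 0.05 rimtop [[377.0, 313.0]] rimbot [[377.0, 302.0]] sides [[547.0, 475.0], [206.0, 476.0]] lugtop [[377.0, 311.0]] lugbot [[377.0, 303.0]]
0.004 0.056 rimtop [[377.0, 306.0]] rimbot [[377.0, 296.0]] sides [[543.0, 464.0], [211.0, 464.0]] lugtop [[377.0, 304.0]] lugbot [[377.0, 297.0]]
0.008 0.0432 rimtop [[376.0, 300.0]] rimbot [[377.0, 289.0]] sides [[554.0, 470.0], [199.0, 470.0]] lugtop [[377.0, 299.0]] lugbot [[377.0, 291.0]]
0.008 0.05 rimtop [[377.0, 292.0]] rimbot [[377.0, 282.0]] sides [[548.0, 457.0], [205.0, 457.0]] lugtop [[377.0, 292.0]] lugbot [[377.0, 285.0]]
0.008 0.056 rimtop [[377.0, 285.0]] rimbot [[377.0, 276.0]] sides [[544.0, 446.0], [210.0, 446.0]] lugtop [[377.0, 286.0]] lugbot [[377.0, 279.0]]
```

Run:
```python
from h import *
z=np.load('C.npz'); C=tuple(z[k] for k in z.files)
p=np.array([0.7079,0.0512,0.162]); X=np.array([-.999,-.038,0]); Z=np.array([0,0,1.])
g=lambda P:((proj('wrist',P,C)-[140,80]+.35)*3.3).round(0)[:,1].tolist()
for piv in (0.036,0.040,.044):
  for th in range(0,50,5):
    t=np.radians(th); c,s=np.cos(t),np.sin(t)
    def P(a,h): hh=h-piv; return p+Z*(piv-.0432)+X*(a*c-hh*s)+Z*(a*s+hh*c)
    print(piv,th,'rimtop,rimbot,lugtop,lugbot,barend',g([P(.034,.026),P(.034,.017),P(.03,.007),P(.03,0),P(.03,.046)]))
```

```text
0.036 0 rimtop,rimbot,lugtop,lugbot,barend [344.0, 331.0, 338.0, 330.0, 401.0]
0.036 5 rimtop,rimbot,lugtop,lugbot,barend [344.0, 327.0, 330.0, 318.0, 412.0]
0.036 10 rimtop,rimbot,lugtop,lugbot,barend [346.0, 325.0, 323.0, 308.0, 425.0]
0.036 15 rimtop,rimbot,lugtop,lugbot,barend [350.0, 324.0, 317.0, 299.0, 438.0]
0.036 20 rimtop,rimbot,lugtop,lugbot,barend [355.0, 325.0, 312.0, 292.0, 454.0]
0.036 25 rimtop,rimbot,lugtop,lugbot,barend [362.0, 327.0, 309.0, 286.0, 470.0]
0.036 30 rimtop,rimbot,lugtop,lugbot,barend [371.0, 332.0, 308.0, 282.0, 487.0]
0.036 35 rimtop,rimbot,lugtop,lugbot,barend [382.0, 338.0, 309.0, 279.0, 505.0]
0.036 40 rimtop,rimbot,lugtop,lugbot,barend [394.0, 346.0, 311.0, 279.0, 523.0]
0.036 45 rimtop,rimbot,lugtop,lugbot,barend [408.0, 357.0, 315.0, 280.0, 542.0]
0.04 0 rimtop,rimbot,lugtop,lugbot,barend [344.0, 331.0, 338.0, 330.0, 401.0]
0.04 5 rimtop,rimbot,lugtop,lugbot,barend [342.0, 325.0, 328.0, 317.0, 410.0]
0.04 10 rimtop,rimbot,lugtop,lugbot,barend [342.0, 321.0, 319.0, 305.0, 420.0]
0.04 15 rimtop,rimbot,lugtop,lugbot,barend [344.0, 318.0, 312.0, 29
[... 583 characters left out ...]
bot,lugtop,lugbot,barend [340.0, 324.0, 326.0, 315.0, 408.0]
0.044 10 rimtop,rimbot,lugtop,lugbot,barend [338.0, 317.0, 316.0, 302.0, 416.0]
0.044 15 rimtop,rimbot,lugtop,lugbot,barend [338.0, 313.0, 306.0, 289.0, 426.0]
0.044 20 rimtop,rimbot,lugtop,lugbot,barend [340.0, 310.0, 298.0, 278.0, 438.0]
0.044 25 rimtop,rimbot,lugtop,lugbot,barend [343.0, 309.0, 292.0, 269.0, 451.0]
0.044 30 rimtop,rimbot,lugtop,lugbot,barend [349.0, 309.0, 287.0, 261.0, 465.0]
0.044 35 rimtop,rimbot,lugtop,lugbot,barend [356.0, 312.0, 284.0, 255.0, 480.0]
0.044 40 rimtop,rimbot,lugtop,lugbot,barend [366.0, 318.0, 283.0, 251.0, 497.0]
0.044 45 rimtop,rimbot,lugtop,lugbot,barend [377.0, 325.0, 285.0, 249.0, 514.0]
```

Run:
```python
from h import *
im,C=snap('side','side7'); crop(im,130,100,310,250,'s7c',4.3)
```

```text
(no output)
```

View pics/s7c.png

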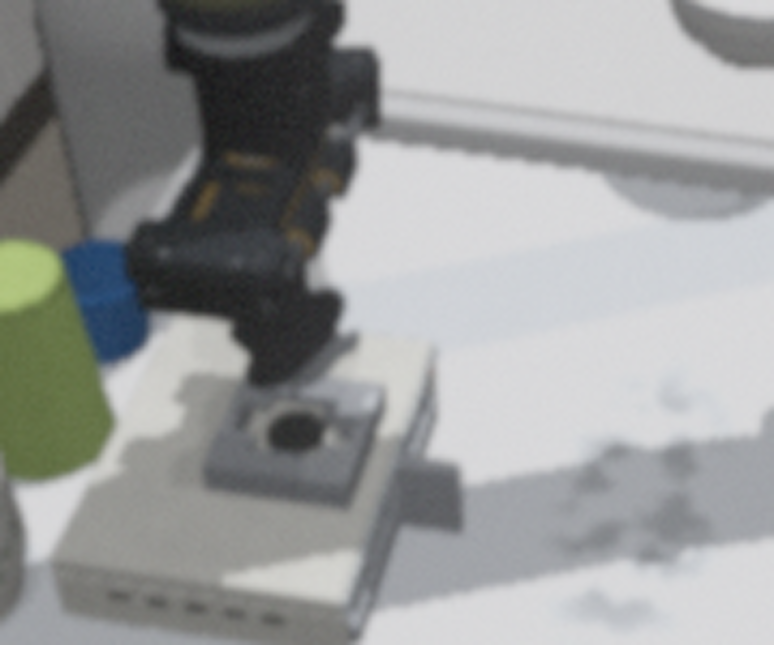

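Request:
servo_tool:
  series:
    - {"travel": [0.025,-0.027,0],"angular": [0,0,0]}
    - {"travel": [0.034,-0.036,0],"angular": [0,0,0]}
    - {"travel": [0.034,-0.036,0],"angular": [0,0,0]}
    - {"travel": [0.034,-0.036,0],"angular": [0,0,0]}
    - {"travel": [0.027,-0.029,0],"angular": [0,0,0]}

```text
time: 40.8
position: [0.5585, -0.1231, 0.1623]
tool_rot: [0.052, -3.139, 0.003]
ft_force: [0.5, -1.2, -0.9]
grip_width: 0.129
```

Request:
servo_tool:
  series:
    - {"travel": [0,0,0],"angular": [0,-0.12,0]}
    - {"travel": [0,0,0],"angular": [0,-0.12,0]}
    - {"travel": [0,0,0],"angular": [0,-0.12,0]}
    - {"travel": [0,0,0],"angular": [0,-0.12,0]}
    - {"travel": [0,0,0],"angular": [0,-0.12,0]}

```text
time: 41.3
position: [0.5515, -0.1052, 0.1592]
tool_rot: [-0.071, 2.736, 0.061]
ft_force: [-0.6, 2.3, -2.0]
grip_width: 0.131
```

Request:
servo_tool:
  series:
    - {"travel": [0,0,0],"angular": [0,0,0]}
    - {"travel": [0,0,0],"angular": [0,0,0]}

```text
time: 41.5
position: [0.5517, -0.105, 0.1595]
tool_rot: [-0.074, 2.74, 0.059]
ft_force: [0.4, -0.8, -1.0]
grip_width: 0.127
```

```bash
python3 chk.py w32
python3 - <<'E'
from h import *
print(ctrl.get_state()['joint_positions'].round(2))
im,C=snap('side','side8'); crop(im,200,60,400,230,'s8c',4)
E
```

```text
t 41.5 p [ 0.5517 -0.105   0.1595] F [ 0.4 -0.8 -1. ] g 11.1 x [-0.92  -0.043 -0.391] z [ 0.388  0.052 -0.92 ] yaw -177.3
[ 1.61 -0.11 -1.3   2.06 -0.39  0.77  2.15]
```

View pics/s8c.png

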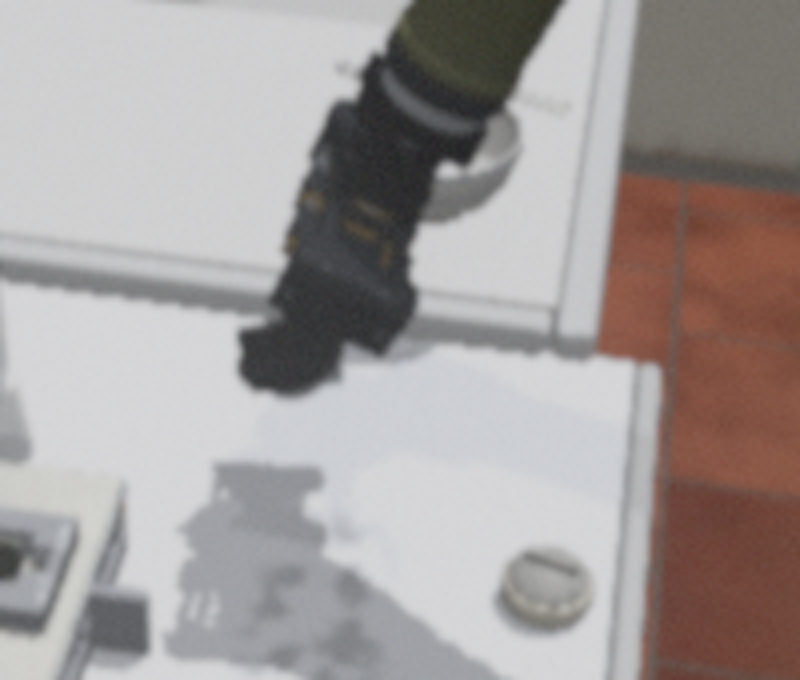

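View pics/w32.png

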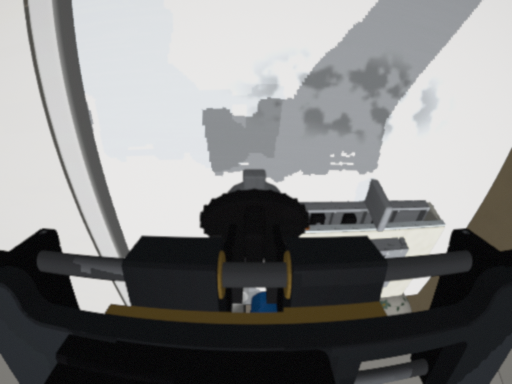

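Request:
servo_tool:
  series:
    - {"travel": [0.0098,0.0005,0.023],"angular": [0,0,0]}
    - {"travel": [0.0098,0.0005,0.023],"angular": [0,0,0]}
    - {"travel": [0.0098,0.0005,0.023],"angular": [0,0,0]}
    - {"travel": [0.0059,0,0.0138],"angular": [0,0,0]}
    - {"travel": [0,0,0],"angular": [0,0,0]}

```text
time: 42.1
position: [0.5513, -0.0962, 0.067]
tool_rot: [-0.078, 2.741, 0.076]
ft_force: [-0.1, 0.3, -1.2]
grip_width: 0.137
```

```bash
python3 chk.py w33
python3 - <<'E'
from h import *
print(ctrl.get_state()['joint_positions'].round(2))
im,C=snap('side','side9'); crop(im,220,100,400,240,'s9c',4.3)
E
```

```text
t 42.1 p [ 0.5513 -0.0962  0.067 ] F [-0.1  0.3 -1.2] g 11.9 x [-0.92  -0.044 -0.39 ] z [ 0.387  0.064 -0.92 ] yaw -177.3
[ 1.38  0.22 -1.21  2.15  0.12  0.53  1.75]
```

View pics/s9c.png

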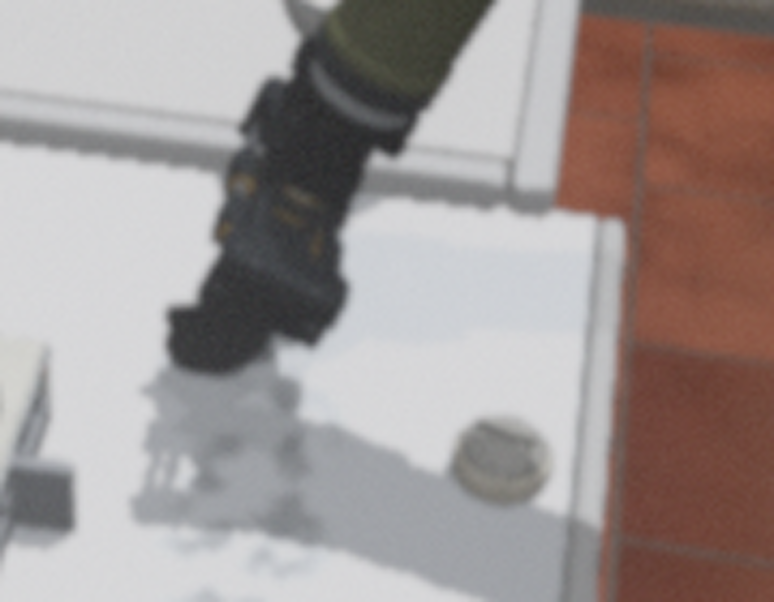

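Continue down slowly till contact.

Request:
servo_tool:
  series:
    - {"travel": [0.002,0,0.0045],"angular": [0,0,0]}
    - {"travel": [0.002,0,0.0045],"angular": [0,0,0]}
    - {"travel": [0,0,0],"angular": [0,0,0]}

```text
time: 42.5
position: [0.5517, -0.0985, 0.0595]
tool_rot: [-0.076, 2.738, 0.065]
ft_force: [-0.5, 0.8, -1.4]
grip_width: 0.131
```

Request:
servo_tool:
  series:
    - {"travel": [0.0015,0,0.0035],"angular": [0,0,0]}
    - {"travel": [0.0008,0,0.0018],"angular": [0,0,0]}
    - {"travel": [0,0,0],"angular": [0,0,0]}

```text
time: 42.8
position: [0.5532, -0.0985, 0.0551]
tool_rot: [-0.077, 2.735, 0.063]
ft_force: [-2.7, -0.9, 5.8]
grip_width: 0.128
```

Request:
servo_tool:
  series:
    - {"travel": [0,0,0],"angular": [0,0,0]}
    - {"travel": [0,0,0],"angular": [0,0,0]}
    - {"travel": [0,0,0],"angular": [0,0,0]}
    - {"travel": [0,0,0],"angular": [0,0,0]}
  claw: 0.045

```text
time: 43.2
position: [0.5519, -0.0979, 0.0539]
tool_rot: [-0.077, 2.737, 0.065]
ft_force: [-0.2, 0.5, -0.2]
grip_width: 0.411
```

Request:
servo_tool:
  series:
    - {"travel": [0,0,-0.03],"angular": [0,0,0]}
    - {"travel": [0,0,-0.04],"angular": [0,0,0]}
    - {"travel": [0,0,-0.04],"angular": [0,0.1,0]}
    - {"travel": [0,0,-0.03],"angular": [0,0.15,0]}
    - {"travel": [0,0,-0.03],"angular": [0,0.149,0]}

```text
time: 43.7
position: [0.4997, -0.1057, 0.1832]
tool_rot: [-0.093, 3.096, 0.045]
ft_force: [-0.1, 3.3, 2.6]
grip_width: 0.514
```

Request:
servo_tool:
  series:
    - {"travel": [0,0,0],"angular": [0,0,0]}
    - {"travel": [0,0,0],"angular": [0,0,0]}

```text
time: 43.9
position: [0.5022, -0.1001, 0.1794]
tool_rot: [-0.106, 3.088, 0.082]
ft_force: [-0.6, -0.0, 0.3]
grip_width: 0.52
```

```bash
python3 chk.py w34; python3 plan.py 0.62 -0.09 0.21 182.4 3
```

```text
t 43.9 p [ 0.5022 -0.1001  0.1794] F [-0.6 -0.   0.3] g 45.2 x [-0.996 -0.067 -0.052] z [ 0.048  0.054 -0.997] yaw -176.1
t 43.95 p [ 0.5009 -0.1008  0.1789] F [ 0.  -0.  -0.4] g 45.2 x [-0.997 -0.066 -0.05 ] z [ 0.047  0.051 -0.998] yaw -176.2
d [0.1191 0.0108 0.0311] rv [0.049 0.05  0.025] rows 3
{"travel":[-0.0403, 0.0014, -0.0083],"angular":[0.016, 0.017, 0.008]},{"travel":[-0.0402, 0.0016, -0.009],"angular":[0.016, 0.017, 0.008]},{"travel":[-0.04, 0.0018, -0.0097],"angular":[0.016, 0.017, 0.008]}
```

View pics/w34.png

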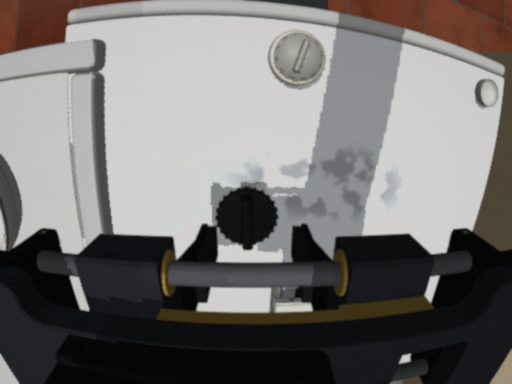

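Request:
servo_tool:
  series:
    - {"travel": [-0.04,0.0015,-0.008],"angular": [0.016,0.017,0.008]}
    - {"travel": [-0.04,0.0015,-0.009],"angular": [0.016,0.017,0.008]}
    - {"travel": [-0.02,0.0015,-0.01],"angular": [0.016,0.017,0.008]}
    - {"travel": [0,0,0],"angular": [0,0,0]}
    - {"travel": [0,0,0],"angular": [0,0,0]}

```text
time: 44.45
position: [0.5947, -0.0927, 0.2107]
tool_rot: [-0.069, 3.14, -0.002]
ft_force: [-0.1, 0.1, -0.5]
grip_width: 0.516
```

```bash
python3 chk.py w35
python3 - <<'E'
from m import *
z=np.load('C.npz'); C=tuple(z[k] for k in z.files)
im=cv2.imread('pics/w35.png'); crop(im,170,70,330,230,'w35c',4)
for m,s,c in comps(im,im.max(axis=2)<80,500):
    if 180<c[0]<330 and 70<c[1]<225:
        ys,xs=np.nonzero(m); w=cast('wrist',np.c_[xs,ys],0.024,C)[:,:2]; (cc,r)=cv2.minEnclosingCircle((w*1000).astype(np.float32)); print('disc',c,w.mean(0),cc,r)
E
```

```text
t 44.45 p [ 0.5947 -0.0927  0.2107] F [-0.1  0.1 -0.5] g 44.9 x [-0.999 -0.044 -0.001] z [ 0.001 -0.001 -1.   ] yaw -177.5
disc [252.21838649 138.12457786] [ 0.55308013 -0.09651711] (553.4691772460938, -96.5175552368164) 34.11869430541992
```

View pics/w35c.png

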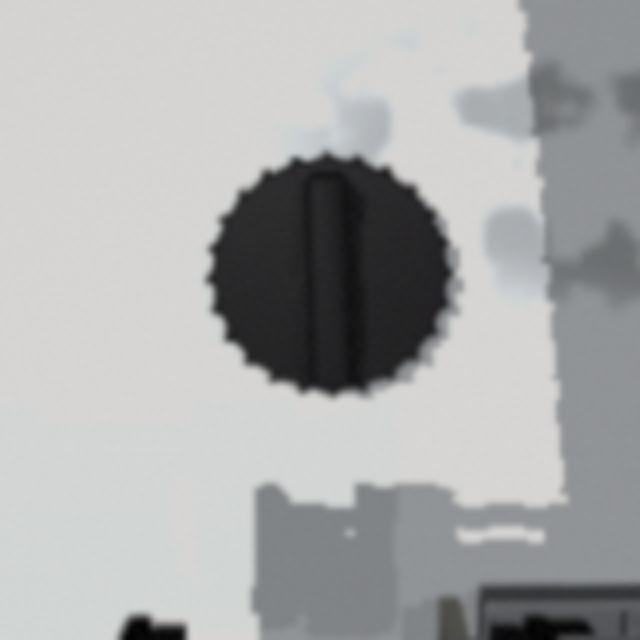

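```bash
python3 - <<'E'
from h import *
z=np.load('C.npz'); C=tuple(z[k] for k in z.files)
b=cast('wrist',np.array([(326,176),(332,382)])/4+[170,70]-.38,.046,C)[:,:2]; d=b[0]-b[1]; print(b,b.mean(0),np.linalg.norm(d),np.degrees(np.arctan2(d[1],d[0])))
E
python3 plan.py 0.5533 -0.0965 0.10 183.5 3
```

```text
[[ 0.52452707 -0.09873746]
 [ 0.57990391 -0.09480466]] [ 0.55221549 -0.09677106] 0.055516310973448314 -175.93773763039715
t 44.5 p [ 0.5943 -0.0935  0.2104] F [-0.1 -0.1 -0.3] g 44.8 x [-0.999 -0.043 -0.   ] z [ 0.    -0.002 -1.   ] yaw -177.5
d [-0.041  -0.003  -0.1104] rv [-0.002  0.    -0.018] rows 3
{"travel":[0.0137, -0.0004, 0.0368],"angular":[-0.001, 0.0, -0.006]},{"travel":[0.0137, -0.0003, 0.0368],"angular":[-0.001, 0.0, -0.006]},{"travel":[0.0137, -0.0002, 0.0368],"angular":[-0.001, 0.0, -0.006]}
```

Request:
servo_tool:
  series:
    - {"travel": [0.0138,-0.0005,0.037],"angular": [0,0,-0.009]}
    - {"travel": [0.0138,-0.0005,0.037],"angular": [0,0,-0.009]}
    - {"travel": [0.0138,0,0.037],"angular": [0,0,-0.009]}
    - {"travel": [0,0,0],"angular": [0,0,0]}
    - {"travel": [0,0,0],"angular": [0,0,0]}
  claw: 0.035

```text
time: 45.0
position: [0.5541, -0.0974, 0.1002]
tool_rot: [-0.107, 3.139, -0.002]
ft_force: [0.5, 0.2, 0.5]
grip_width: 0.403
```

```bash
python3 plan.py 0.5528 -0.0966 0.0405 184 3
```

```text
t 45.0 p [ 0.5541 -0.0974  0.1002] F [0.5 0.2 0.5] g 35.1 x [-0.998 -0.068 -0.001] z [ 0.001 -0.001 -1.   ] yaw -176.1
d [-0.0013  0.0008 -0.0597] rv [-0.001  0.001 -0.002] rows 3
{"travel":[0.0004, 0.0003, 0.0199],"angular":[0.0, 0.0, -0.001]},{"travel":[0.0004, 0.0003, 0.0199],"angular":[0.0, 0.0, -0.001]},{"travel":[0.0004, 0.0003, 0.0199],"angular":[0.0, 0.0, -0.001]}
```

Request:
servo_tool:
  series:
    - {"travel": [0.001,0.001,0.025],"angular": [0,0,0]}
    - {"travel": [0,0,0.02],"angular": [0,0,0]}
    - {"travel": [0,0,0.01],"angular": [0,0,0]}
    - {"travel": [0,0,0.004],"angular": [0,0,0]}
    - {"travel": [0,0,0],"angular": [0,0,0]}

```text
time: 45.5
position: [0.5548, -0.0952, 0.0415]
tool_rot: [-0.11, 3.137, 0.0]
ft_force: [0.3, -0.2, -0.5]
grip_width: 0.403
```

Request:
servo_tool:
  series:
    - {"travel": [0,0,0],"angular": [0,0,0]}
    - {"travel": [0,0,0],"angular": [0,0,0]}
    - {"travel": [0,0,0],"angular": [0,0,0]}
    - {"travel": [0,0,0],"angular": [0,0,0]}
    - {"travel": [0,0,0],"angular": [0,0,0]}
  claw: 0.0
  squeeze: 55

```text
time: 46.0
position: [0.5541, -0.0955, 0.0409]
tool_rot: [-0.11, 3.138, -0.0]
ft_force: [0.5, -0.2, 2.5]
grip_width: 0.129
```

Request:
servo_tool:
  series:
    - {"travel": [0,0,0],"angular": [0,0,0]}
    - {"travel": [0,0,0],"angular": [0,0,0]}

```text
time: 46.2
position: [0.5541, -0.0955, 0.0409]
tool_rot: [-0.11, 3.139, -0.0]
ft_force: [-0.5, -1.5, 3.0]
grip_width: 0.133
```

Request:
servo_tool:
  series:
    - {"travel": [0,0,-0.02],"angular": [0,0,0]}
    - {"travel": [0,0,-0.04],"angular": [0,0,0]}
    - {"travel": [0,0,-0.04],"angular": [0,0,0]}
    - {"travel": [0,0,-0.015],"angular": [0,0,0]}
    - {"travel": [0,0,0],"angular": [0,0,0]}

```text
time: 46.7
position: [0.5549, -0.0952, 0.1571]
tool_rot: [-0.11, 3.136, -0.001]
ft_force: [0.5, 0.5, -2.2]
grip_width: 0.131
```

```bash
python3 plan.py 0.7088 0.0515 0.155 182.4 5; python3 chk.py w36
```

```text
t 46.7 p [ 0.5549 -0.0952  0.1571] F [ 0.5  0.5 -2.2] g 11.4 x [-0.998 -0.07  -0.004] z [ 0.004 -0.001 -1.   ] yaw -176.0
d [ 0.1539  0.1467 -0.0021] rv [-0.001  0.004  0.028] rows 5
{"travel":[-0.0328, 0.0271, 0.0005],"angular":[0.0, 0.001, 0.006]},{"travel":[-0.0326, 0.0273, 0.0005],"angular":[0.0, 0.001, 0.006]},{"travel":[-0.0325, 0.0275, 0.0005],"angular":[0.0, 0.001, 0.006]},{"travel":[-0.0323, 0.0277, 0.0004],"angular":[0.0, 0.001, 0.006]},{"travel":[-0.0321, 0.0278, 0.0004],"angular":[0.0, 0.001, 0.006]}
t 46.7 p [ 0.5549 -0.0952  0.1571] F [ 0.5  0.5 -2.2] g 11.4 x [-0.998 -0.07  -0.004] z [ 0.004 -0.001 -1.   ] yaw -176.0
```

View pics/w36.png

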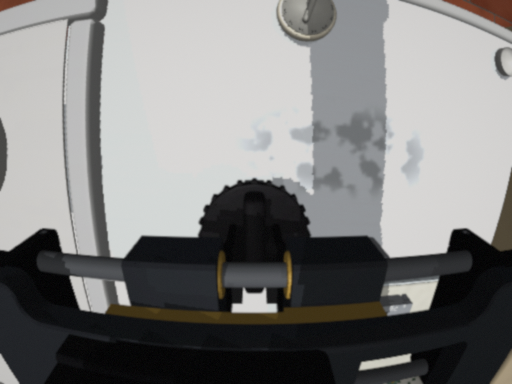

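Request:
servo_tool:
  series:
    - {"travel": [-0.033,0.027,0],"angular": [0,0,0.006]}
    - {"travel": [-0.033,0.0275,0],"angular": [0,0,0.006]}
    - {"travel": [-0.0325,0.0275,0],"angular": [0,0,0.006]}
    - {"travel": [-0.0325,0.0275,0],"angular": [0,0,0.006]}
    - {"travel": [-0.0325,0.028,0],"angular": [0,0,0.006]}

```text
time: 47.25
position: [0.7087, 0.0522, 0.1515]
tool_rot: [0.063, -3.136, 0.002]
ft_force: [0.8, -0.7, -1.5]
grip_width: 0.127
```

Request:
servo_tool:
  series:
    - {"travel": [0,0,0],"angular": [0,0,0]}
    - {"travel": [0,0,0],"angular": [0,0,0]}
    - {"travel": [0,0,0],"angular": [0,0,0]}

```text
time: 47.55
position: [0.7079, 0.05, 0.1534]
tool_rot: [0.062, -3.138, 0.002]
ft_force: [0.3, -0.6, -1.7]
grip_width: 0.131
```

```bash
python3 plan.py 0.7099 0.0515 0.115 182.3 2; python3 chk.py w37
python3 - <<'E'
from h import *
im=cv2.imread('pics/w37.png'); crop(im,140,80,380,240,'w37c',3.3)
E
```

```text
t 47.55 p [0.7079 0.05   0.1534] F [ 0.3 -0.6 -1.7] g 11.4 x [-0.999 -0.04   0.003] z [-0.003 -0.001 -1.   ] yaw -177.7
d [ 0.002   0.0015 -0.0384] rv [-0.001 -0.003 -0.001] rows 2
{"travel":[-0.0011, 0.0007, 0.0192],"angular":[-0.001, -0.001, 0.0]},{"travel":[-0.0011, 0.0007, 0.0192],"angular":[-0.001, -0.001, 0.0]}
t 47.55 p [0.7079 0.05   0.1534] F [ 0.3 -0.6 -1.7] g 11.4 x [-0.999 -0.04   0.003] z [-0.003 -0.001 -1.   ] yaw -177.7
```

View pics/w37c.png

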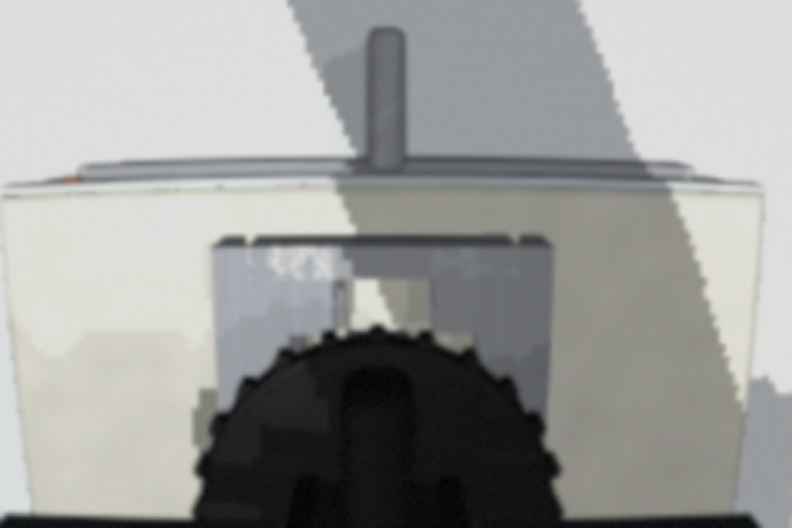

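Request:
servo_tool:
  series:
    - {"travel": [-0.002,0.0015,0.018],"angular": [0,-0.003,0]}
    - {"travel": [0,0,0.016],"angular": [0,0,0]}
    - {"travel": [0,0,0],"angular": [0,0,0]}
    - {"travel": [0,0,0],"angular": [0,0,0]}

```text
time: 48.0
position: [0.7103, 0.0524, 0.1205]
tool_rot: [-0.062, 3.139, 0.0]
ft_force: [0.0, -0.2, -1.5]
grip_width: 0.13
```

```bash
python3 plan.py 0.7099 0.0515 0.105 182.3 2; python3 chk.py w38
python3 - <<'E'
from h import *
im=cv2.imread('pics/w38.png'); crop(im,140,80,380,240,'w38c',3.3)
E
```

```text
t 48.0 p [0.7103 0.0524 0.1205] F [ 0.  -0.2 -1.5] g 11.3 x [-0.999 -0.04  -0.002] z [ 0.002  0.    -1.   ] yaw -177.7
d [-0.0004 -0.0009 -0.0155] rv [ 0.     0.002 -0.   ] rows 2
{"travel":[0.0003, -0.0004, 0.0077],"angular":[0.0, 0.001, 0.0]},{"travel":[0.0002, -0.0004, 0.0077],"angular":[0.0, 0.001, 0.0]}
t 48.0 p [0.7103 0.0524 0.1205] F [ 0.  -0.2 -1.5] g 11.3 x [-0.999 -0.04  -0.002] z [ 0.002  0.    -1.   ] yaw -177.7
```

View pics/w38c.png

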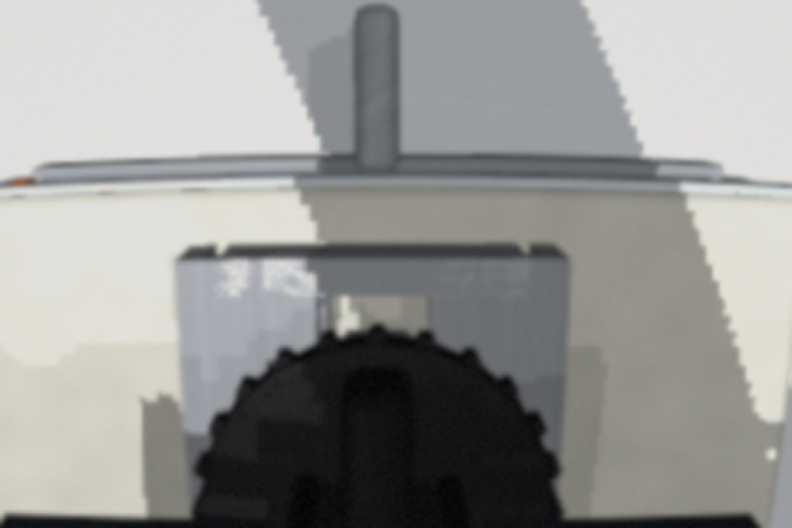

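Request:
servo_tool:
  series:
    - {"travel": [0.0003,-0.0009,0.004],"angular": [0,0,0]}
    - {"travel": [0,0,0.004],"angular": [0,0,0]}
    - {"travel": [0,0,0.003],"angular": [0,0,0]}
    - {"travel": [0,0,0],"angular": [0,0,0]}

```text
time: 48.45
position: [0.7105, 0.0522, 0.1101]
tool_rot: [-0.063, 3.138, 0.0]
ft_force: [0.2, 0.3, -1.6]
grip_width: 0.132
```

Request:
servo_tool:
  series:
    - {"travel": [0,0,0.003],"angular": [0,0,0]}
    - {"travel": [0,0,0.002],"angular": [0,0,0]}
    - {"travel": [0,0,0],"angular": [0,0,0]}

```text
time: 48.75
position: [0.7106, 0.0522, 0.1053]
tool_rot: [-0.063, 3.138, 0.0]
ft_force: [0.4, 0.2, -1.5]
grip_width: 0.131
```

Request:
servo_tool:
  series:
    - {"travel": [0,0,0.002],"angular": [0,0,0]}
    - {"travel": [0,0,0.002],"angular": [0,0,0]}
    - {"travel": [0,0,0.002],"angular": [0,0,0]}
    - {"travel": [0,0,0],"angular": [0,0,0]}

```text
time: 49.15
position: [0.711, 0.0523, 0.1005]
tool_rot: [-0.063, 3.137, 0.0]
ft_force: [-2.0, -0.3, 5.6]
grip_width: 0.132
```

Request:
servo_tool:
  series:
    - {"travel": [0,0,0.002],"angular": [0,0,0]}
    - {"travel": [0,0,0.002],"angular": [0,0,0]}
    - {"travel": [0,0,0],"angular": [0,0,0]}

```text
time: 49.45
position: [0.711, 0.0523, 0.0969]
tool_rot: [-0.063, 3.137, 0.0]
ft_force: [-3.2, -2.1, 8.1]
grip_width: 0.133
```

Request:
servo_tool:
  series:
    - {"travel": [0.0006,-0.0003,0.001],"angular": [0,0,0]}
    - {"travel": [0,0,0.0007],"angular": [0,0,0]}
    - {"travel": [0,0,0],"angular": [0,0,0]}

```text
time: 49.75
position: [0.711, 0.0523, 0.0958]
tool_rot: [-0.063, 3.135, 0.001]
ft_force: [-1.9, -0.9, 9.5]
grip_width: 0.135
```

Request:
servo_tool:
  series:
    - {"travel": [0,0,0],"angular": [0,0,0.06]}
    - {"travel": [0,0,0],"angular": [0,0,0.09]}
    - {"travel": [0,0,0],"angular": [0,0,0.09]}

```text
time: 50.05
position: [0.7118, 0.0522, 0.0962]
tool_rot: [0.318, 3.118, 0.003]
ft_force: [-0.3, -0.3, 8.1]
grip_width: 0.131
```

Request:
servo_tool:
  series:
    - {"travel": [0,0,0.0005],"angular": [0,0,0.11]}
    - {"travel": [0,0,0],"angular": [0,0,0.11]}
    - {"travel": [0,0,0],"angular": [0,0,0.11]}
    - {"travel": [0,0,0],"angular": [0,0,0.11]}

```text
time: 50.45
position: [0.7122, 0.0519, 0.0959]
tool_rot: [0.993, 2.972, 0.005]
ft_force: [-0.1, -1.5, 8.5]
grip_width: 0.127
```

```bash
python3 plan.py 0.7105 0.0520 0.0955 90.4 8
```

```text
t 50.45 p [0.7122 0.0519 0.0959] F [-0.1 -1.5  8.5] g 11.1 x [-0.799  0.601 -0.007] z [ 0.008  0.    -1.   ] yaw 143.1
d [-0.0017  0.0001 -0.0004] rv [0.008 0.004 0.919] rows 8
{"travel":[0.0002, -0.0001, 0.0001],"angular":[0.001, 0.0, 0.115]},{"travel":[0.0002, -0.0001, 0.0001],"angular":[0.001, 0.0, 0.115]},{"travel":[0.0001, -0.0002, 0.0001],"angular":[0.001, 0.0, 0.115]},{"travel":[0.0001, -0.0002, 0.0001],"angular":[0.001, 0.0, 0.115]},{"travel":[0.0001, -0.0002, 0.0001],"angular":[0.001, 0.0, 0.115]}
{"travel":[0.0001, -0.0002, 0.0001],"angular":[0.001, 0.0, 0.115]},{"travel":[0.0001, -0.0002, 0.0001],"angular":[0.001, 0.0, 0.115]},{"travel":[0.0, -0.0002, 0.0001],"angular":[0.001, 0.0, 0.115]}
```

Request:
servo_tool:
  series:
    - {"travel": [0.0002,-0.0002,0],"angular": [0,0,0.115]}
    - {"travel": [0.0002,-0.0002,0],"angular": [0,0,0.115]}
    - {"travel": [0,-0.0003,0],"angular": [0,0,0.115]}
    - {"travel": [0,-0.0003,0],"angular": [0,0,0.115]}
    - {"travel": [0,-0.0003,0],"angular": [0,0,0.115]}

```text
time: 50.95
position: [0.7112, 0.0514, 0.0962]
tool_rot: [1.795, 2.569, 0.009]
ft_force: [1.5, -0.9, 8.7]
grip_width: 0.133
```

Request:
servo_tool:
  series:
    - {"travel": [-0.0003,-0.0003,0],"angular": [0,0,0.115]}
    - {"travel": [-0.0003,-0.0003,0],"angular": [0,0,0.115]}
    - {"travel": [-0.0003,0,0],"angular": [0,0,0.11]}
    - {"travel": [0,0,0],"angular": [0,0,0]}

```text
time: 51.35
position: [0.7107, 0.0507, 0.0962]
tool_rot: [2.202, 2.232, 0.011]
ft_force: [0.3, -0.3, 7.3]
grip_width: 0.13
```

```bash
python3 chk.py w39
python3 - <<'E'
from h import *
print(ctrl.get_state()['torque'].round(2))
E
```

```text
t 51.35 p [0.7107 0.0507 0.0962] F [ 0.3 -0.3  7.3] g 11.3 x [-0.014  1.     0.   ] z [ 0.009  0.    -1.   ] yaw 90.8
[-0.15 -0.09  0.  ]
```

View pics/w39.png

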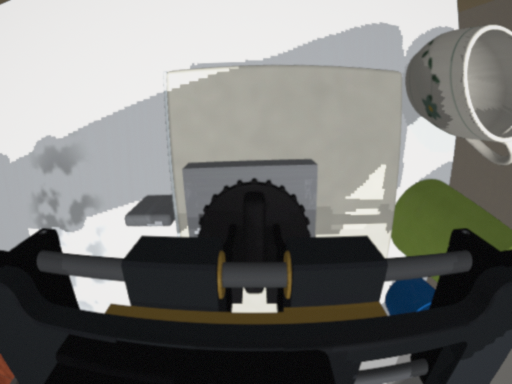

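Request:
servo_tool:
  series:
    - {"travel": [0,0,-0.001],"angular": [0,0,0.02]}
    - {"travel": [0,0,-0.001],"angular": [0,0,0]}
    - {"travel": [0,0,-0.001],"angular": [0,0,0]}
    - {"travel": [0,0,0],"angular": [0,0,0]}

```text
time: 51.8
position: [0.7104, 0.0506, 0.0979]
tool_rot: [2.222, 2.214, 0.01]
ft_force: [2.7, -0.7, 5.0]
grip_width: 0.135
```

Request:
servo_tool:
  series:
    - {"travel": [0,0,-0.0008],"angular": [0,0,0]}
    - {"travel": [0,0,0],"angular": [0,0,0]}

```text
time: 52.0
position: [0.7103, 0.0506, 0.0979]
tool_rot: [2.223, 2.214, 0.01]
ft_force: [5.6, 0.9, 2.9]
grip_width: 0.135
```

Request:
servo_tool:
  series:
    - {"travel": [0,0,0],"angular": [0,0,0]}
    - {"travel": [0,0,0],"angular": [0,0,0]}
    - {"travel": [0,0,0],"angular": [0,0,0]}
    - {"travel": [0,0,0],"angular": [0,0,0]}
  claw: 0.035

```text
time: 52.4
position: [0.7075, 0.0502, 0.0962]
tool_rot: [2.225, 2.217, 0.001]
ft_force: [0.4, -1.0, 0.3]
grip_width: 0.37
```

Request:
servo_tool:
  series:
    - {"travel": [0,0,-0.02],"angular": [0,0,0]}
    - {"travel": [0,0,-0.04],"angular": [0,0,0]}
    - {"travel": [-0.03,0,-0.03],"angular": [0,0,0]}
    - {"travel": [-0.04,0,-0.02],"angular": [0,0,0]}
    - {"travel": [-0.04,0,0],"angular": [0,0,0]}

```text
time: 52.9
position: [0.7091, -0.0597, 0.2113]
tool_rot: [2.219, 2.214, 0.01]
ft_force: [0.9, -1.0, 0.4]
grip_width: 0.402
```

Request:
servo_tool:
  series:
    - {"travel": [0,0,0],"angular": [0,0,0]}
    - {"travel": [0,0,0],"angular": [0,0,0]}

```text
time: 53.1
position: [0.7072, -0.0618, 0.2065]
tool_rot: [2.229, 2.212, 0.003]
ft_force: [0.6, 0.8, -0.8]
grip_width: 0.397
```

```bash
python3 chk.py w40
python3 - <<'E'
from h import *
im,C=snap('side','side10'); crop(im,120,120,320,270,'s10c',4)
E
```

```text
t 53.1 p [ 0.7072 -0.0618  0.2065] F [ 0.6  0.8 -0.8] g 34.5 x [0.007 1.    0.   ] z [ 0.002  0.    -1.   ] yaw 89.6
```

View pics/w40.png

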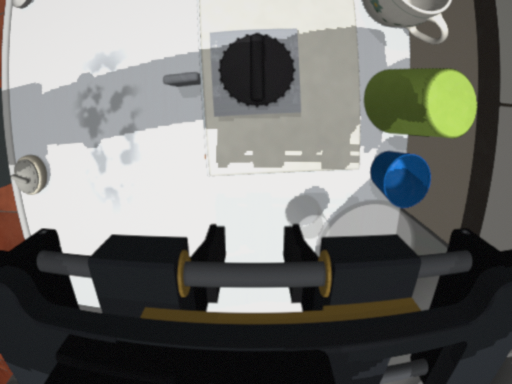

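View pics/s10c.png

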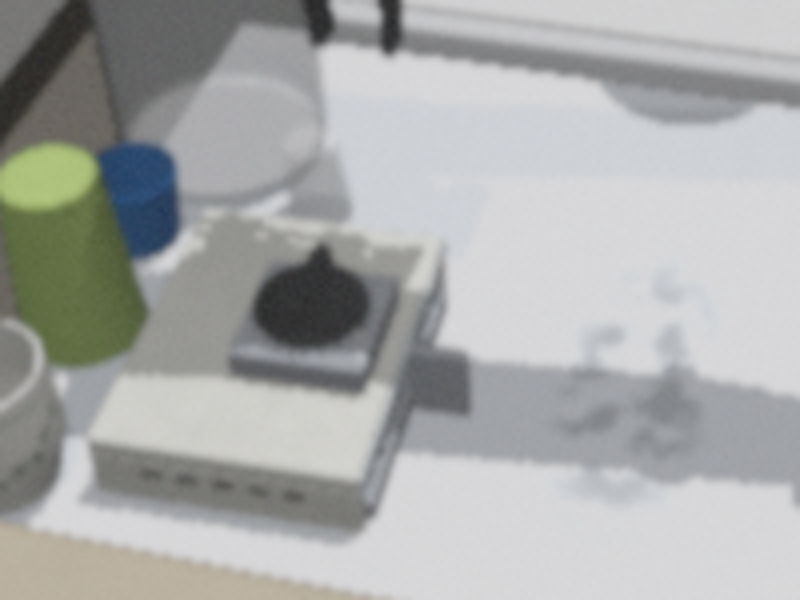

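Run:
```python
from m import *
z=np.load('C.npz'); C=tuple(z[k] for k in z.files)
im=cv2.imread('pics/w40.png'); crop(im,155,0,375,185,'w40c',3.5)
for m,s,c in comps(im,im.max(axis=2)<60,500):
    if 200<c[0]<310 and 20<c[1]<130:
        ys,xs=np.nonzero(m)
        for zz in (.081,.088):
            w=cast('wrist',np.c_[xs,ys],zz,C)[:,:2]; (cc,r)=cv2.minEnclosingCircle((w*1000).astype(np.float32)); print('disc z',zz,np.round(cc,1),round(r,2))
```

```text
disc z 0.081 [710.3  51.4] 34.6
disc z 0.088 [710.3  50.5] 33.73
```

View pics/w40c.png

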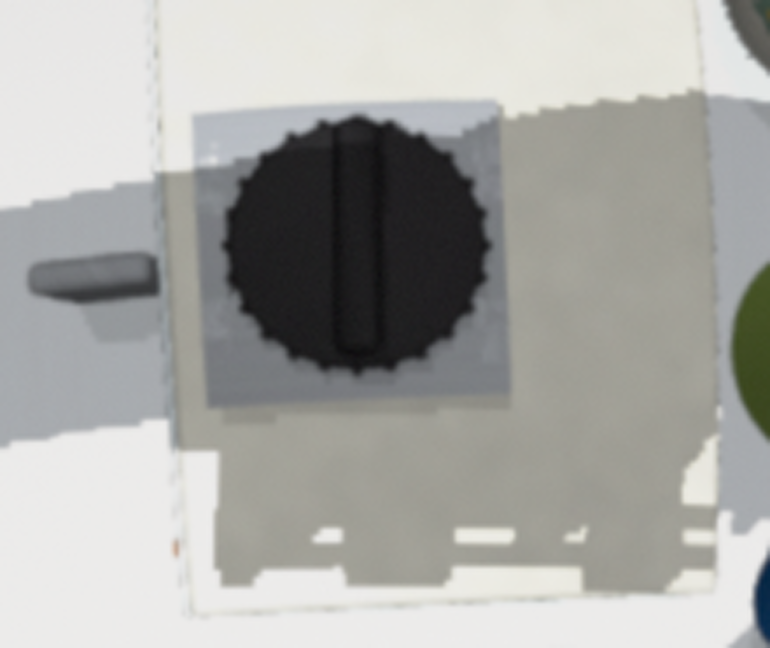

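Run:
```python
from m import *
z=np.load('C.npz'); C=tuple(z[k] for k in z.files)
print('tab end',cast('wrist',np.array([(30,275)])/3.5+[155,0]-.35,.053,C))
im=cv2.imread('pics/side10.png'); 
for m,s,c in comps(im,im.max(axis=2)<60,200):
    if 170<c[0]<230 and 170<c[1]<215: print('blob',s,c)
t=np.linspace(0,2*np.pi,100)
for oz in (.053,.057,.064):
    pts=[]
    for h in (.017,.026): pts.append(np.c_[.7095+.034*np.cos(t),.0512+.034*np.sin(t),np.full(100,oz+h)])
    for h in (.046,): pts.append(np.array([[.7095+dx,.0512+dy,oz+h] for dx in(-.006,.006) for dy in(-.03,.03)]))
    q=proj('side',np.vstack(pts)); print(oz,q.min(0),q.max(0))
im2=ctrl.get_image('top')[:,:,::-1]; cv2.imwrite('pics/top9.png',im2); crop(im2,155,70,345,275,'t9c',3)
```

```text
tab end [[0.61444268 0.05001788 0.053     ]]
blob [184 183  27  23 387] [197.10594315 195.56330749]
0.053 [183.3981476  181.50690474] [211.73928203 208.65493613]
0.057 [183.19439667 180.2935439 ] [211.61561172 207.48520581]
0.064 [182.83509378 178.15404153] [211.39754379 205.42221192]
```

View pics/t9c.png

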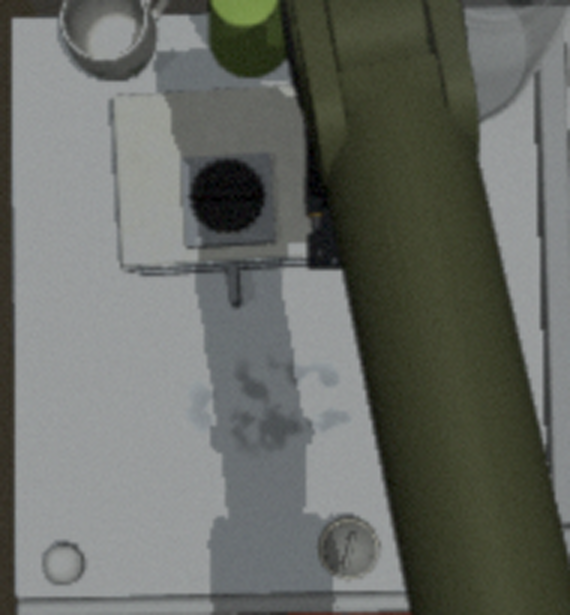

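Run:
```python
from h import *
st(); print(ctrl.close_job())
```

```text
t 53.25 p [ 0.7073 -0.0575  0.2067] F [-0.4  0.4  0.8] g 34.8 x [0.001 1.    0.002] z [ 0.003  0.002 -1.   ] yaw 89.9
the job is handed in; nothing more can be done
None
```

I finished the task and handed it in at about 53 s. No verdict is reported, so what follows rests on my own measurements.

- **Utensils:** The row held a scoop, a turner and a serving fork; there was no baking brush. Each lay flat in its own compartment, head to the far end, within 6 mm lengthwise and about 2 mm sideways of its place.
- **Tray:** I slid it in by the tab until it met the back wall. The tab end then measured 0.613 m, and 0.614 m in the last picture, against 0.613 m expected when home. It stuck briefly at the mouth because the arm was pressing it down; a slight lift freed it. I could not see the utensils once they were under the roof.
- **Cap:** The first grip closed late, so I set the cap down and gripped it again. On the way to the port it then tilted about 40 degrees in the grip, so I stood it upright on the worktop and gripped it once more. I put it in, pressed it about 9 mm and turned it about 92 degrees clockwise.
- **Cap check:** The last pictures show the bar across and the axis within about 1.5 mm of the port. Two checks agree with the locked height, though neither is exact: when I pulled up with the cap still gripped it stayed at about 57 mm, and the side view fits locked better than resting.
- **Bystanders:** The timer and tea light looked unmoved in the last top view. The small glass was hidden behind the arm there, but the last wrist picture shows it standing right of the steriliser.

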